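# Build a cog cluster on the splined arbor and slide it to the finished place

## Robot

A 7-joint arm with a two-finger parallel gripper is mounted at the origin on the work surface. World frame = base frame: x ahead of the robot, y to its left, z up, the work surface at z = 0. Lengths are in m, angles in rad, forces in N, time in s.
With the tool pointing down it reaches from about 0.4 to 0.85 m from the base axis. Payload 4.5 kg.
Tool frame: the origin (TCP) lies on the mounting face of the last link; the fingertips stand 166 mm ahead of it and the grasp point (between the pads) lies 147 mm ahead of it; y points along the fingers, z is the direction in which the jaws open and shut, and the axes are right-handed (so a half turn about y gives the same grasp; the last joint's range is limited). The gripper opens to 88 mm and grips with 3 to 60 N. Pads are 18 mm wide; open, the fingers measure 123 mm over their backs; the gripper's body (75 mm by 187 mm) begins 45 mm behind the grasp point.
Start: joints at [-1.218, 0.689, -0.195, 1.565, 0.157, 0.902, -0.215], TCP at [0.196, 0.594, 0.405] pointing down, gripper open.
Joint ranges: [-3.01, 3.01], [-0.46, 2.08], [-1.47, 1.51], [0.13, 2.56], [-1, 4.14], [0.04, 2.09], [-2.66, 2.66]. Speed limits (rad/s): [2.57, 2.57, 3.14, 3.14, 3.14, 3.14, 3.14].

## Interface

Orientations are given as a unit quaternion [x, y, z, w].
In Python, from plant import r gives the robot as it stands.
- The arm moves only by the tool arm_command, never from a script. Its argument "deltas" is a list of rows, each an object of numbers: "dx", "dy", "dz": the shift along the tool's x, y, z each as a share of 1000 mm, from -1 to 1; "wx", "wy", "wz": the turn, a rotation vector about the tool's x, y, z each as a share of 45 degrees, from -1 to 1. In form: [{"dx": .., "dy": .., "dz": .., "wx": .., "wy": .., "wz": ..}, ...]. A call has exactly 5 rows; each row is the pose to reach, as a shift and turn from the pose commanded when the call began, along the tool's axes at that moment; what a row does not reach only later rows make up. A row lasts 1/10 s, in which the tool goes at most 50 mm and 8.59 degrees, less where a joint would pass 70% of its speed; a pose out of reach is approached as far as the arm can. A call with a number of a shift or a turn outside -1 to 1 is refused whole. A call with a gripper value outside its range is refused whole. "claw" is the opening, from -1 (shut) to 1 (fully open), set as the call begins (left out, the last holds). The fingers move at their own pace and stop on an object; "grip_force" is the grip in N (left out, the last holds). Time passes only in rows, so rows that repeat a pose let the fingers close, or fill a call up. It gives the time, the measured TCP pose, the force and the opening at its end, in the units of the state.
- r.get_state(): the state, without advancing time (a new reading comes with each control period).
- r.snapshot(name): name is "scene" or "top" or "wrist"; returns the picture (384x512x3 uint8, red, green, blue); there is no depth.
- r.get_calibration(name): a dict with "vertical_fov" (degrees; the focal length in pixels is half the picture's height over the tangent of half this angle, whatever the lens; pixels are square), "cx", "cy" (the principal point, pixels), "R" (3x3) and "t" (3): a world point X has camera coordinates R X + t. Camera axes: x right, y down, z forward; pixel columns grow to the right and rows downward; lengths in m; the calibration is good to about 2 mm. A picture is of the moment at which its call begins: read the wrist's pose just before it. get_calibration takes no time and is no camera call; for the wrist camera it gives the pose at the moment of the call.
- r.finish_job(): hands the job in, once; it reports no verdict.
The state is a dict: "clock": time; "q": joint angles; "qd": joint speeds; "joint_torque": joint torques, N m; "tool_pos": TCP position; "eef_rot": TCP orientation; "contact_force": force on the tool from outside, world axes, zero at the start; "moment": the same for the moment, N m; "opening": opening from 0.0 (shut) to 1.0 (fully open).
Only numpy, scipy, OpenCV 4.12 (cv2) and the standard library are available. Lean on these libraries where they do the work, as an engineer would, in place of code of your own. Each camera call takes 0.05 s, during which the arm holds its last target.

## Task

Slide the arbor stand along the bench, never lifting or tipping it, to lie inside the loading place (corner brackets). There, fit every cog that is on the bench onto its splined arbor, largest at the bottom to smallest on top, turning each so that its wide master slot finds the wide master spline and it goes fully home. Then slide the loaded stand, still on the bench, to lie inside the finished place (double outline), with the long side of its plate along that of the place, let go, and leave the oil can, the chuck and the spanner alone.

Things in the scene. Friction and masses are not known exactly. Their poses are not given: they have to be found in the camera images.
- stand: Arbor stand, loose, about 0.85 kg: aluminium base plate 90 (x) x 145 (y) x 16 mm carrying a vertical splined steel arbor and a black handle. Origin on the arbor axis at the underside; the plate spans x -45..45, y -45..100 mm. Its +x is the direction of the master spline. It slides on the bench, with friction
- seat (a point): on the stand: seat centre (top of the 40 mm flange) on the arbor axis, 24 mm over the underside, axes as the stand. Above it 50 mm of splines on a 19 mm core, reaching 15 mm from the axis: the master, 13 mm wide, along +x, two 5 mm wide at +-120 degrees; then a cone nose from 19 mm down to 10 mm at the tip, 58 mm over the seat
- stand_mid (a point): on the stand: centre of its base plate's underside, 27.5 mm along the stand's +y from the arbor axis
- handle (a point): on the stand: point to grip on the black upright handle, a flat bar 34 (x) x 12 (y) mm standing on the plate from 16 to 76 mm height, its axis 80 mm along the stand's +y from the arbor axis; this point is 60 mm over the underside. Pinch it from above across its 12 mm (closing along the stand's y)
- load_mark: loading place in black tape on the bench: four corner brackets of a rectangle 114 (x) x 169 (y) mm inside, 12 mm larger than the stand's plate on every side. Origin at its centre, on the bench; long side along its y
- done_mark: finished place in black tape on the bench: a double closed outline, the inner rectangle 114 (x) x 169 (y) mm inside. Origin at its centre, on the bench; long side along its y
- oil_can: green oil can, 60 mm diameter, 130 mm high, origin at its underside; to be left alone
- chuck: dark steel collet chuck, 64 mm diameter, 60 mm high, origin at its underside; to be left alone
- spanner: steel spanner 170 mm long lying on the bench, to be left alone
- cog_a: largest cog, dark steel, 67 mm wide, 12 mm thick, ~240 g (None if absent), flat on the bench. Origin: underside centre. Rim grips as a 12-sided prism, 67 mm across, flats at its +x and each 30 degrees. Bore 23 mm with 3 slots to 17 mm radius: master 17 mm wide at its +x, two 9 mm wide at +-120 degrees. Fits only with its +x along the stand's +x (to 7 degrees), else stays on the spline tops
- cog_b: second by size cog, dark steel, 60 mm wide, 12 mm thick, ~180 g (None if absent), flat on the bench. Origin: underside centre. Rim grips as a 12-sided prism, 60 mm across, flats at its +x and each 30 degrees. Bore 23 mm with 3 slots to 17 mm radius: master 17 mm wide at its +x, two 9 mm wide at +-120 degrees. Fits only with its +x along the stand's +x (to 7 degrees), else stays on the spline tops
- cog_c: third by size cog, dark steel, 53 mm wide, 12 mm thick, ~130 g (None if absent), flat on the bench. Origin: underside centre. Rim grips as a 12-sided prism, 53 mm across, flats at its +x and each 30 degrees. Bore 23 mm with 3 slots to 17 mm radius: master 17 mm wide at its +x, two 9 mm wide at +-120 degrees. Fits only with its +x along the stand's +x (to 7 degrees), else stays on the spline tops
- cog_d: smallest cog, dark steel, 46 mm wide, 12 mm thick, ~90 g (None if absent), flat on the bench. Origin: underside centre. Rim grips as a 12-sided prism, 46 mm across, flats at its +x and each 30 degrees. Bore 23 mm with 3 slots to 17 mm radius: master 17 mm wide at its +x, two 9 mm wide at +-120 degrees. Fits only with its +x along the stand's +x (to 7 degrees), else stays on the spline tops
Not all that is in view belongs to the job. Leave any orange or pink look-alike of the cog_c alone.

How it is judged:
By the outcome, as a careful person would: the job done as asked, in the order asked, and still so for the second after the job is handed in, with the robot touching nothing.
Of cog_a, cog_b, cog_c, cog_d only 3 to 4 are there at a start; the rules pass over those that are not, and their reading is None.
At some moment in a run one of cog_a, cog_b, cog_c, cog_d may be knocked a few centimetres aside while the robot is not near it.
It also fails if it takes over 208 s, if anything falls off the work surface, if the arm or the gripper's body presses on something with over 40 N, if the wrist force passes 120 N, or if a joint passes its speed limit or range.

## Working session

There is one attempt and no reset: what is moved stays moved. The work goes in short steps, Python scripts to look and compute and a tool call to move; the robot and the scene stay as the last step left them, time stands still between calls to the robot, and variables do not carry over. Pictures are saved under pics/ and viewed, and the job is handed in when it is done.

Besides the shell and the picture viewer there is one more tool, called after "Call:" by a JSON object that holds its "name" and its "arguments", one argument or row to a line. arm_command: Moves the arm, as the interface text tells. Shift numbers are shares of 1000 mm and turn numbers shares of 45 degrees, none past 1 either way. Its arguments: {"type":"object","properties":{"deltas":{"type":"array","items":{"type":"object","properties":{"dx":{"type":"number","minimum":-1,"maximum":1},"dy":{"type":"number","minimum":-1,"maximum":1},"dz":{"type":"number","minimum":-1,"maximum":1},"wx":{"type":"number","minimum":-1,"maximum":1},"wy":{"type":"number","minimum":-1,"maximum":1},"wz":{"type":"number","minimum":-1,"maximum":1}}}},"claw":{"type":"number"},"grip_force":{"type":"number"}},"required":["deltas"]}

```bash
ls; mkdir -p pics
cat > h.py <<'E'
import numpy as np, cv2
from plant import r
from scipy.spatial.transform import Rotation as Ro
def cal(n): return r.get_calibration(n)
def snap(n,f):
    im=np.array(r.snapshot(n)); cv2.imwrite(f'pics/{f}.png',im[:,:,::-1]); return im
def foc(c): return 192/np.tan(np.radians(c['vertical_fov'])/2)
def proj(c,X):
    p=np.array(c['R'])@np.array(X)+np.array(c['t']); f=foc(c); return c['cx']+f*p[0]/p[2],c['cy']+f*p[1]/p[2]
def unproj(c,u,v,z=0):
    f=foc(c); R=np.array(c['R']); d=R.T@np.array([(u-c['cx'])/f,(v-c['cy'])/f,1]); o=-R.T@np.array(c['t'])
    return o+d*(z-o[2])/d[2]
def up(f,out,x0,y0,x1,y1,s):
    im=cv2.imread(f'pics/{f}.png')[y0:y1,x0:x1]; cv2.imwrite(f'pics/{out}.png',cv2.resize(im,None,fx=s,fy=s,interpolation=cv2.INTER_CUBIC))
E
python3 - <<'E'
from h import *
s=r.get_state(); print({k:np.round(v,3) for k,v in s.items()})
for n in ['scene','top','wrist']:
    c=cal(n); print(n,c); snap(n,n+'0')
E
```

```text
pics
{'clock': np.float64(0.0), 'q': array([-1.218,  0.69 , -0.195,  1.566,  0.157,  0.903, -0.215]), 'qd': array([-0.   ,  0.   , -0.001, -0.001, -0.   ,  0.001,  0.001]), 'joint_torque': array([-0.0000e+00, -5.2757e+01, -1.2670e+00, -1.5342e+01, -5.3000e-02,
        7.0000e-03,  0.0000e+00]), 'tool_pos': array([0.196, 0.593, 0.404]), 'eef_rot': array([ 0.699, -0.112,  0.112, -0.697]), 'contact_force': array([-0.044,  0.267, -0.161]), 'moment': array([0.007, 0.042, 0.013]), 'opening': np.float64(0.999)}
scene {'vertical_fov': 54.16935621860204, 'cx': 254.23887476813135, 'cy': 190.65085067879917, 'R': array([[ 0.03555141,  0.99936243,  0.00329073],
       [ 0.76737074, -0.02518877, -0.64070873],
       [-0.64021734,  0.02530331, -0.76777698]]), 't': array([ 0.00369033, -0.3603699 ,  1.64310546])}
top {'vertical_fov': 49.31165688774306, 'cx': 255.1548178748667, 'cy': 191.3995500429814, 'R': array([[-0.0101914 , -0.99983088, -0.01530822],
       [-0.98098389,  0.01296431, -0.19365571],
       [ 0.19382142,  0.01304349, -0.98095011]]), 't': array([0.00863416, 0.52211837, 1.17538869])}
wrist {'vertical_fov': 61.733592355742644, 'cx': 259.84913982543173, 'cy': 188.9174187417679, 'R': array([[ 0.3136687 ,  0.94953154, -0.00133951],
       [ 0.91065929, -0.30042751,  0.28362468],
       [ 0.26890815, -0.09018402, -0.95893443]]), 't': array([-0.6240403 , -0.03847887,  0.38925601])}
```

View pics/top0.png

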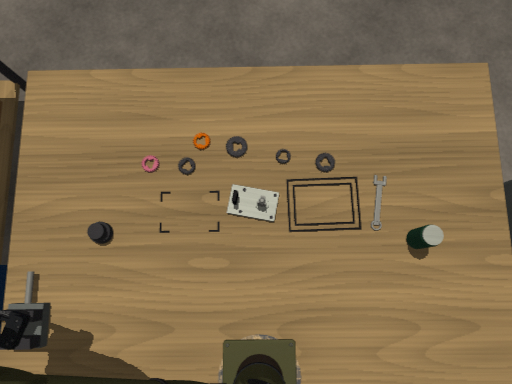

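View pics/scene0.png

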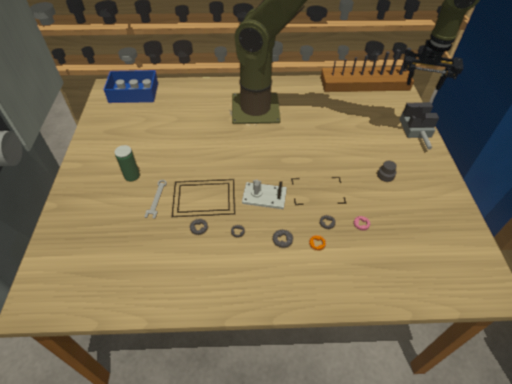

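View pics/wrist0.png

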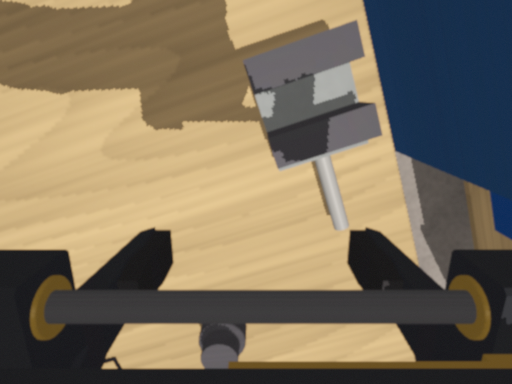

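Run:
```python
from h import *
up('top0','t1',130,120,350,245,3.6)
c=cal('top')
for n,u,v,z in [('c237',237,147,.012),('c325',325,162,.012),('c187',187,166,.012),('c283',283,157,.012),('arbor',262,200,.08),('chuck',99,232,0.05),('can',424,237,.07)]:
    print(n,unproj(c,u,v,z).round(3))
for u,v in [(161,193),(219,193),(161,231),(219,231),(294,185),(352,184),(354,224),(296,225)]: print(unproj(c,u,v).round(3))
```

```text
c237 [0.671 0.058 0.012]
c325 [ 0.619 -0.212  0.012]
c187 [0.612 0.212 0.012]
c283 [ 0.637 -0.084  0.012]
arbor [ 0.491 -0.017  0.08 ]
chuck [0.409 0.456 0.05 ]
can [ 0.382 -0.471  0.07 ]
[0.531 0.292 0.   ]
[0.529 0.114 0.   ]
[0.414 0.288 0.   ]
[0.412 0.113 0.   ]
[ 0.551 -0.116  0.   ]
[ 0.551 -0.293  0.   ]
[ 0.429 -0.292  0.   ]
[ 0.428 -0.118  0.   ]
```

View pics/t1.png

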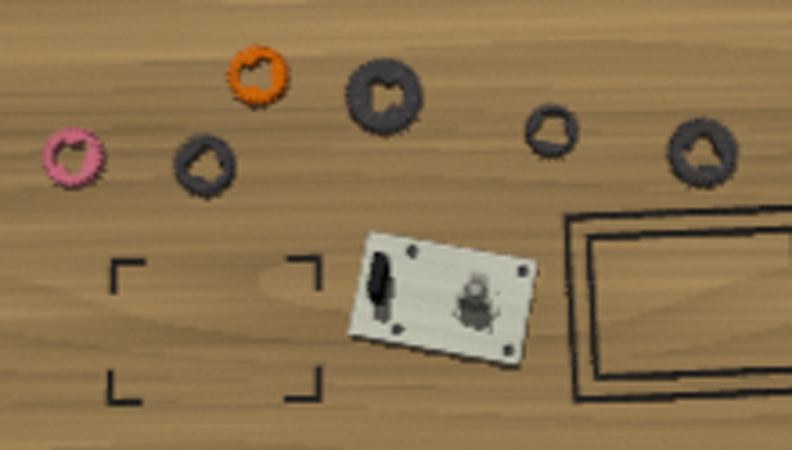

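```bash
cat >> h.py <<'E'
def tcp():
    s=r.get_state(); return np.array(s['tool_pos']),Ro.from_quat(s['eef_rot'])
def goto(P,yaw,rows=1):
    """P world TCP target, yaw = angle of tool z (jaw axis) in world xy; tool y down. prints deltas"""
    p,R=tcp()
    zt=np.array([np.cos(yaw),np.sin(yaw),0]); yt=np.array([0,0,-1]); xt=np.cross(yt,zt)
    Rt=Ro.from_matrix(np.stack([xt,yt,zt],1))
    d=R.inv().apply(np.array(P)-p); w=np.degrees((R.inv()*Rt).as_rotvec())/45
    print('pos',p.round(4),'yaw',round(float(np.degrees(np.arctan2(*R.apply([0,0,1])[[1,0]]))),2),'d',d.round(4),'w',w.round(4))
E
python3 - <<'E'
from h import *
p,R=tcp(); print(R.as_matrix().round(3))
c=cal('wrist'); Rc=np.array(c['R']); o=-Rc.T@c['t']; print(R.inv().apply(o-p), R.inv().apply(Rc.T@[0,0,1]),R.inv().apply(Rc.T@[1,0,0]))
goto([0.47,0.0,0.40],np.radians(90))
goto([0.47,0.0,0.40],np.radians(-90))
E
```

```text
[[ 0.95  -0.     0.313]
 [-0.313 -0.001  0.95 ]
 [ 0.    -1.    -0.001]]
[-7.33574103e-02  2.06311871e-02 -9.81716686e-05] [2.83476788e-01 9.58979082e-01 1.78984804e-04] [ 3.70219893e-04 -2.96078960e-04  9.99999888e-01]
pos [0.1958 0.5933 0.4041] yaw 71.74 d [ 0.4463  0.0048 -0.4775] w [ 1.800e-03 -4.058e-01 -1.000e-04]
pos [0.1958 0.5933 0.4041] yaw 71.74 d [ 0.4463  0.0048 -0.4775] w [2.0000e-04 3.5942e+00 2.5000e-03]
```

Run:
```python
from h import *
goto([0.40,0.1,0.44],np.radians(90))
```

```text
pos [0.1958 0.5933 0.4041] yaw 71.74 d [ 0.3485 -0.0353 -0.4045] w [ 1.800e-03 -4.058e-01 -1.000e-04]
```

Call:
{"name": "arm_command", "arguments": {
  "deltas": [
    {"dx": 0.349,"dy": -0.035,"dz": -0.405,"wy": -0.406},
    {"dx": 0.349,"dy": -0.035,"dz": -0.405,"wy": -0.406},
    {"dx": 0.349,"dy": -0.035,"dz": -0.405,"wy": -0.406},
    {"dx": 0.349,"dy": -0.035,"dz": -0.405,"wy": -0.406},
    {"dx": 0.349,"dy": -0.035,"dz": -0.405,"wy": -0.406}
  ]
}}

```text
invalid input at $.deltas[0]: expected keys dx, dy, dz, wx, wy, wz
```

Run:
```python
from h import *
goto([0.40,0.1,0.44],np.radians(90))
```

```text
pos [0.1958 0.5933 0.4041] yaw 71.74 d [ 0.3485 -0.0353 -0.4045] w [ 1.800e-03 -4.058e-01 -1.000e-04]
```

All keys are needed.

Call:
{"name": "arm_command", "arguments": {
  "deltas": [
    {"dx": 0.349,"dy": -0.035,"dz": -0.405,"wx": 0,"wy": -0.406,"wz": 0},
    {"dx": 0.349,"dy": -0.035,"dz": -0.405,"wx": 0,"wy": -0.406,"wz": 0},
    {"dx": 0.349,"dy": -0.035,"dz": -0.405,"wx": 0,"wy": -0.406,"wz": 0},
    {"dx": 0.349,"dy": -0.035,"dz": -0.405,"wx": 0,"wy": -0.406,"wz": 0},
    {"dx": 0.349,"dy": -0.035,"dz": -0.405,"wx": 0,"wy": -0.406,"wz": 0}
  ]
}}

```text
clock: 0.65
tool_pos: [0.2918, 0.361, 0.421]
eef_rot: [0.707, 0.0, -0.0, -0.707]
contact_force: [1.1, -0.6, -0.7]
opening: 0.999
```

Run:
```python
from h import *
print(r.get_state()['q'])
goto([0.40,0.1,0.44],np.radians(90))
```

```text
[-0.7696886   0.47048158 -0.32854714  2.007488    0.2296971   0.6987401
  0.32916813]
pos [0.2918 0.361  0.421 ] yaw 90.01 d [ 0.1082 -0.0189 -0.261 ] w [0.0003 0.0003 0.0001]
```

Call:
{"name": "arm_command", "arguments": {
  "deltas": [
    {"dx": 0.108,"dy": -0.019,"dz": -0.261,"wx": 0,"wy": 0,"wz": 0},
    {"dx": 0.108,"dy": -0.019,"dz": -0.261,"wx": 0,"wy": 0,"wz": 0},
    {"dx": 0.108,"dy": -0.019,"dz": -0.261,"wx": 0,"wy": 0,"wz": 0},
    {"dx": 0.108,"dy": -0.019,"dz": -0.261,"wx": 0,"wy": 0,"wz": 0},
    {"dx": 0.108,"dy": -0.019,"dz": -0.261,"wx": 0,"wy": 0,"wz": 0}
  ]
}}

```text
clock: 1.15
tool_pos: [0.387, 0.1306, 0.438]
eef_rot: [-0.707, -0.0, 0.0, 0.707]
contact_force: [0.9, 0.8, -0.6]
opening: 0.999
```

Run:
```python
from h import *
goto([0.40,0.1,0.44],np.radians(90)); 
import json
c=cal('wrist'); snap('wrist','w1'); json.dump({k:np.array(v).tolist() for k,v in c.items()},open('w1.json','w'))
```

```text
pos [0.387  0.1306 0.438 ] yaw 90.02 d [ 0.0129 -0.002  -0.0306] w [-0.0001  0.0005  0.0004]
```

View pics/w1.png

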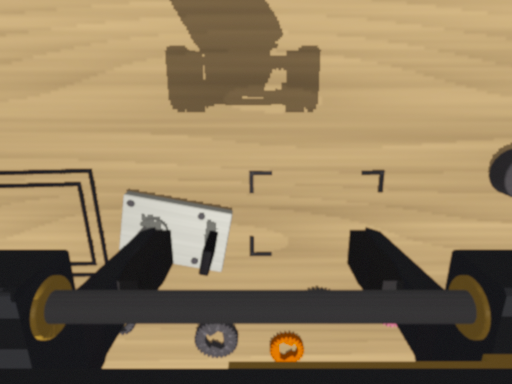

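Call:
{"name": "arm_command", "arguments": {
  "deltas": [
    {"dx": 0.05,"dy": -0.01,"dz": -0.05,"wx": 0,"wy": 0,"wz": 0},
    {"dx": 0.1,"dy": -0.01,"dz": -0.1,"wx": 0,"wy": 0,"wz": 0},
    {"dx": 0.15,"dy": -0.01,"dz": -0.13,"wx": 0,"wy": 0,"wz": 0},
    {"dx": 0.173,"dy": -0.01,"dz": -0.13,"wx": 0,"wy": 0,"wz": 0},
    {"dx": 0.173,"dy": -0.01,"dz": -0.13,"wx": 0,"wy": 0,"wz": 0}
  ]
}}

```text
clock: 1.7
tool_pos: [0.5629, -0.0009, 0.4474]
eef_rot: [0.708, -0.001, 0.003, -0.707]
contact_force: [-0.5, 0.5, -0.1]
opening: 0.999
```

```bash
cat >> h.py <<'E'
import json
def wsnap(f):
    c=cal('wrist'); snap('wrist',f); json.dump({k:np.array(v).tolist() for k,v in c.items()},open(f+'.json','w'))
def lc(f): return json.load(open(f+'.json'))
E
python3 - <<'E'
from h import *
goto([0.56,0.0,0.45],np.radians(90)); wsnap('w2')
E
```

```text
pos [ 0.5629 -0.0009  0.4474] yaw 89.68 d [-0.0029 -0.0026  0.0009] w [ 0.0014 -0.0072  0.003 ]
```

View pics/w2.png

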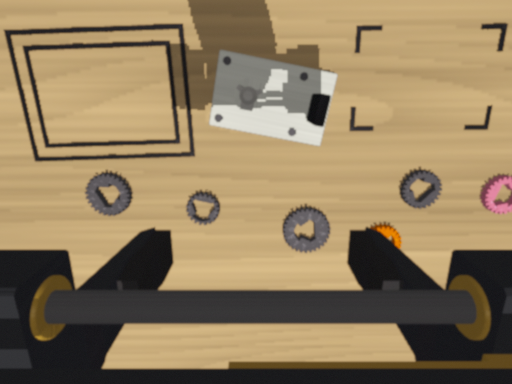

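Run:
```python
from h import *
up('w2','w2a',200,40,350,160,5)
up('w2','w2b',340,10,512,140,4.5)
up('w2','w2c',0,10,210,170,3.7)
```

```text
(no output)
```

View pics/w2a.png

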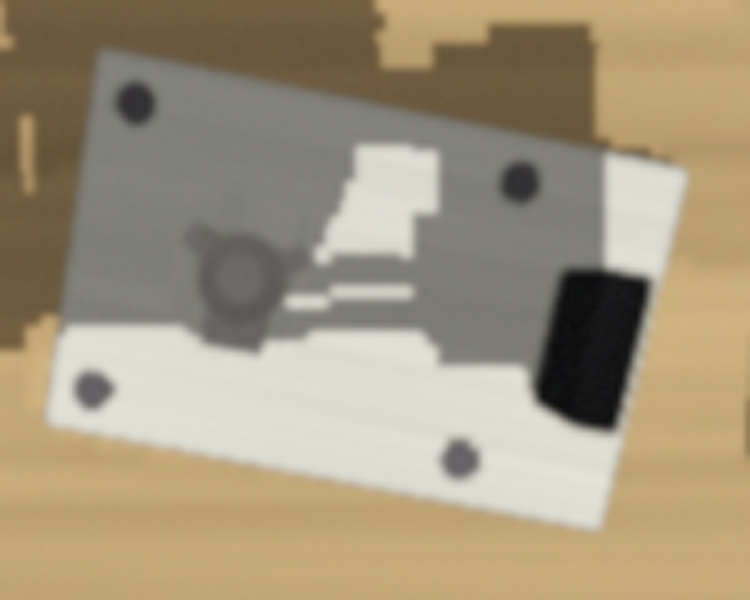

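View pics/w2b.png

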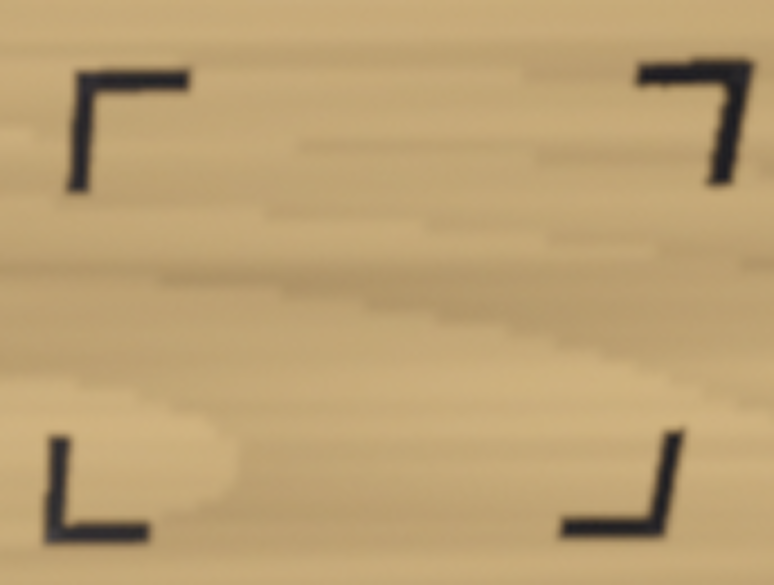

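View pics/w2c.png

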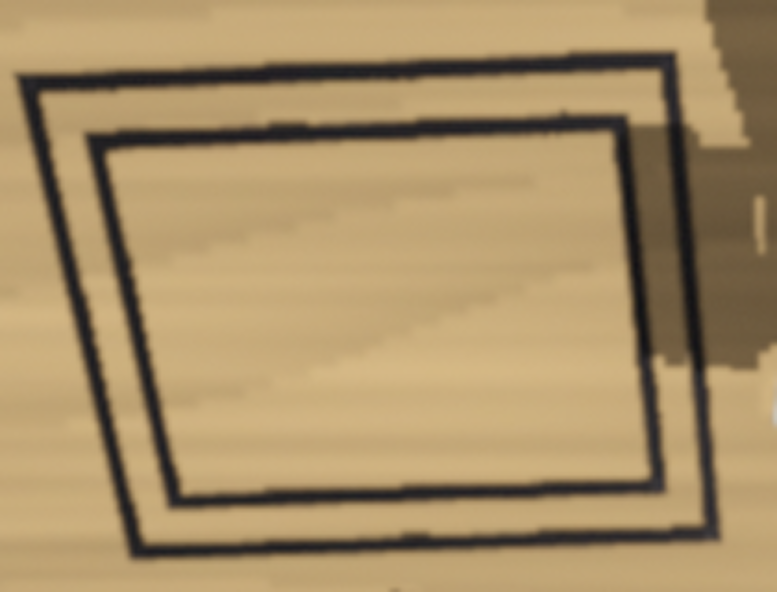

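```bash
cat >> h.py <<'E'
def cr(pts,x0,y0,s): return [((u+.5)/s-.5+x0,(v+.5)/s-.5+y0) for u,v in pts]
def rect(c,pts,z):
    """pts order: (x-,y+),(x-,y-),(x+,y-),(x+,y+) any start; prints corners centre, long-side angle"""
    W=np.array([unproj(c,u,v,z)[:2] for u,v in pts]); 
    e=[W[(i+1)%4]-W[i] for i in range(4)]; L=[np.linalg.norm(a) for a in e]
    i=0 if L[0]>L[1] else 1
    d=e[i]-e[i+2]; ang=np.degrees(np.arctan2(d[1],d[0]))
    print(W.round(4).tolist(),'centre',W.mean(0).round(4),'sides',np.round(L,4),'long ang',round(ang,2)); return W.mean(0),ang
E
python3 - <<'E'
from h import *
c=lc('w2')
rect(c,cr([(93,91),(727,84),(653,518),(67,523)],340,10,4.5),0)
rect(c,cr([(105,148),(614,131),(652,482),(178,494)],0,10,3.7),0)
rect(c,cr([(97,48),(688,172),(602,530),(47,428)],200,40,5),.016)
print([unproj(c,*p,.082).round(4) for p in cr([(239,277)],200,40,5)],[unproj(c,*p,.076).round(4) for p in cr([(595,330)],200,40,5)])
# handle top corners
E
```

```text
[[0.4172, 0.1208], [0.4165, 0.2904], [0.531, 0.2928], [0.5314, 0.1228]] centre [0.474  0.2067] sides [0.1696 0.1145 0.1701 0.1143] long ang 90.18
[[0.4368, -0.2852], [0.4326, -0.1158], [0.5484, -0.1126], [0.5517, -0.2834]] centre [ 0.4924 -0.1992] sides [0.1695 0.1158 0.1708 0.115 ] long ang 91.26
[[0.4397, -0.0488], [0.4681, 0.0925], [0.5546, 0.0759], [0.528, -0.0651]] centre [0.4976 0.0136] sides [0.1441 0.088  0.1435 0.0898] long ang 78.96
[array([ 0.4914, -0.0136,  0.082 ])] [array([0.5026, 0.0612, 0.076 ])]
```

Run:
```python
from h import *
goto([0.5076,0.0651,0.27],np.radians(79))
```

```text
pos [ 0.564  -0.0011  0.4472] yaw 89.65 d [-0.0574  0.1769  0.0661] w [0.0009 0.2366 0.0048]
```

Call:
{"name": "arm_command", "arguments": {
  "deltas": [
    {"dx": -0.057,"dy": 0.177,"dz": 0.066,"wx": 0,"wy": 0.237,"wz": 0},
    {"dx": -0.057,"dy": 0.177,"dz": 0.066,"wx": 0,"wy": 0.237,"wz": 0},
    {"dx": -0.057,"dy": 0.177,"dz": 0.066,"wx": 0,"wy": 0.237,"wz": 0},
    {"dx": -0.057,"dy": 0.177,"dz": 0.066,"wx": 0,"wy": 0.237,"wz": 0},
    {"dx": -0.057,"dy": 0.177,"dz": 0.066,"wx": 0,"wy": 0.237,"wz": 0}
  ],
  "claw": 0.14,
  "grip_force": 40
}}

```text
clock: 2.25
tool_pos: [0.4986, 0.0714, 0.2668]
eef_rot: [0.705, -0.068, 0.059, -0.704]
contact_force: [-0.1, -0.9, 0.1]
opening: 0.581
```

Run:
```python
from h import *
goto([0.5076,0.0651,0.207],np.radians(79)); wsnap('w3')
```

```text
pos [0.4986 0.0714 0.2668] yaw 79.7 d [ 0.0107  0.0596 -0.0044] w [ 0.0036  0.0155 -0.015 ]
```

View pics/w3.png

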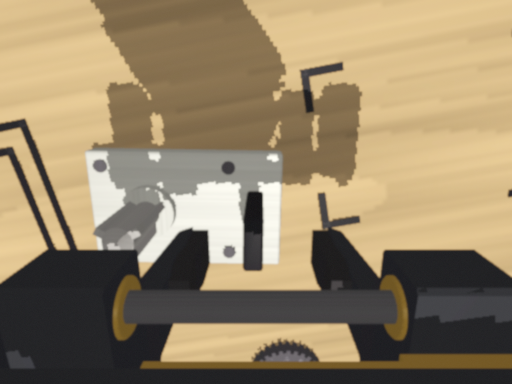

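Run:
```python
from h import *
goto([0.5076,0.0651,0.207],np.radians(79)); print(r.get_state()['qd'].round(3))
```

```text
pos [0.5008 0.0701 0.2692] yaw 79.56 d [ 0.0079  0.0621 -0.0035] w [ 0.0025  0.0125 -0.0078]
[ 0.046 -0.063  0.014 -0.073 -0.002  0.027  0.014]
```

Call:
{"name": "arm_command", "arguments": {
  "deltas": [
    {"dx": 0,"dy": 0,"dz": 0,"wx": 0,"wy": 0,"wz": 0},
    {"dx": 0,"dy": 0,"dz": 0,"wx": 0,"wy": 0,"wz": 0},
    {"dx": 0,"dy": 0,"dz": 0,"wx": 0,"wy": 0,"wz": 0},
    {"dx": 0,"dy": 0,"dz": 0,"wx": 0,"wy": 0,"wz": 0},
    {"dx": 0,"dy": 0,"dz": 0,"wx": 0,"wy": 0,"wz": 0}
  ]
}}

```text
clock: 2.8
tool_pos: [0.503, 0.0682, 0.2715]
eef_rot: [-0.704, 0.065, -0.066, 0.704]
contact_force: [-0.1, 0.4, -0.2]
opening: 0.569
```

Run:
```python
from h import *
goto([0.5076,0.0651,0.207],np.radians(79)); print(r.get_state()['qd'].round(3))
```

```text
pos [0.503  0.0682 0.2715] yaw 79.29 d [ 0.005   0.0645 -0.0022] w [-0.0007  0.0065  0.0017]
[-0.005  0.007  0.     0.004 -0.001 -0.002  0.001]
```

```bash
cat >> h.py <<'E'
def setcmd(p=None,R=None):
    if p is None: p,R=tcp()
    json.dump([list(map(float,p)),R.as_quat().tolist()],open('cmd.json','w'))
def cmd():
    a,b=json.load(open('cmd.json')); return np.array(a),Ro.from_quat(b)
def sent(d,w):
    p,R=cmd(); setcmd(p+R.apply(d),R*Ro.from_rotvec(np.radians(45*np.array(w))))
def rt(yaw):
    zt=np.array([np.cos(yaw),np.sin(yaw),0]); yt=np.array([0,0,-1]); xt=np.cross(yt,zt)
    return Ro.from_matrix(np.stack([xt,yt,zt],1))
def plan(P,yawdeg,zt=None):
    "deltas from tracked commanded pose; reports measured-vs-commanded error"
    p,R=cmd(); pm,Rm=tcp(); Rt=rt(np.radians(yawdeg))
    d=R.inv().apply(np.array(P)-p); w=np.degrees((R.inv()*Rt).as_rotvec())/45
    print('cmd',p.round(4),'meas-cmd',(pm-p).round(4),'rot',np.degrees((R.inv()*Rm).as_rotvec()).round(2)); print('d',d.round(3),'w',w.round(3)); 
    d=d.round(3); w=w.round(3); assert abs(d).max()<.25 and abs(w).max()<.9
    setcmd(p+R.apply(d),R*Ro.from_rotvec(np.radians(45*np.array(w))))
    print('will be cmd',cmd()[0].round(4))
def st():
    s=r.get_state(); p,R=cmd(); pm,Rm=tcp(); print('t',s['clock'],'pos',pm.round(4),'err',(pm-p).round(4),'rot',np.degrees((R.inv()*Rm).as_rotvec()).round(2),'F',np.round(s['contact_force'],1),'M',np.round(s['moment'],2),'open mm',round(s['opening']*88,1))
E
python3 - <<'E'
from h import *
setcmd(); plan([0.5076,0.0651,0.207],79)
E
```

```text
cmd [0.503  0.0682 0.2715] meas-cmd [0. 0. 0.] rot [0. 0. 0.]
d [ 0.005  0.064 -0.002] w [-0.001  0.006  0.002]
will be cmd [0.5077 0.0653 0.2075]
```

Call:
{"name": "arm_command", "arguments": {
  "deltas": [
    {"dx": 0.005,"dy": 0.01,"dz": -0.002,"wx": -0.001,"wy": 0.006,"wz": 0.002},
    {"dx": 0.005,"dy": 0.03,"dz": -0.002,"wx": -0.001,"wy": 0.006,"wz": 0.002},
    {"dx": 0.005,"dy": 0.05,"dz": -0.002,"wx": -0.001,"wy": 0.006,"wz": 0.002},
    {"dx": 0.005,"dy": 0.064,"dz": -0.002,"wx": -0.001,"wy": 0.006,"wz": 0.002},
    {"dx": 0.005,"dy": 0.064,"dz": -0.002,"wx": -0.001,"wy": 0.006,"wz": 0.002}
  ]
}}

```text
clock: 3.3
tool_pos: [0.5068, 0.0654, 0.2047]
eef_rot: [0.705, -0.069, 0.066, -0.703]
contact_force: [-0.6, -0.1, 0.3]
opening: 0.57
```

Run:
```python
from h import *
wsnap('w4'); st()
```

```text
t 3.35 pos [0.5071 0.0655 0.2057] err [-0.0006  0.0002 -0.0018] rot [-0.09 -0.04  0.19] F [ 0.2  0.8 -0.3] M [ 0.06 -0.02 -0.01] open mm 50.1
```

View pics/w4.png

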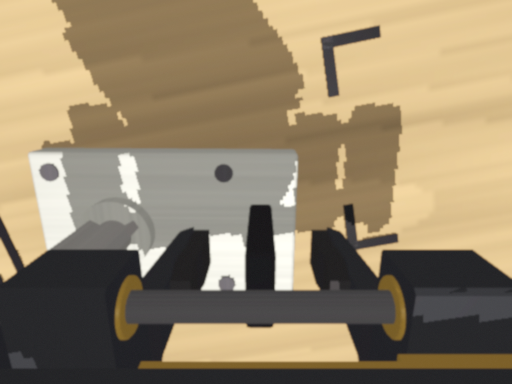

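Call:
{"name": "arm_command", "arguments": {
  "deltas": [
    {"dx": 0,"dy": 0,"dz": 0,"wx": 0,"wy": 0,"wz": 0},
    {"dx": 0,"dy": 0,"dz": 0,"wx": 0,"wy": 0,"wz": 0},
    {"dx": 0,"dy": 0,"dz": 0,"wx": 0,"wy": 0,"wz": 0},
    {"dx": 0,"dy": 0,"dz": 0,"wx": 0,"wy": 0,"wz": 0},
    {"dx": 0,"dy": 0,"dz": 0,"wx": 0,"wy": 0,"wz": 0}
  ],
  "claw": -1,
  "grip_force": 40
}}

```text
clock: 3.85
tool_pos: [0.5073, 0.0655, 0.2071]
eef_rot: [0.704, -0.068, 0.067, -0.704]
contact_force: [0.0, -5.2, 2.2]
opening: 0.143
```

Run:
```python
from h import *
st()
p,R=cmd(); plan([0.4740,0.2592,p[2]],90.2)
```

```text
t 3.85 pos [0.5073 0.0655 0.2071] err [-0.0004  0.0002 -0.0004] rot [-0.03 -0.04  0.05] F [ 0.  -5.2  2.2] M [-0.88  0.06 -0.02] open mm 12.6
cmd [0.5077 0.0653 0.2075] meas-cmd [-0.0004  0.0002 -0.0004] rot [-0.03 -0.04  0.05]
d [-0.07  -0.     0.184] w [ 0.    -0.248 -0.   ]
will be cmd [0.474  0.2593 0.2075]
```

Run:
```python
from h import *
sent([0.07,0,-0.184],[0,0,0]) # undo approx
p0=np.array([0.5077,0.0653,0.2075]); setcmd(p0,rt(np.radians(79)))
plan([0.4908,0.1623,0.2075],84.6)
```

```text
cmd [0.5077 0.0653 0.2075] meas-cmd [-0.0004  0.0002 -0.0004] rot [-0.05 -0.06  0.07]
d [-0.035  0.     0.092] w [ 0.    -0.124  0.   ]
will be cmd [0.4909 0.1623 0.2075]
```

Call:
{"name": "arm_command", "arguments": {
  "deltas": [
    {"dx": -0.007,"dy": 0,"dz": 0.018,"wx": 0,"wy": -0.025,"wz": 0},
    {"dx": -0.014,"dy": 0,"dz": 0.037,"wx": 0,"wy": -0.05,"wz": 0},
    {"dx": -0.021,"dy": 0,"dz": 0.055,"wx": 0,"wy": -0.075,"wz": 0},
    {"dx": -0.028,"dy": 0,"dz": 0.074,"wx": 0,"wy": -0.1,"wz": 0},
    {"dx": -0.035,"dy": 0,"dz": 0.092,"wx": 0,"wy": -0.124,"wz": 0}
  ]
}}

```text
clock: 4.35
tool_pos: [0.4905, 0.1607, 0.2071]
eef_rot: [0.708, -0.034, 0.033, -0.704]
contact_force: [1.3, -6.4, 2.8]
opening: 0.13
```

Run:
```python
from h import *
st(); plan([0.4740,0.2592,0.2075],90.2)
```

```text
t 4.35 pos [0.4905 0.1607 0.2071] err [-0.0004 -0.0016 -0.0004] rot [-0.3   0.06  0.08] F [ 1.3 -6.4  2.8] M [-1.2  -0.24  0.01] open mm 11.4
cmd [0.4909 0.1623 0.2075] meas-cmd [-0.0004 -0.0016 -0.0004] rot [-0.3   0.06  0.08]
d [-0.026  0.     0.095] w [ 0.    -0.125  0.   ]
will be cmd [0.474  0.2593 0.2075]
```

Call:
{"name": "arm_command", "arguments": {
  "deltas": [
    {"dx": -0.005,"dy": 0,"dz": 0.019,"wx": 0,"wy": -0.025,"wz": 0},
    {"dx": -0.01,"dy": 0,"dz": 0.038,"wx": 0,"wy": -0.05,"wz": 0},
    {"dx": -0.016,"dy": 0,"dz": 0.057,"wx": 0,"wy": -0.075,"wz": 0},
    {"dx": -0.021,"dy": 0,"dz": 0.077,"wx": 0,"wy": -0.1,"wz": 0},
    {"dx": -0.026,"dy": 0,"dz": 0.095,"wx": 0,"wy": -0.125,"wz": 0}
  ]
}}

```text
clock: 4.85
tool_pos: [0.4737, 0.2573, 0.2071]
eef_rot: [0.709, 0.0, -0.002, -0.705]
contact_force: [1.7, -7.3, 3.0]
opening: 0.133
```

Run:
```python
from h import *
st(); snap('top','top1'); up('top1','t2',130,120,350,245,3.6)
```

```text
t 4.85 pos [0.4737 0.2573 0.2071] err [-0.0003 -0.002  -0.0004] rot [-0.36  0.06  0.11] F [ 1.7 -7.3  3. ] M [-1.23 -0.3   0.01] open mm 11.7
```

View pics/t2.png

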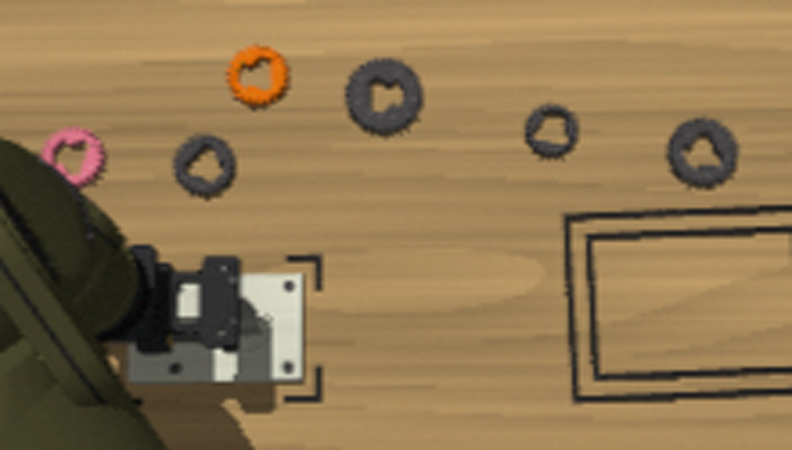

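Call:
{"name": "arm_command", "arguments": {
  "deltas": [
    {"dx": 0,"dy": 0,"dz": 0,"wx": 0,"wy": 0,"wz": 0},
    {"dx": 0,"dy": 0,"dz": 0,"wx": 0,"wy": 0,"wz": 0},
    {"dx": 0,"dy": 0,"dz": 0,"wx": 0,"wy": 0,"wz": 0},
    {"dx": 0,"dy": 0,"dz": 0,"wx": 0,"wy": 0,"wz": 0},
    {"dx": 0,"dy": 0,"dz": 0,"wx": 0,"wy": 0,"wz": 0}
  ],
  "claw": 0.1
}}

```text
clock: 5.4
tool_pos: [0.4734, 0.2593, 0.2068]
eef_rot: [0.707, 0.001, -0.002, -0.707]
contact_force: [-0.0, 0.4, 0.6]
opening: 0.543
```

Call:
{"name": "arm_command", "arguments": {
  "deltas": [
    {"dx": 0,"dy": -0.04,"dz": 0,"wx": 0,"wy": 0,"wz": 0},
    {"dx": 0.0,"dy": -0.09,"dz": 0,"wx": 0,"wy": 0,"wz": 0},
    {"dx": 0.04,"dy": -0.14,"dz": -0.04,"wx": 0,"wy": 0,"wz": 0},
    {"dx": 0.08,"dy": -0.173,"dz": -0.08,"wx": 0,"wy": 0,"wz": 0},
    {"dx": 0.11,"dy": -0.173,"dz": -0.12,"wx": 0,"wy": 0,"wz": 0}
  ]
}}

```text
clock: 5.9
tool_pos: [0.5622, 0.1675, 0.3735]
eef_rot: [-0.706, -0.004, 0.002, 0.708]
contact_force: [0.4, 0.5, -0.4]
opening: 0.55
```

Run:
```python
from h import *
sent([0.11,-0.173,-0.12],[0,0,0]); st(); plan([0.61,0.11,0.38],90)
```

```text
t 5.9 pos [0.5622 0.1675 0.3735] err [-0.0222  0.0278 -0.007 ] rot [ 0.15 -0.22 -0.16] F [ 0.4  0.5 -0.4] M [ 0.03 -0.07 -0.  ] open mm 48.4
cmd [0.5844 0.1397 0.3805] meas-cmd [-0.0222  0.0278 -0.007 ] rot [ 0.15 -0.22 -0.16]
d [ 0.025  0.001 -0.03 ] w [0.    0.005 0.   ]
will be cmd [0.6095 0.1098 0.3795]
```

Call:
{"name": "arm_command", "arguments": {
  "deltas": [
    {"dx": 0.025,"dy": 0.001,"dz": -0.03,"wx": 0,"wy": 0.005,"wz": 0},
    {"dx": 0.025,"dy": 0.001,"dz": -0.03,"wx": 0,"wy": 0.005,"wz": 0},
    {"dx": 0.025,"dy": 0.001,"dz": -0.03,"wx": 0,"wy": 0.005,"wz": 0},
    {"dx": 0.025,"dy": 0.001,"dz": -0.03,"wx": 0,"wy": 0.005,"wz": 0},
    {"dx": 0.025,"dy": 0.001,"dz": -0.03,"wx": 0,"wy": 0.005,"wz": 0}
  ],
  "claw": 1
}}

```text
clock: 6.4
tool_pos: [0.5853, 0.139, 0.369]
eef_rot: [-0.707, -0.0, 0.002, 0.707]
contact_force: [-0.2, -0.5, -0.2]
opening: 0.98
```

Run:
```python
from h import *
st(); wsnap('w5'); print(abs(r.get_state()['qd']).max())
```

```text
t 6.4 pos [0.5853 0.139  0.369 ] err [-0.0242  0.0292 -0.0105] rot [ 0.02 -0.24  0.17] F [-0.2 -0.5 -0.2] M [-0.01  0.04 -0.03] open mm 86.2
0.006782147216233027
```

View pics/w5.png

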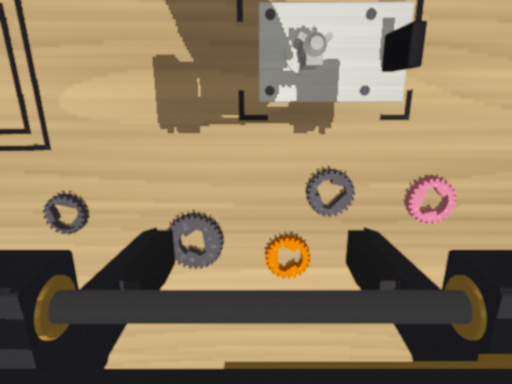

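Run:
```python
from h import *
setcmd()
up('w5','w5a',230,0,440,130,3.7)
up('w5','w5b',150,150,370,290,3.6)
```

```text
(no output)
```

View pics/w5a.png

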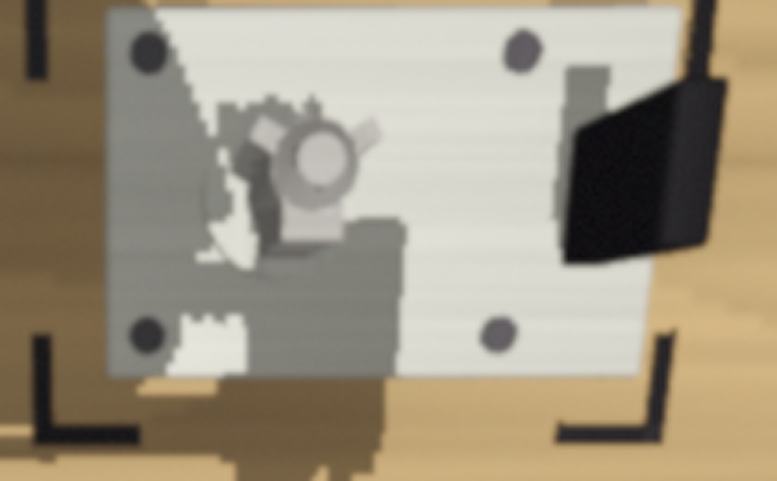

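View pics/w5b.png

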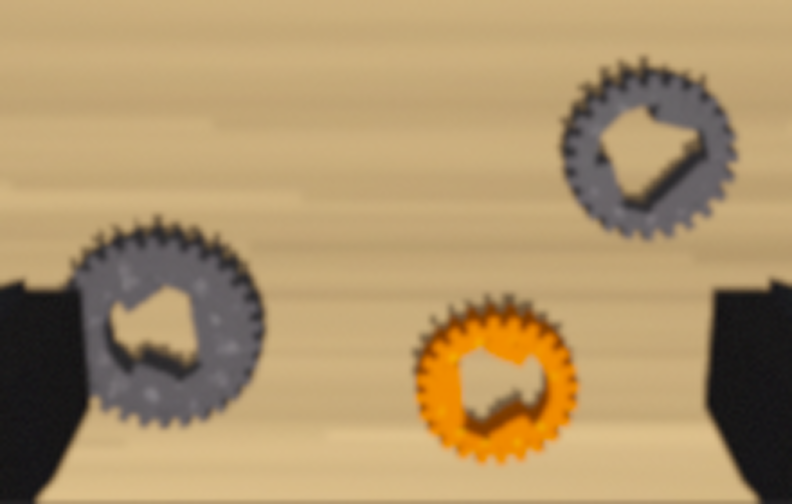

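```bash
cat >> h.py <<'E'
def rectify(f,cx,cy,z,half=0.05,mm=0.0005):
    c=lc(f); im=cv2.imread(f'pics/{f}.png'); n=int(2*half/mm)
    j,i=np.meshgrid(np.arange(n),np.arange(n))
    # image: col = world -? use col -> y increasing, row -> x increasing
    X=cx-half+i*mm; Y=cy-half+j*mm
    P=np.stack([X,Y,np.full_like(X,z)],-1)@np.array(c['R']).T+np.array(c['t']); f_=foc(c)
    mx=(c['cx']+f_*P[...,0]/P[...,2]).astype(np.float32); my=(c['cy']+f_*P[...,1]/P[...,2]).astype(np.float32)
    return cv2.remap(im,mx,my,cv2.INTER_CUBIC),X,Y
DIA=dict(a=.067,b=.060,c=.053,d=.046)
def cogfit(f,which,cx,cy,z=0.012,out=None):
    from scipy.optimize import minimize
    im,X,Y=rectify(f,cx,cy,z,half=DIA[which]/2+.02)
    b=im.astype(float); sat=b.max(2)-b.min(2); V=b.mean(2)
    g=((sat<30)&(V>62)&(V<150)).astype(float)   # top face grey
    g=cv2.GaussianBlur(g,(0,0),2)
    def model(p):
        dx,dy=X-p[0],Y-p[1]; rr=np.hypot(dx,dy); ro=DIA[which]/2-0.0015
        a=p[2]; hole=0.0115-rr
        for k,w in ((0,.0085),(2*np.pi/3,.0045),(-2*np.pi/3,.0045)):
            u=dx*np.cos(a+k)+dy*np.sin(a+k); v=-dx*np.sin(a+k)+dy*np.cos(a+k)
            hole=np.maximum(hole,np.minimum(np.minimum(u,.017-rr),w-abs(v)))
        sd=np.minimum(ro-rr,-hole); return 1/(1+np.exp(-sd/0.0006))
    best=None
    # coarse over angle, centroid start
    m=g>.5; c0=np.array([X[m].mean(),Y[m].mean()])
    cost=lambda p:((model([p[0]/1000,p[1]/1000,p[2]])-g)**2).mean()
    for a in np.radians(np.arange(0,360,15)):
        e=cost([c0[0]*1000,c0[1]*1000,a])
        if best is None or e<best[0]: best=(e,a)
    es=sorted((cost([c0[0]*1000,c0[1]*1000,a]),round(float(np.degrees(a)))) for a in np.radians(np.arange(0,360,15)))[:3]
    q=minimize(cost,[c0[0]*1000,c0[1]*1000,best[1]],method='Nelder-Mead',options=dict(initial_simplex=[[c0[0]*1000,c0[1]*1000,best[1]],[c0[0]*1000+2,c0[1]*1000,best[1]],[c0[0]*1000,c0[1]*1000+2,best[1]],[c0[0]*1000,c0[1]*1000,best[1]+.15]]))
    p=q.x; print(which,'xy',(p[:2]/1000).round(4),'ang',round(float(np.degrees(p[2]))%360,1),'cost',round(q.fun,4),es)
    if out:
        mm=model([p[0]/1000,p[1]/1000,p[2]])
        v=im.copy(); ed=cv2.morphologyEx((mm>.5).astype(np.uint8),cv2.MORPH_GRADIENT,np.ones((2,2),np.uint8)); v[ed>0]=(0,255,0)
        gg=cv2.cvtColor((g*255).astype(np.uint8),cv2.COLOR_GRAY2BGR)
        cv2.imwrite(f'pics/{out}.png',cv2.resize(np.hstack([v,gg]),None,fx=2,fy=2))
    return p
E
python3 - <<'E'
from h import *
c=lc('w5')
rect(c,cr([(107,7),(684,7),(640,375),(107,375)],230,0,3.7),.016)
rect(c,cr([(107,7),(684,7),(640,375),(107,375)],230,0,3.7),.016)
# tip of cone
print(unproj(c,*cr([(323,158)],230,0,3.7)[0],.082))
cc=unproj(c,*cr([(650,150)],150,150,3.6)[0],.012);print(cc); cogfit('w5','c',*cc[:2],out='fc')
cc=unproj(c,*cr([(168,325)],150,150,3.6)[0],.012);print(cc); cogfit('w5','a',*cc[:2],out='fa')
c=lc('w2')
for n,u,v in (('a',306,229),('b',109,194),('c',421,188),('d',203,208)):
    cc=unproj(c,u,v,.012); cogfit('w2',n,*cc[:2],out='f2'+n)
E
```

```text
[[0.4293, 0.1375], [0.4288, 0.2812], [0.5172, 0.2816], [0.5177, 0.1377]] centre [0.4733 0.2095] sides [0.1437 0.0884 0.1439 0.0884] long ang 90.21
[[0.4293, 0.1375], [0.4288, 0.2812], [0.5172, 0.2816], [0.5177, 0.1377]] centre [0.4733 0.2095] sides [0.1437 0.0884 0.1439 0.0884] long ang 90.21
[0.47324578 0.18233478 0.082     ]
[0.61284989 0.21629873 0.012     ]
c xy [0.6149 0.2162] ang 227.2 cost 0.0066 [(np.float64(0.00707412630111761), 225), (np.float64(0.009782576507910562), 240), (np.float64(0.010481426977549503), 345)]
[0.67145743 0.06678993 0.012     ]
a xy [0.6739 0.0646] ang 273.0 cost 0.0203 [(np.float64(0.031169757948998598), 270), (np.float64(0.03204026620368575), 285), (np.float64(0.03323611832197993), 255)]
a xy [0.6737 0.0625] ang 272.8 cost 0.0051 [(np.float64(0.005670858864252892), 270), (np.float64(0.007795762518588517), 285), (np.float64(0.009523467854943705), 30)]
b xy [ 0.6202 -0.2081] ang 116.3 cost 0.006 [(np.float64(0.0062870582757334715), 120), (np.float64(0.00818370534390619), 105), (np.float64(0.00959900410012002), 240)]
c xy [0.6155 0.216 ] ang 228.2 cost 0.0061 [(np.float64(0.006450902499014383), 225), (np.float64(0.009200844699498176), 240), (np.float64(0.011300926105825237), 105)]
d xy [ 0.6405 -0.0803] ang 347.4 cost 0.0061 [(np.float64(0.015004278006876854), 345), (np.float64(0.018406457786366185), 0), (np.float64(0.021531411391932574), 225)]
```

View pics/fc.png

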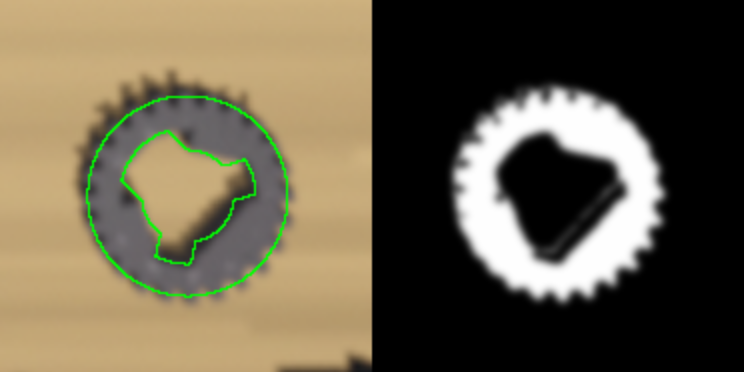

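View pics/f2a.png

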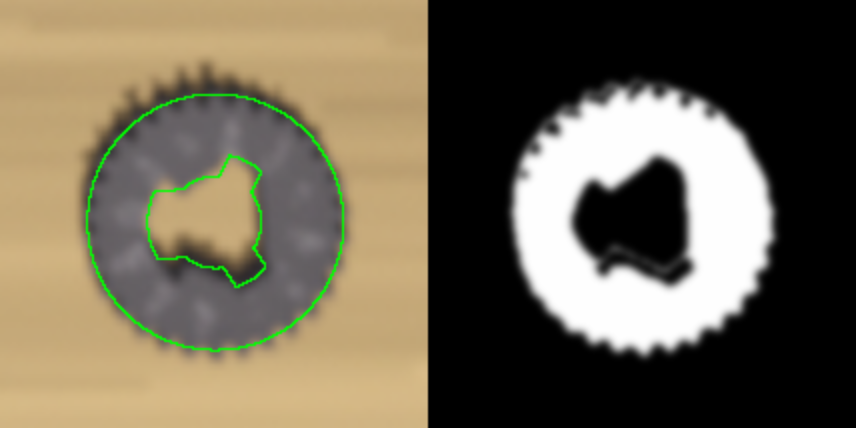

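```bash
python3 - <<'E'
from h import *
c=lc('w5')
for p in cr([(50,427),(655,427)],230,0,3.7): print(unproj(c,*p,0).round(4))
# bolt centres on plate top
W=[unproj(c,*p,.016)[:2] for p in cr([(150,53),(522,51),(147,335),(498,334)],230,0,3.7)]; print(np.round(W,4), np.mean(W,0))
c=lc('w2')
W=[unproj(c,*p,.016)[:2] for p in cr([(135,104),(520,182),(92,389),(459,459)],200,40,5)]; print(np.round(W,4), np.mean(W,0))
# handle top centre w5: top face is right part lighter? corners
c=lc('top');
E
python3 - <<'E'
from h import *
snap('top','top2'); up('top2','t3',130,180,260,260,6)
E
```

```text
[0.5324 0.1214 0.    ]
[0.5318 0.2946 0.    ]
[[0.4396 0.1483]
 [0.4388 0.2418]
 [0.5074 0.1484]
 [0.5068 0.2422]] [0.47311669 0.19519289]
[[ 0.452  -0.0403]
 [ 0.4701  0.0521]
 [ 0.5184 -0.0534]
 [ 0.5363  0.0388]] [ 0.49423323 -0.00068273]Traceback (most recent call last):
  File "<stdin>", line 9, in <module>
  File "h.py", line 27, in lc
    def lc(f): return json.load(open(f+'.json'))
                                ~~~~^^^^^^^^^^^
FileNotFoundError: [Errno 2] No such file or directory: 'top.json'
```

View pics/t3.png

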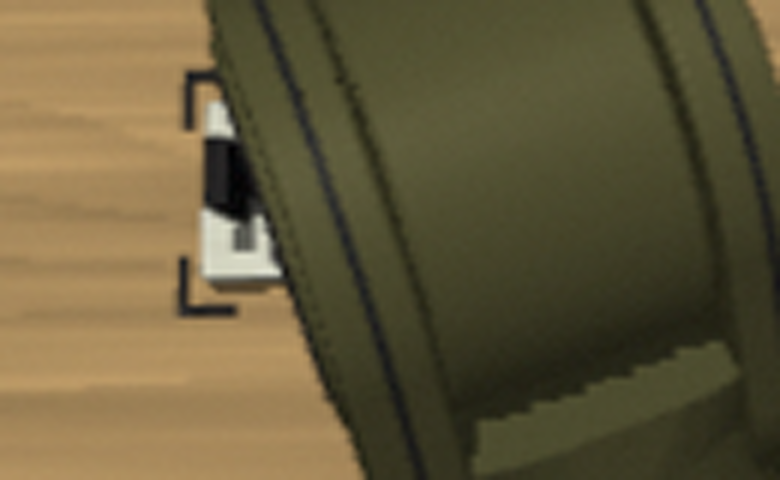

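Run:
```python
from h import *
plan([0.47,0.185,0.36],90)
```

```text
cmd [0.5855 0.1389 0.3691] meas-cmd [ 0.0002 -0.0002  0.0001] rot [-0.01  0.02 -0.01]
d [-0.115  0.009  0.047] w [-0.     0.005 -0.003]
will be cmd [0.4703 0.1855 0.3604]
```

Call:
{"name": "arm_command", "arguments": {
  "deltas": [
    {"dx": -0.035,"dy": 0.009,"dz": 0.015,"wx": 0,"wy": 0.005,"wz": -0.003},
    {"dx": -0.075,"dy": 0.009,"dz": 0.03,"wx": 0,"wy": 0.005,"wz": -0.003},
    {"dx": -0.115,"dy": 0.009,"dz": 0.047,"wx": 0,"wy": 0.005,"wz": -0.003},
    {"dx": -0.115,"dy": 0.009,"dz": 0.047,"wx": 0,"wy": 0.005,"wz": -0.003},
    {"dx": -0.115,"dy": 0.009,"dz": 0.047,"wx": 0,"wy": 0.005,"wz": -0.003}
  ]
}}

```text
clock: 7.0
tool_pos: [0.4705, 0.1853, 0.3607]
eef_rot: [0.707, 0.0, 0.0, -0.707]
contact_force: [0.4, -0.4, 0.3]
opening: 1.002
```

Run:
```python
from h import *
wsnap('w6'); st(); up('w6','w6a',140,100,400,260,3)
plan([0.47,0.185,0.36],52)
```

```text
t 7.05 pos [0.4716 0.1847 0.3607] err [ 0.0014 -0.0008  0.0003] rot [-0.02  0.11 -0.13] F [ 0.2 -0.  -0.2] M [-0.02  0.01  0.04] open mm 88.0
cmd [0.4703 0.1855 0.3604] meas-cmd [ 0.0014 -0.0008  0.0003] rot [-0.02  0.11 -0.13]
d [-0.  0. -0.] w [-0.     0.844 -0.   ]
will be cmd [0.4703 0.1855 0.3604]
```

View pics/w6.png

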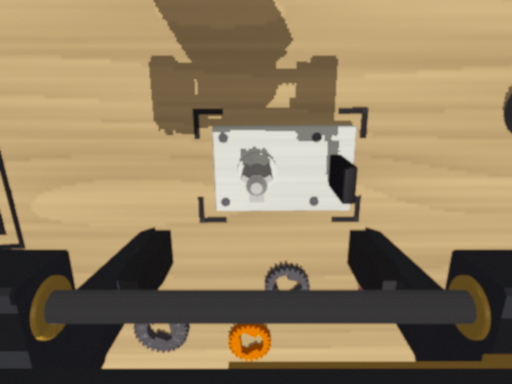

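Nice centred view. Now rotate towards yaw 0 in two calls.

Call:
{"name": "arm_command", "arguments": {
  "deltas": [
    {"dx": 0,"dy": 0,"dz": 0,"wx": 0,"wy": 0.17,"wz": 0},
    {"dx": 0,"dy": 0,"dz": 0,"wx": 0,"wy": 0.34,"wz": 0},
    {"dx": 0,"dy": 0,"dz": 0,"wx": 0,"wy": 0.51,"wz": 0},
    {"dx": 0,"dy": 0,"dz": 0,"wx": 0,"wy": 0.68,"wz": 0},
    {"dx": 0,"dy": 0,"dz": 0,"wx": 0,"wy": 0.844,"wz": 0}
  ]
}}

```text
clock: 7.55
tool_pos: [0.4727, 0.1836, 0.3604]
eef_rot: [-0.667, 0.233, -0.234, 0.668]
contact_force: [-0.3, 0.0, 0.1]
opening: 0.998
```

Run:
```python
from h import *
st(); print(r.get_state()['q'].round(2)); plan([0.474,0.185,0.36],15)
```

```text
t 7.55 pos [0.4727 0.1836 0.3604] err [ 0.0024 -0.0018 -0.    ] rot [ 0.06  0.58 -0.13] F [-0.3  0.   0.1] M [-0.03  0.   -0.01] open mm 87.8
[-0.44  0.6  -0.03  1.97  0.03  0.57  0.4 ]
cmd [0.4703 0.1855 0.3604] meas-cmd [ 0.0024 -0.0018 -0.    ] rot [ 0.06  0.58 -0.13]
d [0.003 0.    0.002] w [ 0.     0.822 -0.   ]
will be cmd [0.4739 0.1852 0.3604]
```

View pics/w6a.png

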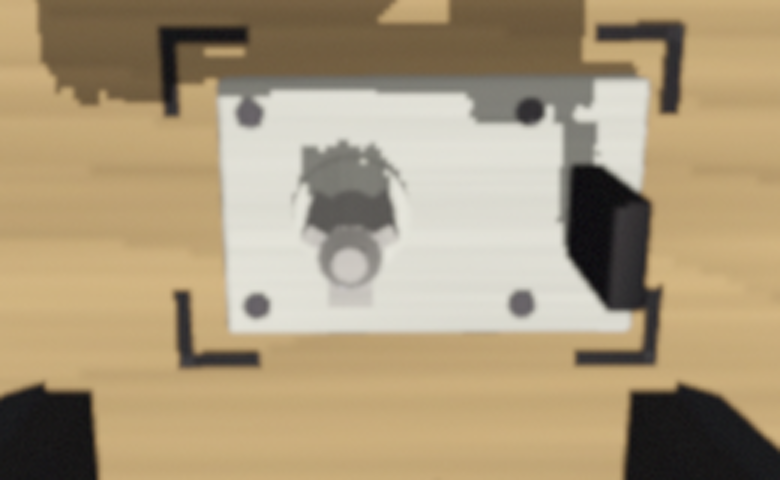

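Call:
{"name": "arm_command", "arguments": {
  "deltas": [
    {"dx": 0.003,"dy": 0,"dz": 0.002,"wx": 0,"wy": 0.17,"wz": 0},
    {"dx": 0.003,"dy": 0,"dz": 0.002,"wx": 0,"wy": 0.34,"wz": 0},
    {"dx": 0.003,"dy": 0,"dz": 0.002,"wx": 0,"wy": 0.51,"wz": 0},
    {"dx": 0.003,"dy": 0,"dz": 0.002,"wx": 0,"wy": 0.68,"wz": 0},
    {"dx": 0.003,"dy": 0,"dz": 0.002,"wx": 0,"wy": 0.822,"wz": 0}
  ]
}}

```text
clock: 8.05
tool_pos: [0.4763, 0.1834, 0.3604]
eef_rot: [-0.559, 0.432, -0.434, 0.559]
contact_force: [-0.6, -0.0, 0.0]
opening: 0.999
```

Run:
```python
from h import *
st(); print(r.get_state()['q'].round(2)); plan([0.474,0.185,0.36],-15)
```

```text
t 8.05 pos [0.4763 0.1834 0.3604] err [ 0.0024 -0.0018  0.    ] rot [ 0.14  0.54 -0.07] F [-0.6 -0.   0. ] M [-0.07  0.07  0.01] open mm 87.9
[-0.56  0.61  0.16  1.97 -0.17  0.57 -0.03]
cmd [0.4739 0.1852 0.3604] meas-cmd [ 0.0024 -0.0018  0.    ] rot [ 0.14  0.54 -0.07]
d [0. 0. 0.] w [ 0.     0.667 -0.   ]
will be cmd [0.4739 0.1852 0.3604]
```

Call:
{"name": "arm_command", "arguments": {
  "deltas": [
    {"dx": 0,"dy": 0,"dz": 0,"wx": 0,"wy": 0.17,"wz": 0},
    {"dx": 0,"dy": 0,"dz": 0,"wx": 0,"wy": 0.34,"wz": 0},
    {"dx": 0,"dy": 0,"dz": 0,"wx": 0,"wy": 0.51,"wz": 0},
    {"dx": 0,"dy": 0,"dz": 0,"wx": 0,"wy": 0.667,"wz": 0},
    {"dx": 0,"dy": 0,"dz": 0,"wx": 0,"wy": 0.667,"wz": 0}
  ]
}}

```text
clock: 8.55
tool_pos: [0.4761, 0.1837, 0.3604]
eef_rot: [0.429, -0.561, 0.563, -0.43]
contact_force: [0.2, 0.5, -0.0]
opening: 0.998
```

Run:
```python
from h import *
wsnap('w7'); st(); up('w7','w7a',140,80,400,260,3)
c=lc('w6')
rect(c,cr([(218,77),(650,80),(630,332),(230,332)],140,100,3),.016)
print(unproj(c,*cr([(350,264)],140,100,3)[0],.082))
W=[unproj(c,*p,.016)[:2] for p in cr([(249,113),(530,111),(257,306),(521,303)],140,100,3)]; print(np.round(W,4), np.mean(W,0)+[0,.0144])
rect(c,cr([(177,42),(665,40),(648,352),(190,354)],140,100,3),0)
```

```text
t 8.6 pos [0.4759 0.1837 0.3603] err [ 0.002  -0.0015 -0.0001] rot [ 0.14  0.06 -0.03] F [ 0.6  0.4 -0.3] M [-0.15  0.07 -0.01] open mm 87.8
[[0.4274, 0.1381], [0.4284, 0.2812], [0.5173, 0.2817], [0.5173, 0.1386]] centre [0.4726 0.2099] sides [0.1432 0.0889 0.1431 0.0899] long ang 89.79
[0.47265824 0.18232864 0.082     ]
[[0.4393 0.1479]
 [0.4386 0.242 ]
 [0.5075 0.1485]
 [0.5064 0.2422]] [0.47295449 0.20954503]
[[0.417, 0.1221], [0.4164, 0.29], [0.5313, 0.2939], [0.5321, 0.1208]] centre [0.4742 0.2067] sides [0.1679 0.115  0.1731 0.1151] long ang 90.24
```

View pics/w7a.png

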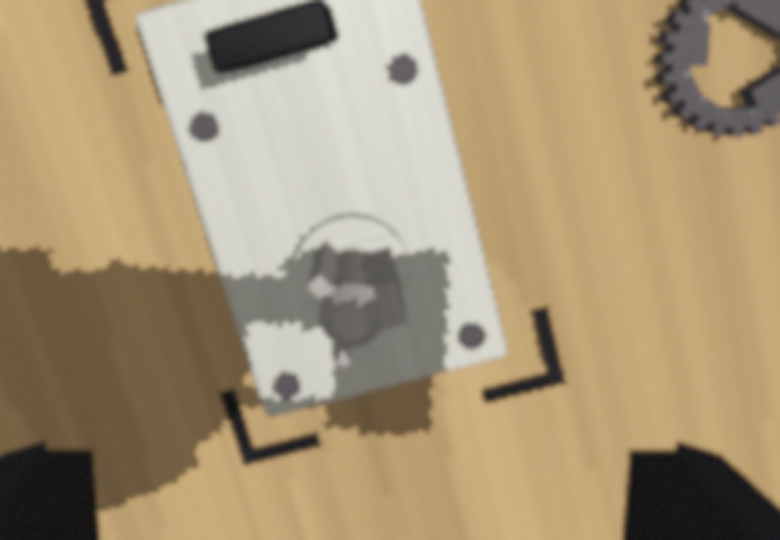

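Run:
```python
from h import *
c=lc('w7')
W=np.array([unproj(c,*p,.016)[:2] for p in cr([(204,127),(403,69),(287,385),(471,336)],140,80,3)]); print(np.round(W,4), W.mean(0)+[0,.0144])
print(unproj(c,*cr([(349,323)],140,80,3)[0],.082))
m1=np.array([.47295,.20955]);m2=W.mean(0)+[0,.0144]
a1,a2=np.radians([90,-15])
# bias in tool xz: world dir of tool x: R
def B(yaw):
    M=rt(yaw).as_matrix(); return M[:2][:,[0,2]]
A=np.block([[np.eye(2),B(a1)],[np.eye(2),B(a2)]]); print(np.linalg.solve(A,np.r_[m1,m2]))
setcmd()
```

```text
[[0.439  0.2419]
 [0.507  0.2425]
 [0.4397 0.148 ]
 [0.5072 0.1485]] [0.47323234 0.20960347]
[0.4728592  0.18267877 0.082     ]
[ 4.73111686e-01  2.09468411e-01 -1.61685701e-04  8.15889233e-05]
```

Run:
```python
from h import *
plan([0.6737,0.0625,0.30],-51)
```

```text
cmd [0.4759 0.1837 0.3603] meas-cmd [0. 0. 0.] rot [0. 0. 0.]
d [0.066 0.061 0.222] w [-0.003  0.799 -0.   ]
will be cmd [0.6732 0.0622 0.2998]
```

Call:
{"name": "arm_command", "arguments": {
  "deltas": [
    {"dx": 0.013,"dy": 0.012,"dz": 0.045,"wx": 0,"wy": 0.17,"wz": 0},
    {"dx": 0.026,"dy": 0.024,"dz": 0.09,"wx": 0,"wy": 0.34,"wz": 0},
    {"dx": 0.039,"dy": 0.036,"dz": 0.134,"wx": 0,"wy": 0.51,"wz": 0},
    {"dx": 0.052,"dy": 0.049,"dz": 0.178,"wx": 0,"wy": 0.68,"wz": 0},
    {"dx": 0.066,"dy": 0.061,"dz": 0.222,"wx": -0.003,"wy": 0.799,"wz": 0}
  ]
}}

```text
clock: 9.1
tool_pos: [0.6737, 0.0609, 0.2988]
eef_rot: [-0.235, 0.668, -0.666, 0.235]
contact_force: [0.9, 0.2, 0.5]
opening: 1.002
```

Call:
{"name": "arm_command", "arguments": {
  "deltas": [
    {"dx": 0,"dy": 0,"dz": 0,"wx": 0,"wy": 0.138,"wz": 0},
    {"dx": 0,"dy": 0,"dz": 0,"wx": 0,"wy": 0.138,"wz": 0},
    {"dx": 0,"dy": 0,"dz": 0,"wx": 0,"wy": 0.138,"wz": 0},
    {"dx": 0,"dy": 0,"dz": 0,"wx": 0,"wy": 0.138,"wz": 0},
    {"dx": 0,"dy": 0,"dz": 0,"wx": 0,"wy": 0.138,"wz": 0}
  ]
}}

```text
clock: 9.6
tool_pos: [0.6715, 0.063, 0.3001]
eef_rot: [-0.2, 0.679, -0.678, 0.2]
contact_force: [-0.2, 0.4, 0.1]
opening: 0.999
```

Run:
```python
from h import *
sent([0,0,0],[0,.138,0])
wsnap('w8'); st(); cogfit('w8','a',.6737,.0625,out='f8'); goto([.6737,.0625,.3],np.radians(-57.2))
```

```text
t 9.65 pos [0.6716 0.0629 0.3001] err [-0.0016  0.0007  0.0003] rot [-0.09 -0.02 -0.  ] F [ 0.1 -0.6  0.5] M [-0.03  0.19  0.  ] open mm 88.0
a xy [0.6767 0.0641] ang 276.4 cost 0.0103 [(np.float64(0.01336375180964085), 270), (np.float64(0.013862794465527765), 285), (np.float64(0.016648377023514304), 165)]
pos [0.6716 0.0629 0.3001] yaw -57.2 d [-0.0015  0.0001  0.0015] w [ 0.0024 -0.     -0.0001]
```

View pics/w8.png

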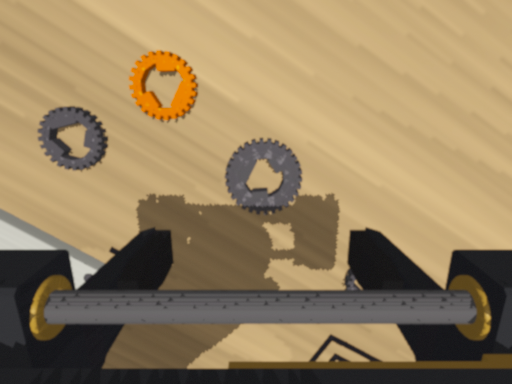

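View pics/f8.png

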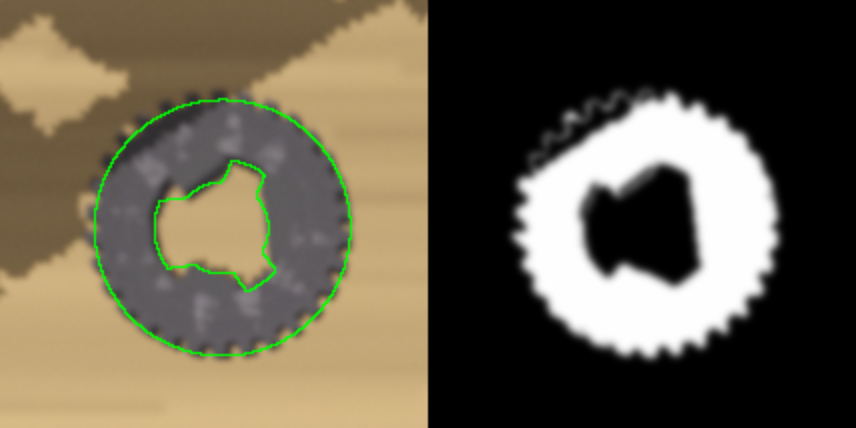

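```bash
sed -i "s/g=((sat<30)&(V>62)&(V<150)).astype(float).*/g=((sat<0.28*b.max(2))\&(V>VMIN)\&(V<160)).astype(float)/; s/def cogfit(f,which,cx,cy,z=0.012,out=None)/def cogfit(f,which,cx,cy,z=0.012,out=None,VMIN=62)/" h.py
python3 - <<'E'
from h import *
for v in (25,40,62): cogfit('w8','a',.6737,.0625,out=f'f8_{v}',VMIN=v)
for v in (25,40,62): cogfit('w2','a',.6737,.0625,VMIN=v)
E
```

```text
a xy [0.6764 0.0639] ang 276.3 cost 0.0047 [(np.float64(0.005673401144670968), 270), (np.float64(0.00629941869996317), 285), (np.float64(0.00892858866983097), 30)]
a xy [0.6764 0.0639] ang 276.3 cost 0.0047 [(np.float64(0.005673401144670968), 270), (np.float64(0.00629941869996317), 285), (np.float64(0.00892858866983097), 30)]
a xy [0.6768 0.0641] ang 276.3 cost 0.0111 [(np.float64(0.01432359046107137), 270), (np.float64(0.014890363754336298), 285), (np.float64(0.01754382132534892), 165)]
a xy [0.6733 0.0625] ang 274.6 cost 0.0085 [(np.float64(0.0089834244393877), 270), (np.float64(0.010478208212269857), 285), (np.float64(0.013226854288640056), 150)]
a xy [0.6733 0.0625] ang 274.6 cost 0.0085 [(np.float64(0.0089834244393877), 270), (np.float64(0.010478208212269857), 285), (np.float64(0.013226854288640056), 150)]
a xy [0.6742 0.0627] ang 273.9 cost 0.0051 [(np.float64(0.005735840740343444), 270), (np.float64(0.007517049180364521), 285), (np.float64(0.009576670065071723), 30)]
```

View pics/f8_25.png

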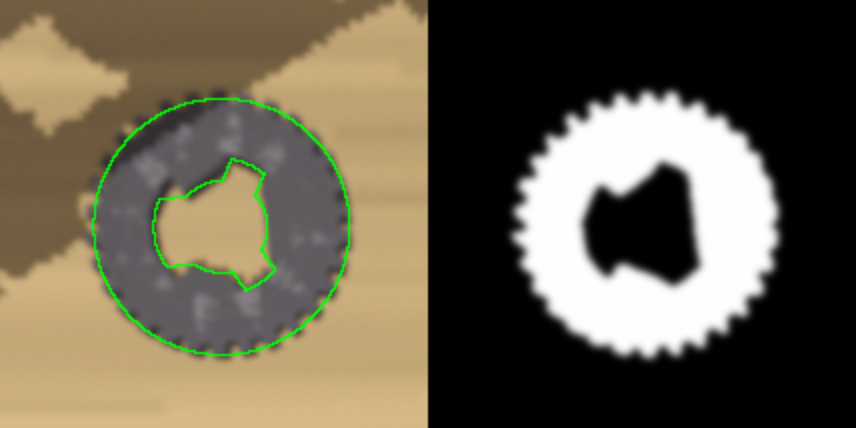

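Run:
```python
from h import *
for v in (40,62): cogfit('w8','c',.6155,.216,VMIN=v,out='f8c%d'%v)
for v in (40,62): cogfit('w6','c',.6155,.216,VMIN=v)
c=lc('w7'); print(proj(c,[.6155,.216,.012])); cogfit('w7','c',.6155,.216)
```

```text
c xy [0.6185 0.2151] ang 228.3 cost 0.0173 [(np.float64(0.01782598957664461), 225), (np.float64(0.02060251581032497), 240), (np.float64(0.023090168495092607), 345)]
c xy [0.6169 0.2165] ang 227.0 cost 0.0067 [(np.float64(0.007914619794274873), 225), (np.float64(0.011764845960644131), 240), (np.float64(0.014056935031940887), 105)]
c xy [0.6399 0.1983] ang 154.9 cost 0.4063 [(np.float64(0.43397750148055014), 180), (np.float64(0.4347070589267333), 195), (np.float64(0.4357733981414624), 165)]
c xy [0.6134 0.2164] ang 322.4 cost 0.0628 [(np.float64(0.11218357278892856), 300), (np.float64(0.1125340440203261), 45), (np.float64(0.11368594065760505), 60)]
(np.float64(387.3893046359478), np.float64(99.36931092725254))
c xy [0.6152 0.2174] ang 226.2 cost 0.0065 [(np.float64(0.007410242075964642), 225), (np.float64(0.011381364582607632), 240), (np.float64(0.013207548998496058), 210)]
```

View pics/f8c40.png

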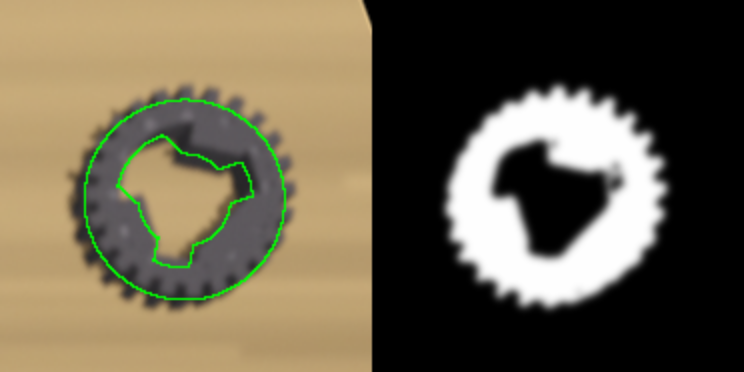

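Run:
```python
from h import *
setcmd(); plan([0.6756,0.0635,0.170],-55)
```

```text
cmd [0.6716 0.0629 0.3001] meas-cmd [0. 0. 0.] rot [0. 0. 0.]
d [-0.004  0.13   0.002] w [ 0.002 -0.049 -0.   ]
will be cmd [0.6759 0.0636 0.1701]
```

Call:
{"name": "arm_command", "arguments": {
  "deltas": [
    {"dx": -0.004,"dy": 0.04,"dz": 0.002,"wx": 0,"wy": -0.049,"wz": 0},
    {"dx": -0.004,"dy": 0.08,"dz": 0.002,"wx": 0.002,"wy": -0.049,"wz": 0},
    {"dx": -0.004,"dy": 0.11,"dz": 0.002,"wx": 0.002,"wy": -0.049,"wz": 0},
    {"dx": -0.004,"dy": 0.123,"dz": 0.002,"wx": 0.002,"wy": -0.049,"wz": 0},
    {"dx": -0.004,"dy": 0.13,"dz": 0.002,"wx": 0.002,"wy": -0.049,"wz": 0}
  ]
}}

```text
clock: 10.15
tool_pos: [0.6759, 0.063, 0.1688]
eef_rot: [-0.213, 0.675, -0.675, 0.212]
contact_force: [0.6, -0.5, 0.2]
opening: 1.002
```

Call:
{"name": "arm_command", "arguments": {
  "deltas": [
    {"dx": 0,"dy": 0,"dz": 0,"wx": 0,"wy": 0,"wz": 0},
    {"dx": 0,"dy": 0,"dz": 0,"wx": 0,"wy": 0,"wz": 0},
    {"dx": 0,"dy": 0,"dz": 0,"wx": 0,"wy": 0,"wz": 0},
    {"dx": 0,"dy": 0,"dz": 0,"wx": 0,"wy": 0,"wz": 0},
    {"dx": 0,"dy": 0,"dz": 0,"wx": 0,"wy": 0,"wz": 0}
  ],
  "claw": -1,
  "grip_force": 30
}}

```text
clock: 10.65
tool_pos: [0.6769, 0.0629, 0.1713]
eef_rot: [0.211, -0.674, 0.675, -0.213]
contact_force: [-0.8, 1.1, 6.2]
opening: 0.753
```

Run:
```python
from h import *
st(); plan([0.6756,0.0635,0.34],-55)
```

```text
t 10.65 pos [0.6769 0.0629 0.1713] err [ 0.001  -0.0008  0.0012] rot [0.09 0.11 0.1 ] F [-0.8  1.1  6.2] M [ 0.14  0.33 -0.02] open mm 66.3
cmd [0.6759 0.0636 0.1701] meas-cmd [ 0.001  -0.0008  0.0012] rot [0.09 0.11 0.1 ]
d [ 0.   -0.17 -0.  ] w [ 0.  0. -0.]
will be cmd [0.6759 0.0636 0.3401]
```

Call:
{"name": "arm_command", "arguments": {
  "deltas": [
    {"dx": 0,"dy": -0.03,"dz": 0,"wx": 0,"wy": 0,"wz": 0},
    {"dx": 0,"dy": -0.07,"dz": 0,"wx": 0,"wy": 0,"wz": 0},
    {"dx": 0,"dy": -0.11,"dz": 0,"wx": 0,"wy": 0,"wz": 0},
    {"dx": 0,"dy": -0.15,"dz": 0,"wx": 0,"wy": 0,"wz": 0},
    {"dx": 0,"dy": -0.17,"dz": 0,"wx": 0,"wy": 0,"wz": 0}
  ]
}}

```text
clock: 11.15
tool_pos: [0.6769, 0.0624, 0.3436]
eef_rot: [0.21, -0.674, 0.675, -0.213]
contact_force: [0.2, 0.1, -2.2]
opening: 0.758
```

Run:
```python
from h import *
st(); wsnap('w9'); plan([0.54,0.143,0.34],-15)
```

```text
t 11.15 pos [0.6769 0.0624 0.3436] err [ 0.001  -0.0011  0.0035] rot [0.21 0.13 0.21] F [ 0.2  0.1 -2.2] M [-0.04  0.11  0.02] open mm 66.7
cmd [0.6759 0.0636 0.3401] meas-cmd [ 0.0016 -0.0013  0.0058] rot [0.31 0.13 0.38]
d [ 0.066  0.    -0.143] w [ 0.    -0.889 -0.   ]
will be cmd [0.5399 0.1428 0.3401]
```

View pics/w9.png

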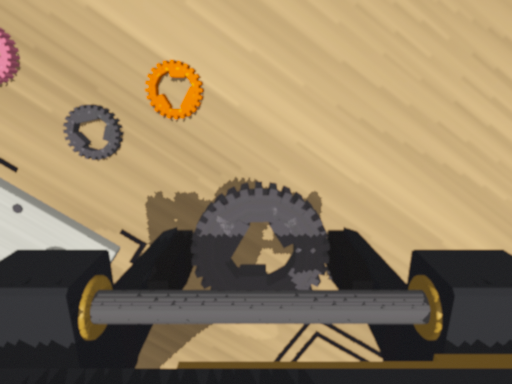

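Run:
```python
from h import *
p,R=tcp(); c=lc('w9')
z=.349-.1593
im,X,Y=rectify('w9',p[0],p[1],z,half=.05)
for a in (np.radians(275),):
  for k,w in ((0,.0085),(2*np.pi/3,.0045),(-2*np.pi/3,.0045)):
    for rr in np.linspace(.008,.017,30):
      for s in (-1,1):
        dx=rr*np.cos(a+k)-s*w*np.sin(a+k); dy=rr*np.sin(a+k)+s*w*np.cos(a+k)
        if np.hypot(dx,dy)<.017 and np.hypot(dx,dy)>.0115:
          im[int((dx+.05)/.0005),int((dy+.05)/.0005)]=(0,255,0)
for t in np.radians(np.arange(0,360,1)):
    im[int((.0335*np.cos(t)+.05)/.0005),int((.0335*np.sin(t)+.05)/.0005)]=(0,0,255)
cv2.imwrite('pics/r9.png',cv2.resize(im,None,fx=3,fy=3)); print(p)
```

```text
[0.67758758 0.06229088 0.34582916]
```

View pics/r9.png

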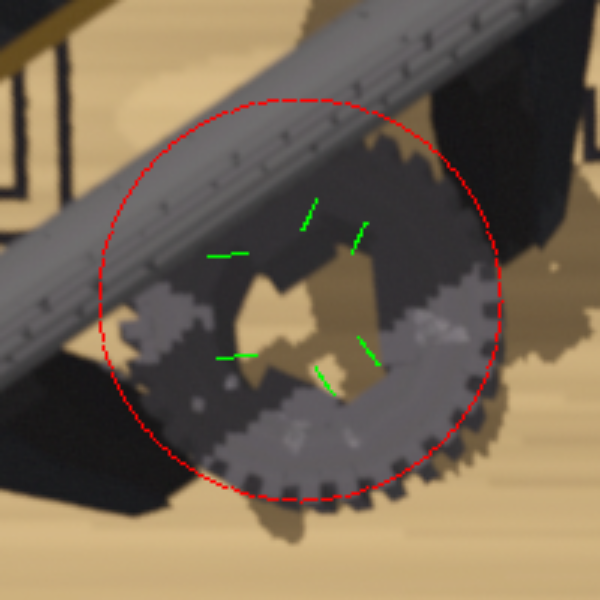

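Call:
{"name": "arm_command", "arguments": {
  "deltas": [
    {"dx": 0.014,"dy": 0,"dz": -0.03,"wx": 0,"wy": -0.18,"wz": 0},
    {"dx": 0.028,"dy": 0,"dz": -0.06,"wx": 0,"wy": -0.36,"wz": 0},
    {"dx": 0.042,"dy": 0,"dz": -0.09,"wx": 0,"wy": -0.54,"wz": 0},
    {"dx": 0.056,"dy": 0,"dz": -0.12,"wx": 0,"wy": -0.72,"wz": 0},
    {"dx": 0.066,"dy": 0,"dz": -0.143,"wx": 0,"wy": -0.889,"wz": 0}
  ]
}}

```text
clock: 11.7
tool_pos: [0.5379, 0.1435, 0.3387]
eef_rot: [-0.433, 0.561, -0.559, 0.431]
contact_force: [0.4, -0.3, -1.8]
opening: 0.755
```

Run:
```python
from h import *
st();plan([0.473,0.182,0.29],22)
```

```text
t 11.7 pos [0.5379 0.1435 0.3387] err [-0.002   0.0007 -0.0014] rot [-0.17 -0.28 -0.08] F [ 0.4 -0.3 -1.8] M [-0.05  0.07 -0.05] open mm 66.4
cmd [0.5399 0.1428 0.3401] meas-cmd [-0.002   0.0007 -0.0014] rot [-0.17 -0.28 -0.08]
d [-0.021  0.05  -0.075] w [ 0.    -0.822 -0.   ]
will be cmd [0.4728 0.1825 0.2901]
```

Call:
{"name": "arm_command", "arguments": {
  "deltas": [
    {"dx": -0.005,"dy": 0.01,"dz": -0.02,"wx": 0,"wy": -0.18,"wz": 0},
    {"dx": -0.01,"dy": 0.02,"dz": -0.04,"wx": 0,"wy": -0.36,"wz": 0},
    {"dx": -0.016,"dy": 0.035,"dz": -0.06,"wx": 0,"wy": -0.54,"wz": 0},
    {"dx": -0.021,"dy": 0.05,"dz": -0.075,"wx": 0,"wy": -0.72,"wz": 0},
    {"dx": -0.021,"dy": 0.05,"dz": -0.075,"wx": 0,"wy": -0.822,"wz": 0}
  ]
}}

```text
clock: 12.2
tool_pos: [0.4703, 0.1835, 0.2874]
eef_rot: [0.589, -0.396, 0.392, -0.586]
contact_force: [-0.3, -0.4, -1.3]
opening: 0.756
```

Run:
```python
from h import *
st();plan([0.473,0.182,0.29],32)
```

```text
t 12.2 pos [0.4703 0.1835 0.2874] err [-0.0026  0.001  -0.0027] rot [-0.42 -0.36  0.08] F [-0.3 -0.4 -1.3] M [-0.07 -0.02  0.02] open mm 66.5
cmd [0.4728 0.1825 0.2901] meas-cmd [-0.0026  0.001  -0.0027] rot [-0.42 -0.36  0.08]
d [ 0.001  0.    -0.   ] w [-0.    -0.222 -0.   ]
will be cmd [0.4732 0.1816 0.2901]
```

Call:
{"name": "arm_command", "arguments": {
  "deltas": [
    {"dx": 0.001,"dy": 0,"dz": 0,"wx": 0,"wy": -0.178,"wz": 0},
    {"dx": 0.001,"dy": 0,"dz": 0,"wx": 0,"wy": -0.178,"wz": 0},
    {"dx": 0.001,"dy": 0,"dz": 0,"wx": 0,"wy": -0.178,"wz": 0},
    {"dx": 0.001,"dy": 0,"dz": 0,"wx": 0,"wy": -0.178,"wz": 0},
    {"dx": 0.001,"dy": 0,"dz": 0,"wx": 0,"wy": -0.178,"wz": 0}
  ]
}}

```text
clock: 12.7
tool_pos: [0.4737, 0.1813, 0.2895]
eef_rot: [0.612, -0.355, 0.355, -0.612]
contact_force: [0.0, -0.5, -1.9]
opening: 0.753
```

```bash
cat >> h.py <<'E'
def ringview(f,p,z,ang,dia,out):
    im,X,Y=rectify(f,p[0],p[1],z,half=.05,mm=.00025)
    def dot(dx,dy,col):
        i,j=int((dx+.05)/.00025),int((dy+.05)/.00025); im[i:i+2,j:j+2]=col
    a=np.radians(ang)
    for k,w in ((0,.0085),(2*np.pi/3,.0045),(-2*np.pi/3,.0045)):
      for rr in np.linspace(.008,.017,60):
        for s in (-1,1):
          dx=rr*np.cos(a+k)-s*w*np.sin(a+k); dy=rr*np.sin(a+k)+s*w*np.cos(a+k)
          if .0115<np.hypot(dx,dy)<.017: dot(dx,dy,(0,255,0))
    for t in np.radians(np.arange(0,360,.5)): dot(dia/2*np.cos(t),dia/2*np.sin(t),(0,0,255))
    cv2.imwrite(f'pics/{out}.png',cv2.resize(im,None,fx=1.5,fy=1.5))
E
python3 - <<'E'
from h import *
sent([0,0,0],[0,.044,0])
st(); p,R=tcp(); wsnap('w10'); goto([0.473,0.182,0.29],np.radians(30))
ringview('w10',p,p[2]-.1593,0,.067,'r10')
E
```

```text
t 12.7 pos [0.4737 0.1813 0.2895] err [ 0.0005 -0.0003 -0.0006] rot [-0.04  0.2  -0.04] F [ 0.  -0.5 -1.9] M [-0.07 -0.03 -0.03] open mm 66.3
pos [0.4738 0.1813 0.2896] yaw 29.83 d [-0.001  -0.0004 -0.0003] w [ 0.0006 -0.0038  0.0004]
```

View pics/r10.png

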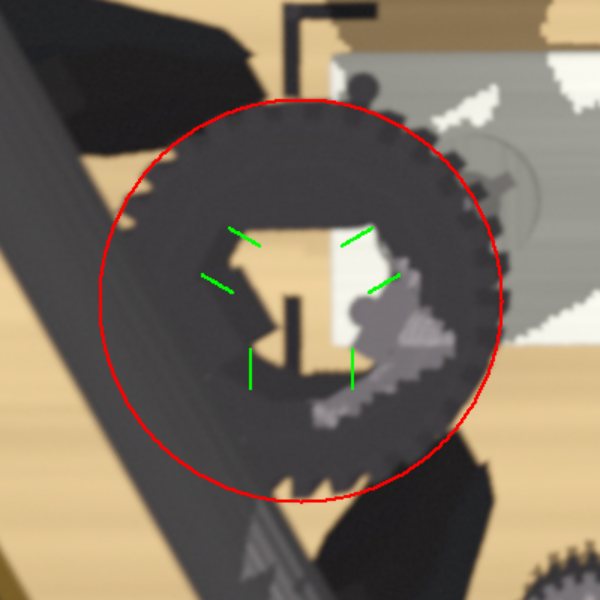

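View pics/w10.png

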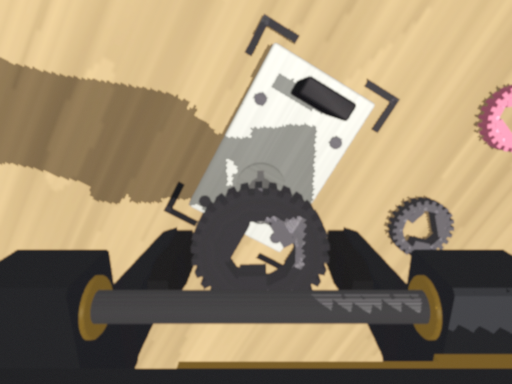

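Run:
```python
from h import *
setcmd(); p,R=cmd(); print(R.inv().apply(np.array([.473,.1806,.25])-p).round(4)); plan([0.473,0.1806,0.25],30)
```

```text
[ 0.0003  0.0396 -0.001 ]
cmd [0.4738 0.1813 0.2896] meas-cmd [0. 0. 0.] rot [0. 0. 0.]
d [ 0.     0.04  -0.001] w [ 0.001 -0.004  0.   ]
will be cmd [0.4729 0.1808 0.2496]
```

Call:
{"name": "arm_command", "arguments": {
  "deltas": [
    {"dx": 0,"dy": 0.01,"dz": -0.001,"wx": 0.001,"wy": -0.004,"wz": 0},
    {"dx": 0,"dy": 0.025,"dz": -0.001,"wx": 0.001,"wy": -0.004,"wz": 0},
    {"dx": 0,"dy": 0.035,"dz": -0.001,"wx": 0.001,"wy": -0.004,"wz": 0},
    {"dx": 0,"dy": 0.04,"dz": -0.001,"wx": 0.001,"wy": -0.004,"wz": 0},
    {"dx": 0,"dy": 0.04,"dz": -0.001,"wx": 0.001,"wy": -0.004,"wz": 0}
  ]
}}

```text
clock: 13.25
tool_pos: [0.4726, 0.1807, 0.2487]
eef_rot: [0.613, -0.353, 0.353, -0.612]
contact_force: [-0.6, -0.0, -2.2]
opening: 0.757
```

Call:
{"name": "arm_command", "arguments": {
  "deltas": [
    {"dx": 0,"dy": 0.002,"dz": 0,"wx": 0,"wy": 0,"wz": 0},
    {"dx": 0,"dy": 0.004,"dz": 0,"wx": 0,"wy": 0,"wz": 0},
    {"dx": 0,"dy": 0.006,"dz": 0,"wx": 0,"wy": 0,"wz": 0},
    {"dx": 0,"dy": 0.008,"dz": 0,"wx": 0,"wy": 0,"wz": 0},
    {"dx": 0,"dy": 0.01,"dz": 0,"wx": 0,"wy": 0,"wz": 0}
  ]
}}

```text
clock: 13.75
tool_pos: [0.473, 0.1809, 0.2396]
eef_rot: [-0.612, 0.353, -0.353, 0.613]
contact_force: [-0.1, -0.5, -2.0]
opening: 0.756
```

Run:
```python
from h import *
sent([0,.01,0],[0,0,0]); st()
```

```text
t 13.75 pos [0.473  0.1809 0.2396] err [0.0002 0.     0.    ] rot [ 0.04 -0.06  0.  ] F [-0.1 -0.5 -2. ] M [ 0.01 -0.   -0.  ] open mm 66.5
```

Call:
{"name": "arm_command", "arguments": {
  "deltas": [
    {"dx": 0,"dy": 0.008,"dz": 0,"wx": 0,"wy": 0,"wz": 0},
    {"dx": 0,"dy": 0.016,"dz": 0,"wx": 0,"wy": 0,"wz": 0},
    {"dx": 0,"dy": 0.024,"dz": 0,"wx": 0,"wy": 0,"wz": 0},
    {"dx": 0,"dy": 0.032,"dz": 0,"wx": 0,"wy": 0,"wz": 0},
    {"dx": 0,"dy": 0.038,"dz": 0,"wx": 0,"wy": 0,"wz": 0}
  ]
}}

```text
clock: 14.25
tool_pos: [0.4731, 0.1809, 0.2007]
eef_rot: [-0.612, 0.353, -0.353, 0.613]
contact_force: [1.3, 0.6, -1.1]
opening: 0.755
```

Call:
{"name": "arm_command", "arguments": {
  "deltas": [
    {"dx": 0,"dy": 0.001,"dz": 0,"wx": 0,"wy": 0,"wz": 0},
    {"dx": 0,"dy": 0.002,"dz": 0,"wx": 0,"wy": 0,"wz": 0},
    {"dx": 0,"dy": 0.003,"dz": 0,"wx": 0,"wy": 0,"wz": 0},
    {"dx": 0,"dy": 0.004,"dz": 0,"wx": 0,"wy": 0,"wz": 0},
    {"dx": 0,"dy": 0.005,"dz": 0,"wx": 0,"wy": 0,"wz": 0}
  ]
}}

```text
clock: 14.75
tool_pos: [0.473, 0.1808, 0.1967]
eef_rot: [-0.612, 0.353, -0.353, 0.613]
contact_force: [1.2, 1.8, -0.8]
opening: 0.751
```

Run:
```python
from h import *
sent([0,.043,0],[0,0,0]); st()
```

```text
t 14.75 pos [0.473  0.1808 0.1967] err [ 0.0001 -0.      0.0002] rot [ 0.03 -0.06  0.  ] F [ 1.2  1.8 -0.8] M [ 0.13 -0.26 -0.01] open mm 66.1
```

Call:
{"name": "arm_command", "arguments": {
  "deltas": [
    {"dx": 0,"dy": 0.001,"dz": 0,"wx": 0,"wy": 0,"wz": 0},
    {"dx": 0,"dy": 0.0015,"dz": 0,"wx": 0,"wy": 0,"wz": 0},
    {"dx": 0,"dy": 0.0015,"dz": 0,"wx": 0,"wy": 0,"wz": 0},
    {"dx": 0,"dy": 0.0015,"dz": 0,"wx": 0,"wy": 0,"wz": 0},
    {"dx": 0,"dy": 0.0015,"dz": 0,"wx": 0,"wy": 0,"wz": 0}
  ]
}}

```text
clock: 15.25
tool_pos: [0.473, 0.1808, 0.1952]
eef_rot: [-0.612, 0.353, -0.353, 0.613]
contact_force: [1.0, 1.0, 0.6]
opening: 0.756
```

Call:
{"name": "arm_command", "arguments": {
  "deltas": [
    {"dx": 0,"dy": 0,"dz": 0,"wx": 0,"wy": 0,"wz": 0},
    {"dx": 0,"dy": 0,"dz": 0,"wx": 0,"wy": 0,"wz": 0},
    {"dx": 0,"dy": 0,"dz": 0,"wx": 0,"wy": 0,"wz": 0},
    {"dx": 0,"dy": 0,"dz": 0,"wx": 0,"wy": 0,"wz": 0},
    {"dx": 0,"dy": 0,"dz": 0,"wx": 0,"wy": 0,"wz": 0}
  ],
  "claw": 0.9
}}

```text
clock: 15.75
tool_pos: [0.4727, 0.1807, 0.195]
eef_rot: [0.613, -0.353, 0.353, -0.612]
contact_force: [0.3, -0.3, -0.6]
opening: 0.951
```

Call:
{"name": "arm_command", "arguments": {
  "deltas": [
    {"dx": 0,"dy": -0.02,"dz": 0,"wx": 0,"wy": 0,"wz": 0},
    {"dx": 0,"dy": -0.05,"dz": 0,"wx": 0,"wy": 0,"wz": 0},
    {"dx": 0,"dy": -0.09,"dz": 0,"wx": 0,"wy": 0,"wz": 0},
    {"dx": 0,"dy": -0.13,"dz": 0,"wx": 0,"wy": 0,"wz": 0},
    {"dx": 0,"dy": -0.16,"dz": 0,"wx": 0,"wy": 0,"wz": 0}
  ]
}}

```text
clock: 16.25
tool_pos: [0.4728, 0.1807, 0.3573]
eef_rot: [-0.612, 0.353, -0.354, 0.613]
contact_force: [0.4, 0.7, -0.1]
opening: 0.951
```

Run:
```python
from h import *
sent([0,.0015-.16,0],[0,0,0]); st(); wsnap('w11')
snap('top','top3'); up('top3','t4',130,120,350,245,3.6)
```

```text
t 16.25 pos [0.4728 0.1807 0.3573] err [-0.0001 -0.0002  0.0023] rot [ 0.08 -0.05 -0.  ] F [ 0.4  0.7 -0.1] M [-0.08 -0.06 -0.03] open mm 83.7
```

View pics/w11.png

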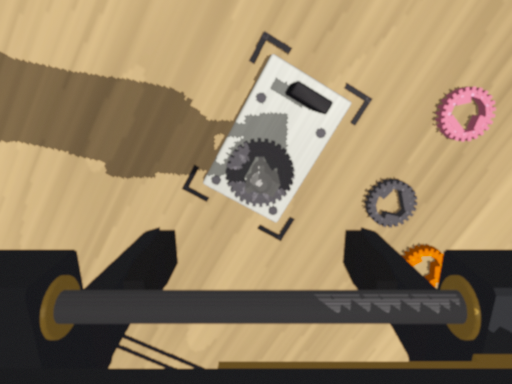

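View pics/t4.png

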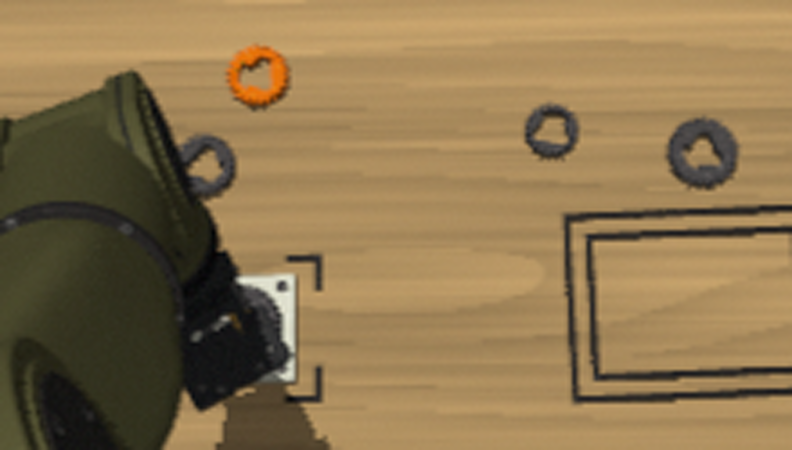

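Run:
```python
from h import *
plan([0.547,-0.01,0.34],58)
```

```text
cmd [0.4728 0.1808 0.3551] meas-cmd [0.001  0.0002 0.0036] rot [ 0.43 -0.04 -0.04]
d [ 0.202  0.015 -0.031] w [-0.    -0.622  0.   ]
will be cmd [ 0.547  -0.0096  0.3401]
```

Call:
{"name": "arm_command", "arguments": {
  "deltas": [
    {"dx": 0.041,"dy": 0.003,"dz": -0.006,"wx": 0,"wy": -0.125,"wz": 0},
    {"dx": 0.081,"dy": 0.006,"dz": -0.012,"wx": 0,"wy": -0.25,"wz": 0},
    {"dx": 0.121,"dy": 0.009,"dz": -0.019,"wx": 0,"wy": -0.375,"wz": 0},
    {"dx": 0.162,"dy": 0.012,"dz": -0.025,"wx": 0,"wy": -0.5,"wz": 0},
    {"dx": 0.202,"dy": 0.015,"dz": -0.031,"wx": 0,"wy": -0.622,"wz": 0}
  ]
}}

```text
clock: 16.85
tool_pos: [0.5472, -0.0112, 0.3389]
eef_rot: [0.68, -0.194, 0.193, -0.68]
contact_force: [1.3, 0.7, -0.6]
opening: 0.949
```

Run:
```python
from h import *
st(); plan([0.6202,-0.2081,0.3],86.3)
```

```text
t 16.85 pos [ 0.5472 -0.0112  0.3389] err [ 0.0001 -0.0016 -0.0013] rot [-0.05 -0.29  0.11] F [ 1.3  0.7 -0.6] M [ 0.02 -0.06  0.02] open mm 83.5
cmd [ 0.547  -0.0096  0.3401] meas-cmd [ 0.0001 -0.0016 -0.0013] rot [-0.05 -0.29  0.11]
d [ 0.167  0.04  -0.13 ] w [-0.    -0.629  0.001]
will be cmd [ 0.6198 -0.2083  0.3002]
```

Call:
{"name": "arm_command", "arguments": {
  "deltas": [
    {"dx": 0.036,"dy": 0.008,"dz": -0.028,"wx": 0,"wy": -0.125,"wz": 0},
    {"dx": 0.072,"dy": 0.016,"dz": -0.056,"wx": 0,"wy": -0.25,"wz": 0},
    {"dx": 0.108,"dy": 0.026,"dz": -0.084,"wx": 0,"wy": -0.375,"wz": 0},
    {"dx": 0.144,"dy": 0.034,"dz": -0.112,"wx": 0,"wy": -0.5,"wz": 0},
    {"dx": 0.167,"dy": 0.04,"dz": -0.13,"wx": 0,"wy": -0.629,"wz": 0.001}
  ]
}}

```text
clock: 17.35
tool_pos: [0.6197, -0.2126, 0.2979]
eef_rot: [0.707, -0.023, 0.021, -0.706]
contact_force: [-0.2, 0.4, -1.1]
opening: 0.95
```

Call:
{"name": "arm_command", "arguments": {
  "deltas": [
    {"dx": 0,"dy": 0,"dz": 0,"wx": 0,"wy": 0,"wz": 0},
    {"dx": 0,"dy": 0,"dz": 0,"wx": 0,"wy": 0,"wz": 0},
    {"dx": 0,"dy": 0,"dz": 0,"wx": 0,"wy": 0,"wz": 0},
    {"dx": 0,"dy": 0,"dz": 0,"wx": 0,"wy": 0,"wz": 0},
    {"dx": 0,"dy": 0,"dz": 0,"wx": 0,"wy": 0,"wz": 0}
  ]
}}

```text
clock: 17.85
tool_pos: [0.6203, -0.2067, 0.3005]
eef_rot: [-0.707, 0.022, -0.022, 0.707]
contact_force: [0.2, -0.4, -0.4]
opening: 0.951
```

Run:
```python
from h import *
st(); wsnap('w12'); setcmd()
for v in (30,62): q=cogfit('w12','b',.6202,-.2081,VMIN=v,out='f12_%d'%v)
```

```text
t 17.85 pos [ 0.6203 -0.2067  0.3005] err [0.0005 0.0016 0.0003] rot [ 0.02 -0.17  0.  ] F [ 0.2 -0.4 -0.4] M [-0.04 -0.03 -0.02] open mm 83.7
b xy [ 0.6198 -0.2093] ang 117.2 cost 0.0083 [(np.float64(0.008765756225467637), 120), (np.float64(0.011668793747971296), 105), (np.float64(0.014003590492805659), 135)]
b xy [ 0.6204 -0.2093] ang 116.7 cost 0.0095 [(np.float64(0.011928316778155167), 120), (np.float64(0.014604522300368615), 105), (np.float64(0.017113434168191697), 240)]
```

View pics/f12_30.png

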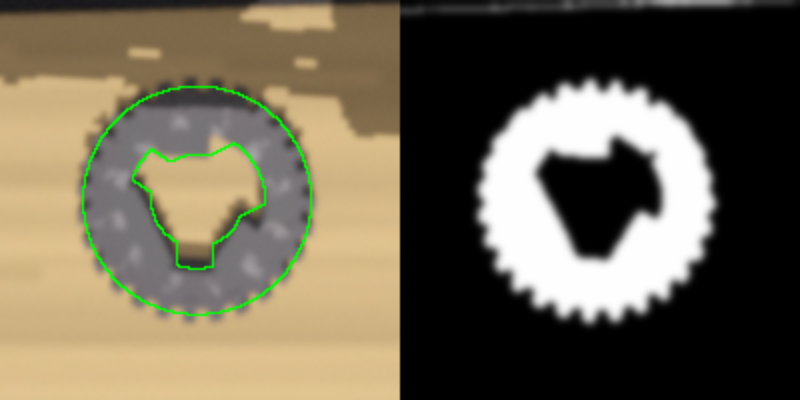

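View pics/w12.png

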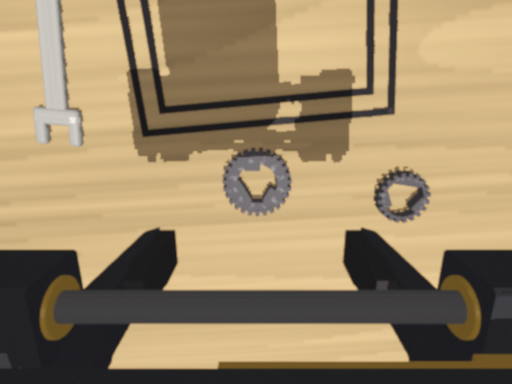

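Run:
```python
from h import *
plan([0.620,-0.2092,0.172],87)
```

```text
cmd [ 0.6203 -0.207   0.3005] meas-cmd [0. 0. 0.] rot [0. 0. 0.]
d [-0.     0.128 -0.002] w [-0.    -0.012 -0.   ]
will be cmd [ 0.6201 -0.209   0.1725]
```

Call:
{"name": "arm_command", "arguments": {
  "deltas": [
    {"dx": 0,"dy": 0.04,"dz": -0.002,"wx": 0,"wy": -0.012,"wz": 0},
    {"dx": 0,"dy": 0.08,"dz": -0.002,"wx": 0,"wy": -0.012,"wz": 0},
    {"dx": 0,"dy": 0.11,"dz": -0.002,"wx": 0,"wy": -0.012,"wz": 0},
    {"dx": 0,"dy": 0.122,"dz": -0.002,"wx": 0,"wy": -0.012,"wz": 0},
    {"dx": 0,"dy": 0.128,"dz": -0.002,"wx": 0,"wy": -0.012,"wz": 0}
  ]
}}

```text
clock: 18.4
tool_pos: [0.6199, -0.2097, 0.1714]
eef_rot: [-0.707, 0.02, -0.018, 0.707]
contact_force: [0.5, 0.0, 0.0]
opening: 0.948
```

Call:
{"name": "arm_command", "arguments": {
  "deltas": [
    {"dx": 0,"dy": 0,"dz": 0,"wx": 0,"wy": 0,"wz": 0},
    {"dx": 0,"dy": 0,"dz": 0,"wx": 0,"wy": 0,"wz": 0},
    {"dx": 0,"dy": 0,"dz": 0,"wx": 0,"wy": 0,"wz": 0},
    {"dx": 0,"dy": 0,"dz": 0,"wx": 0,"wy": 0,"wz": 0},
    {"dx": 0,"dy": 0,"dz": 0,"wx": 0,"wy": 0,"wz": 0}
  ],
  "claw": -1,
  "grip_force": 30
}}

```text
clock: 18.9
tool_pos: [0.6207, -0.2102, 0.1736]
eef_rot: [0.707, -0.018, 0.02, -0.707]
contact_force: [-0.9, 0.6, 7.0]
opening: 0.67
```

Run:
```python
from h import *
st(); plan([0.620,-0.2092,0.32],87)
```

```text
t 18.9 pos [ 0.6207 -0.2102  0.1736] err [ 0.0006 -0.0012  0.0012] rot [-0.02  0.09 -0.13] F [-0.9  0.6  7. ] M [0.17 0.1  0.02] open mm 59.0
cmd [ 0.6201 -0.209   0.1725] meas-cmd [ 0.0006 -0.0012  0.0012] rot [-0.02  0.09 -0.13]
d [-0.    -0.148 -0.   ] w [-0. -0. -0.]
will be cmd [ 0.6201 -0.209   0.3205]
```

Call:
{"name": "arm_command", "arguments": {
  "deltas": [
    {"dx": 0,"dy": -0.02,"dz": 0,"wx": 0,"wy": 0,"wz": 0},
    {"dx": 0,"dy": -0.05,"dz": 0,"wx": 0,"wy": 0,"wz": 0},
    {"dx": 0,"dy": -0.09,"dz": 0,"wx": 0,"wy": 0,"wz": 0},
    {"dx": 0,"dy": -0.13,"dz": 0,"wx": 0,"wy": 0,"wz": 0},
    {"dx": 0,"dy": -0.148,"dz": 0,"wx": 0,"wy": 0,"wz": 0}
  ]
}}

```text
clock: 19.4
tool_pos: [0.6208, -0.2105, 0.324]
eef_rot: [0.707, -0.018, 0.021, -0.706]
contact_force: [0.2, 0.0, -2.1]
opening: 0.676
```

Run:
```python
from h import *
st(); plan([0.57,-0.06,0.32],50)
```

```text
t 19.4 pos [ 0.6208 -0.2105  0.324 ] err [ 0.0006 -0.0015  0.0036] rot [-0.07  0.11 -0.29] F [ 0.2  0.  -2.1] M [-0.01 -0.1  -0.07] open mm 59.5
cmd [ 0.6201 -0.209   0.3205] meas-cmd [ 0.0006 -0.0015  0.0036] rot [-0.07  0.11 -0.29]
d [-0.058  0.001  0.146] w [-0.     0.822 -0.001]
will be cmd [ 0.5699 -0.0602  0.3195]
```

Call:
{"name": "arm_command", "arguments": {
  "deltas": [
    {"dx": -0.012,"dy": 0.001,"dz": 0.03,"wx": 0,"wy": 0.165,"wz": 0},
    {"dx": -0.023,"dy": 0.001,"dz": 0.06,"wx": 0,"wy": 0.33,"wz": 0},
    {"dx": -0.035,"dy": 0.001,"dz": 0.09,"wx": 0,"wy": 0.495,"wz": 0},
    {"dx": -0.047,"dy": 0.001,"dz": 0.12,"wx": 0,"wy": 0.66,"wz": 0},
    {"dx": -0.058,"dy": 0.001,"dz": 0.146,"wx": 0,"wy": 0.822,"wz": -0.001}
  ]
}}

```text
clock: 19.9
tool_pos: [0.5692, -0.0597, 0.3192]
eef_rot: [-0.664, 0.244, -0.244, 0.664]
contact_force: [0.2, -0.2, -1.4]
opening: 0.669
```

Run:
```python
from h import *
st(); plan([0.52,0.06,0.31],12)
```

```text
t 19.9 pos [ 0.5692 -0.0597  0.3192] err [-0.0007  0.0005 -0.0003] rot [0.   0.36 0.05] F [ 0.2 -0.2 -1.4] M [-0.05  0.01 -0.  ] open mm 58.9
cmd [ 0.5699 -0.0602  0.3195] meas-cmd [-0.0007  0.0005 -0.0003] rot [0.   0.36 0.05]
d [-0.115  0.01   0.06 ] w [-0.001  0.845  0.   ]
will be cmd [0.5203 0.0597 0.3095]
```

Call:
{"name": "arm_command", "arguments": {
  "deltas": [
    {"dx": -0.023,"dy": 0.002,"dz": 0.012,"wx": 0,"wy": 0.17,"wz": 0},
    {"dx": -0.046,"dy": 0.004,"dz": 0.024,"wx": 0,"wy": 0.34,"wz": 0},
    {"dx": -0.069,"dy": 0.006,"dz": 0.036,"wx": 0,"wy": 0.51,"wz": 0},
    {"dx": -0.092,"dy": 0.008,"dz": 0.048,"wx": 0,"wy": 0.68,"wz": 0},
    {"dx": -0.115,"dy": 0.01,"dz": 0.06,"wx": -0.001,"wy": 0.845,"wz": 0}
  ]
}}

```text
clock: 20.4
tool_pos: [0.52, 0.0596, 0.3092]
eef_rot: [0.548, -0.447, 0.447, -0.548]
contact_force: [-0.2, 0.6, -2.3]
opening: 0.677
```

Run:
```python
from h import *
st(); plan([0.473,0.181,0.29],-25)
```

```text
t 20.4 pos [0.52   0.0596 0.3092] err [-0.0003 -0.0001 -0.0003] rot [-0.01  0.4   0.  ] F [-0.2  0.6 -2.3] M [-0.04  0.04 -0.01] open mm 59.6
cmd [0.5203 0.0597 0.3095] meas-cmd [-0.0003 -0.0001 -0.0003] rot [-0.01  0.4   0.  ]
d [-0.129  0.019 -0.021] w [0.    0.822 0.   ]
will be cmd [0.473  0.1815 0.2905]
```

Call:
{"name": "arm_command", "arguments": {
  "deltas": [
    {"dx": -0.026,"dy": 0.003,"dz": -0.004,"wx": 0,"wy": 0.17,"wz": 0},
    {"dx": -0.052,"dy": 0.006,"dz": -0.008,"wx": 0,"wy": 0.34,"wz": 0},
    {"dx": -0.078,"dy": 0.01,"dz": -0.013,"wx": 0,"wy": 0.51,"wz": 0},
    {"dx": -0.104,"dy": 0.015,"dz": -0.017,"wx": 0,"wy": 0.68,"wz": 0},
    {"dx": -0.129,"dy": 0.019,"dz": -0.021,"wx": 0,"wy": 0.822,"wz": 0}
  ]
}}

```text
clock: 20.9
tool_pos: [0.4729, 0.1818, 0.29]
eef_rot: [-0.378, 0.598, -0.597, 0.378]
contact_force: [0.1, 0.5, -3.0]
opening: 0.673
```

Run:
```python
from h import *
st(); plan([0.473,0.181,0.29],-30)
```

```text
t 20.9 pos [0.4729 0.1818 0.29  ] err [-0.0001  0.0002 -0.0005] rot [-0.03  0.35  0.  ] F [ 0.1  0.5 -3. ] M [-0.07  0.16  0.03] open mm 59.2
cmd [0.473  0.1815 0.2905] meas-cmd [-0.0001  0.0002 -0.0005] rot [-0.03  0.35  0.  ]
d [0. 0. 0.] w [0.    0.111 0.001]
will be cmd [0.473  0.1815 0.2905]
```

Call:
{"name": "arm_command", "arguments": {
  "deltas": [
    {"dx": 0,"dy": 0,"dz": 0,"wx": 0,"wy": 0.111,"wz": 0},
    {"dx": 0,"dy": 0,"dz": 0,"wx": 0,"wy": 0.111,"wz": 0.001},
    {"dx": 0,"dy": 0,"dz": 0,"wx": 0,"wy": 0.111,"wz": 0.001},
    {"dx": 0,"dy": 0,"dz": 0,"wx": 0,"wy": 0.111,"wz": 0.001},
    {"dx": 0,"dy": 0,"dz": 0,"wx": 0,"wy": 0.111,"wz": 0.001}
  ]
}}

```text
clock: 21.4
tool_pos: [0.4738, 0.1798, 0.2903]
eef_rot: [-0.353, 0.613, -0.613, 0.353]
contact_force: [-0.5, 1.2, -1.8]
opening: 0.673
```

Run:
```python
from h import *
st(); p,R=tcp(); wsnap('w13'); goto([0.473,0.182,0.29],np.radians(-30))
ringview('w13',p,p[2]-.1616,0,.060,'r13')
```

```text
t 21.4 pos [0.4738 0.1798 0.2903] err [ 0.0008 -0.0017 -0.0002] rot [ 0.01  0.12 -0.  ] F [-0.5  1.2 -1.8] M [-0.02  0.11 -0.05] open mm 59.2
pos [0.4738 0.1799 0.2903] yaw -30.13 d [-0.0014  0.0003 -0.0017] w [ 0.     -0.003  -0.0005]
```

View pics/r13.png

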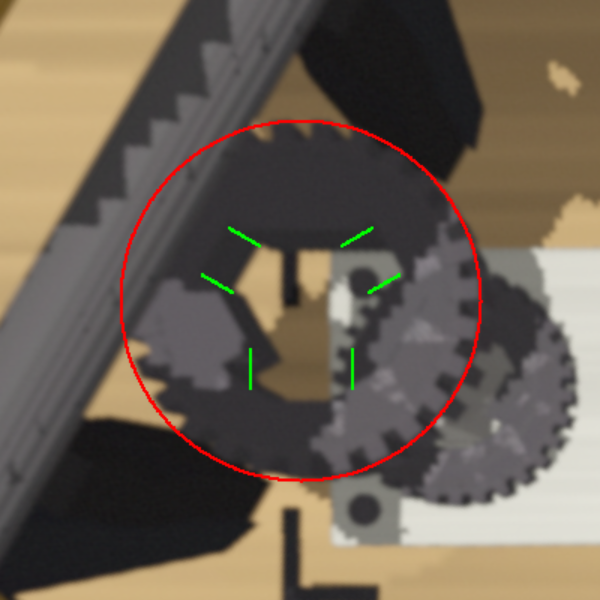

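View pics/w13.png

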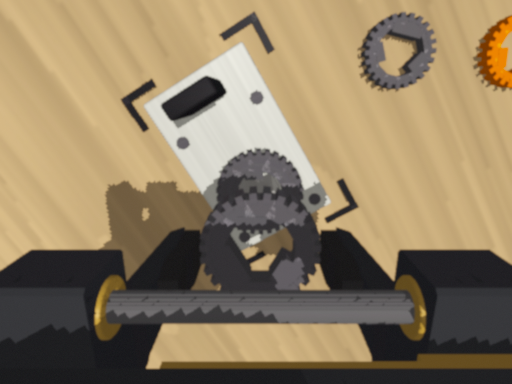

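Run:
```python
from h import *
setcmd(); p,R=cmd(); print(R.inv().apply(np.array([.473,.1812,.252])-p).round(4))
sent([-.0008,.038,-.0013],[0,-.003,0]); print(cmd()[0])
```

```text
[-0.0007  0.0383 -0.0013]
[0.47308916 0.18126434 0.2522719 ]
```

Call:
{"name": "arm_command", "arguments": {
  "deltas": [
    {"dx": -0.0008,"dy": 0.01,"dz": -0.0013,"wx": 0,"wy": -0.003,"wz": 0},
    {"dx": -0.0008,"dy": 0.025,"dz": -0.0013,"wx": 0,"wy": -0.003,"wz": 0},
    {"dx": -0.0008,"dy": 0.034,"dz": -0.0013,"wx": 0,"wy": -0.003,"wz": 0},
    {"dx": -0.0008,"dy": 0.038,"dz": -0.0013,"wx": 0,"wy": -0.003,"wz": 0},
    {"dx": -0.0008,"dy": 0.038,"dz": -0.0013,"wx": 0,"wy": -0.003,"wz": 0}
  ]
}}

```text
clock: 21.95
tool_pos: [0.4727, 0.1817, 0.2514]
eef_rot: [-0.354, 0.612, -0.612, 0.353]
contact_force: [-1.3, -0.2, -1.6]
opening: 0.671
```

Call:
{"name": "arm_command", "arguments": {
  "deltas": [
    {"dx": 0,"dy": 0.002,"dz": 0,"wx": 0,"wy": 0,"wz": 0},
    {"dx": 0,"dy": 0.004,"dz": 0,"wx": 0,"wy": 0,"wz": 0},
    {"dx": 0,"dy": 0.006,"dz": 0,"wx": 0,"wy": 0,"wz": 0},
    {"dx": 0,"dy": 0.008,"dz": 0,"wx": 0,"wy": 0,"wz": 0},
    {"dx": 0,"dy": 0.01,"dz": 0,"wx": 0,"wy": 0,"wz": 0}
  ]
}}

```text
clock: 22.45
tool_pos: [0.4729, 0.182, 0.2421]
eef_rot: [-0.354, 0.612, -0.612, 0.354]
contact_force: [0.6, 0.8, -1.7]
opening: 0.673
```

Run:
```python
from h import *
sent([0,.01,0],[0,0,0]); st()
```

```text
t 22.45 pos [0.4729 0.182  0.2421] err [-0.0001  0.0007 -0.0002] rot [ 0.01 -0.04  0.01] F [ 0.6  0.8 -1.7] M [-0.06  0.    0.01] open mm 59.2
```

Call:
{"name": "arm_command", "arguments": {
  "deltas": [
    {"dx": 0,"dy": 0.006,"dz": 0,"wx": 0,"wy": 0,"wz": 0},
    {"dx": 0,"dy": 0.012,"dz": 0,"wx": 0,"wy": 0,"wz": 0},
    {"dx": 0,"dy": 0.018,"dz": 0,"wx": 0,"wy": 0,"wz": 0},
    {"dx": 0,"dy": 0.024,"dz": 0,"wx": 0,"wy": 0,"wz": 0},
    {"dx": 0,"dy": 0.029,"dz": 0,"wx": 0,"wy": 0,"wz": 0}
  ]
}}

```text
clock: 22.95
tool_pos: [0.473, 0.182, 0.2125]
eef_rot: [-0.354, 0.612, -0.612, 0.354]
contact_force: [0.9, 0.3, -0.8]
opening: 0.674
```

Call:
{"name": "arm_command", "arguments": {
  "deltas": [
    {"dx": 0,"dy": 0.001,"dz": 0,"wx": 0,"wy": 0,"wz": 0},
    {"dx": 0,"dy": 0.002,"dz": 0,"wx": 0,"wy": 0,"wz": 0},
    {"dx": 0,"dy": 0.003,"dz": 0,"wx": 0,"wy": 0,"wz": 0},
    {"dx": 0,"dy": 0.0035,"dz": 0,"wx": 0,"wy": 0,"wz": 0},
    {"dx": 0,"dy": 0.0035,"dz": 0,"wx": 0,"wy": 0,"wz": 0}
  ]
}}

```text
clock: 23.45
tool_pos: [0.4729, 0.1819, 0.2097]
eef_rot: [-0.354, 0.612, -0.612, 0.354]
contact_force: [1.5, 0.5, -1.3]
opening: 0.67
```

Run:
```python
from h import *
sent([0,.0325,0],[0,0,0]); st()
```

```text
t 23.45 pos [0.4729 0.1819 0.2097] err [-0.0002  0.0006 -0.0001] rot [ 0.01 -0.03  0.  ] F [ 1.5  0.5 -1.3] M [ 0.09 -0.17  0.02] open mm 58.9
```

Call:
{"name": "arm_command", "arguments": {
  "deltas": [
    {"dx": 0,"dy": 0.0005,"dz": 0,"wx": 0,"wy": 0,"wz": 0},
    {"dx": 0,"dy": 0.0005,"dz": 0,"wx": 0,"wy": 0,"wz": 0},
    {"dx": 0,"dy": 0.0005,"dz": 0,"wx": 0,"wy": 0,"wz": 0},
    {"dx": 0,"dy": 0.0005,"dz": 0,"wx": 0,"wy": 0,"wz": 0},
    {"dx": 0,"dy": 0.0005,"dz": 0,"wx": 0,"wy": 0,"wz": 0}
  ],
  "claw": 0.8
}}

```text
clock: 23.95
tool_pos: [0.4728, 0.1819, 0.2091]
eef_rot: [-0.354, 0.612, -0.612, 0.354]
contact_force: [-0.3, -0.8, 0.7]
opening: 0.903
```

Call:
{"name": "arm_command", "arguments": {
  "deltas": [
    {"dx": 0,"dy": -0.02,"dz": 0,"wx": 0,"wy": 0,"wz": 0},
    {"dx": 0,"dy": -0.05,"dz": 0,"wx": 0,"wy": 0,"wz": 0},
    {"dx": 0,"dy": -0.09,"dz": 0,"wx": 0,"wy": 0,"wz": 0},
    {"dx": 0,"dy": -0.12,"dz": 0,"wx": 0,"wy": 0,"wz": 0},
    {"dx": 0,"dy": -0.14,"dz": 0,"wx": 0,"wy": 0,"wz": 0}
  ]
}}

```text
clock: 24.45
tool_pos: [0.4729, 0.1818, 0.3512]
eef_rot: [0.353, -0.612, 0.612, -0.354]
contact_force: [-0.6, -0.2, -0.5]
opening: 0.896
```

Run:
```python
from h import *
sent([0,-.1395,0],[0,0,0]); st(); wsnap('w14'); up('w14','w14a',80,0,440,240,2.2)
for v in (40,62): cogfit('w14','c',.616,.2165,VMIN=v)
snap('top','top4')
```

```text
t 24.45 pos [0.4729 0.1818 0.3512] err [-0.0001  0.0006  0.002 ] rot [ 0.07 -0.03  0.09] F [-0.6 -0.2 -0.5] M [0.01 0.14 0.02] open mm 78.9
c xy [0.6144 0.2175] ang 226.5 cost 0.0077 [(np.float64(0.00910128320308556), 225), (np.float64(0.013327803409551314), 240), (np.float64(0.01501573785905184), 210)]
c xy [0.6152 0.2174] ang 226.2 cost 0.0066 [(np.float64(0.007232896648617626), 225), (np.float64(0.011377382284625903), 240), (np.float64(0.013178607898236485), 210)]
```

View pics/w14a.png

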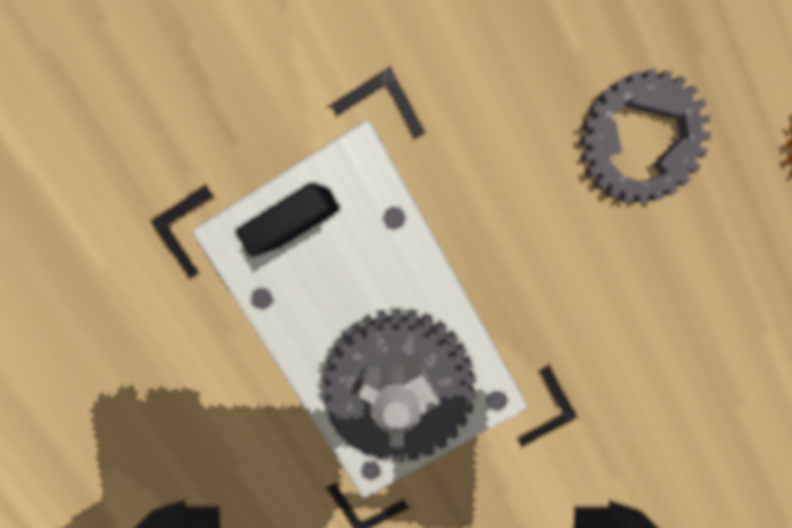

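Run:
```python
from h import *
plan([0.6152,0.2172,0.29],-43)
```

```text
cmd [0.4731 0.1812 0.3493] meas-cmd [0.0004 0.0008 0.0022] rot [ 0.18 -0.04  0.22]
d [-0.102  0.059  0.105] w [ 0.     0.289 -0.   ]
will be cmd [0.615  0.2171 0.2903]
```

Call:
{"name": "arm_command", "arguments": {
  "deltas": [
    {"dx": -0.025,"dy": 0.0,"dz": 0.026,"wx": 0,"wy": 0.1,"wz": 0},
    {"dx": -0.051,"dy": 0.01,"dz": 0.053,"wx": 0,"wy": 0.2,"wz": 0},
    {"dx": -0.077,"dy": 0.03,"dz": 0.079,"wx": 0,"wy": 0.289,"wz": 0},
    {"dx": -0.102,"dy": 0.05,"dz": 0.105,"wx": 0,"wy": 0.289,"wz": 0},
    {"dx": -0.102,"dy": 0.059,"dz": 0.105,"wx": 0,"wy": 0.289,"wz": 0}
  ]
}}

```text
clock: 25.05
tool_pos: [0.6171, 0.2185, 0.2864]
eef_rot: [0.282, -0.648, 0.648, -0.283]
contact_force: [-0.4, -0.2, -0.0]
opening: 0.902
```

Call:
{"name": "arm_command", "arguments": {
  "deltas": [
    {"dx": 0,"dy": 0,"dz": 0,"wx": 0,"wy": 0,"wz": 0},
    {"dx": 0,"dy": 0,"dz": 0,"wx": 0,"wy": 0,"wz": 0},
    {"dx": 0,"dy": 0,"dz": 0,"wx": 0,"wy": 0,"wz": 0},
    {"dx": 0,"dy": 0,"dz": 0,"wx": 0,"wy": 0,"wz": 0},
    {"dx": 0,"dy": 0,"dz": 0,"wx": 0,"wy": 0,"wz": 0}
  ]
}}

```text
clock: 25.55
tool_pos: [0.6145, 0.2178, 0.291]
eef_rot: [-0.282, 0.649, -0.648, 0.282]
contact_force: [-0.2, -0.8, 0.7]
opening: 0.893
```

Run:
```python
from h import *
st(); wsnap('w15'); setcmd()
for v in (30,62): q=cogfit('w15','c',.6152,.2172,VMIN=v,out='f15_%d'%v)
```

```text
t 25.55 pos [0.6145 0.2178 0.291 ] err [-0.0005  0.0008  0.0007] rot [ 0.   -0.04  0.04] F [-0.2 -0.8  0.7] M [-0.06  0.1  -0.  ] open mm 78.6
c xy [0.6169 0.2182] ang 226.9 cost 0.0058 [(np.float64(0.005947308838887168), 225), (np.float64(0.010227549500329518), 240), (np.float64(0.010687119651171514), 105)]
c xy [0.617  0.2186] ang 226.8 cost 0.0278 [(np.float64(0.06487334318839387), 240), (np.float64(0.06496536637199288), 225), (np.float64(0.06546396349832295), 255)]
```

View pics/f15_30.png

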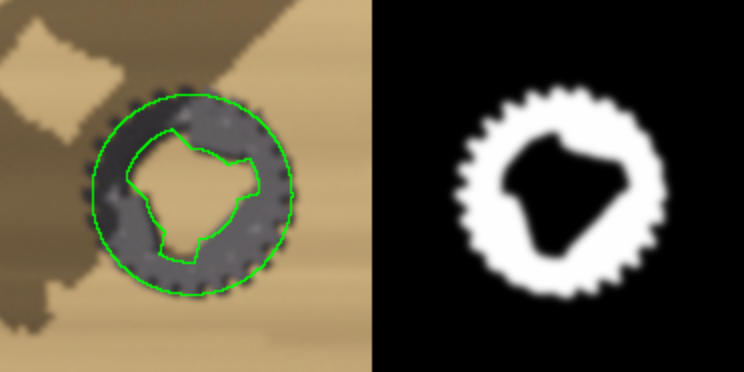

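View pics/w15.png

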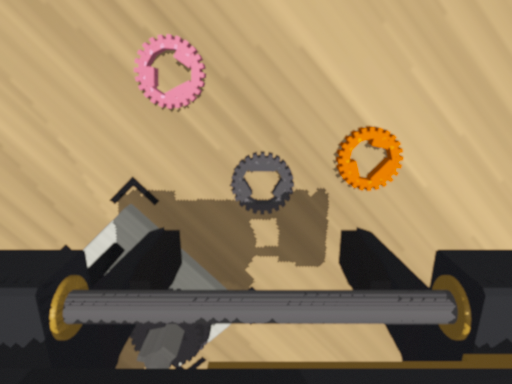

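Run:
```python
from h import *
plan([0.6163,0.2180,0.172],-43.1)
```

```text
cmd [0.6146 0.2179 0.2908] meas-cmd [0. 0. 0.] rot [0. 0. 0.]
d [-0.001  0.119  0.001] w [ 0.     0.003 -0.001]
will be cmd [0.6161 0.218  0.1718]
```

Call:
{"name": "arm_command", "arguments": {
  "deltas": [
    {"dx": -0.001,"dy": 0.035,"dz": 0.001,"wx": 0,"wy": 0.003,"wz": -0.001},
    {"dx": -0.001,"dy": 0.07,"dz": 0.001,"wx": 0,"wy": 0.003,"wz": -0.001},
    {"dx": -0.001,"dy": 0.1,"dz": 0.001,"wx": 0,"wy": 0.003,"wz": -0.001},
    {"dx": -0.001,"dy": 0.113,"dz": 0.001,"wx": 0,"wy": 0.003,"wz": -0.001},
    {"dx": -0.001,"dy": 0.119,"dz": 0.001,"wx": 0,"wy": 0.003,"wz": -0.001}
  ]
}}

```text
clock: 26.1
tool_pos: [0.6158, 0.2178, 0.1702]
eef_rot: [-0.282, 0.649, -0.649, 0.281]
contact_force: [-0.3, -0.2, -0.6]
opening: 0.899
```

Call:
{"name": "arm_command", "arguments": {
  "deltas": [
    {"dx": 0,"dy": 0,"dz": 0,"wx": 0,"wy": 0,"wz": 0},
    {"dx": 0,"dy": 0,"dz": 0,"wx": 0,"wy": 0,"wz": 0},
    {"dx": 0,"dy": 0,"dz": 0,"wx": 0,"wy": 0,"wz": 0},
    {"dx": 0,"dy": 0,"dz": 0,"wx": 0,"wy": 0,"wz": 0},
    {"dx": 0,"dy": 0,"dz": 0,"wx": 0,"wy": 0,"wz": 0}
  ],
  "claw": -1,
  "grip_force": 30
}}

```text
clock: 26.6
tool_pos: [0.6167, 0.218, 0.1724]
eef_rot: [0.281, -0.649, 0.649, -0.282]
contact_force: [-0.1, -1.3, 5.5]
opening: 0.591
```

Run:
```python
from h import *
st(); plan([0.6163,0.2180,0.31],-43.1)
```

```text
t 26.6 pos [0.6167 0.218  0.1724] err [0.0007 0.     0.0006] rot [ 0.05 -0.    0.06] F [-0.1 -1.3  5.5] M [-0.04  0.25  0.07] open mm 52.0
cmd [0.6161 0.218  0.1718] meas-cmd [0.0007 0.     0.0006] rot [ 0.05 -0.    0.06]
d [-0.    -0.138  0.   ] w [ 0. -0. -0.]
will be cmd [0.616  0.218  0.3098]
```

Underside offset 0.1724. Lift.

Call:
{"name": "arm_command", "arguments": {
  "deltas": [
    {"dx": 0,"dy": -0.02,"dz": 0,"wx": 0,"wy": 0,"wz": 0},
    {"dx": 0,"dy": -0.05,"dz": 0,"wx": 0,"wy": 0,"wz": 0},
    {"dx": 0,"dy": -0.09,"dz": 0,"wx": 0,"wy": 0,"wz": 0},
    {"dx": 0,"dy": -0.12,"dz": 0,"wx": 0,"wy": 0,"wz": 0},
    {"dx": 0,"dy": -0.138,"dz": 0,"wx": 0,"wy": 0,"wz": 0}
  ]
}}

```text
clock: 27.1
tool_pos: [0.6166, 0.2179, 0.3118]
eef_rot: [0.28, -0.649, 0.649, -0.282]
contact_force: [-0.7, 0.7, -1.2]
opening: 0.592
```

Run:
```python
from h import *
st(); plan([0.55,0.2,0.31],-5)
```

```text
t 27.1 pos [0.6166 0.2179 0.3118] err [ 0.0006 -0.0001  0.0019] rot [0.08 0.01 0.1 ] F [-0.7  0.7 -1.2] M [-0.04  0.11  0.01] open mm 52.1
cmd [0.616  0.218  0.3098] meas-cmd [ 0.0006 -0.0001  0.0019] rot [0.08 0.01 0.1 ]
d [ 0.058 -0.    -0.036] w [-0.    -0.847 -0.   ]
will be cmd [0.5501 0.2002 0.3098]
```

Call:
{"name": "arm_command", "arguments": {
  "deltas": [
    {"dx": 0.012,"dy": 0,"dz": -0.007,"wx": 0,"wy": -0.17,"wz": 0},
    {"dx": 0.023,"dy": 0,"dz": -0.014,"wx": 0,"wy": -0.34,"wz": 0},
    {"dx": 0.035,"dy": 0,"dz": -0.022,"wx": 0,"wy": -0.51,"wz": 0},
    {"dx": 0.047,"dy": 0,"dz": -0.029,"wx": 0,"wy": -0.68,"wz": 0},
    {"dx": 0.058,"dy": 0,"dz": -0.036,"wx": 0,"wy": -0.847,"wz": 0}
  ]
}}

```text
clock: 27.6
tool_pos: [0.5494, 0.1999, 0.3091]
eef_rot: [-0.48, 0.52, -0.52, 0.479]
contact_force: [-0.3, -0.2, -1.6]
opening: 0.589
```

Run:
```python
from h import *
st(); plan([0.5,0.185,0.3],33)
```

```text
t 27.6 pos [0.5494 0.1999 0.3091] err [-0.0007 -0.0003 -0.0007] rot [-0.07 -0.31 -0.05] F [-0.3 -0.2 -1.6] M [-0.16  0.07 -0.01] open mm 51.9
cmd [0.5501 0.2002 0.3098] meas-cmd [-0.0007 -0.0003 -0.0007] rot [-0.07 -0.31 -0.05]
d [ 0.02   0.01  -0.049] w [-0.    -0.844 -0.   ]
will be cmd [0.4996 0.1846 0.2998]
```

Call:
{"name": "arm_command", "arguments": {
  "deltas": [
    {"dx": 0.004,"dy": 0.002,"dz": -0.01,"wx": 0,"wy": -0.17,"wz": 0},
    {"dx": 0.008,"dy": 0.004,"dz": -0.02,"wx": 0,"wy": -0.34,"wz": 0},
    {"dx": 0.012,"dy": 0.006,"dz": -0.03,"wx": 0,"wy": -0.51,"wz": 0},
    {"dx": 0.016,"dy": 0.008,"dz": -0.04,"wx": 0,"wy": -0.68,"wz": 0},
    {"dx": 0.02,"dy": 0.01,"dz": -0.049,"wx": 0,"wy": -0.844,"wz": 0}
  ]
}}

```text
clock: 28.1
tool_pos: [0.499, 0.1843, 0.2991]
eef_rot: [0.623, -0.336, 0.336, -0.622]
contact_force: [-0.3, -0.8, -1.9]
opening: 0.593
```

Run:
```python
from h import *
st(); plan([0.473,0.181,0.29],70)
```

```text
t 28.1 pos [0.499  0.1843 0.2991] err [-0.0005 -0.0003 -0.0007] rot [-0.08 -0.31  0.  ] F [-0.3 -0.8 -1.9] M [-0.08  0.02  0.04] open mm 52.2
cmd [0.4996 0.1846 0.2998] meas-cmd [-0.0005 -0.0003 -0.0007] rot [-0.08 -0.31  0.  ]
d [-0.011  0.01  -0.024] w [-0.    -0.822  0.   ]
will be cmd [0.4735 0.1807 0.2898]
```

Call:
{"name": "arm_command", "arguments": {
  "deltas": [
    {"dx": -0.002,"dy": 0.002,"dz": -0.005,"wx": 0,"wy": -0.17,"wz": 0},
    {"dx": -0.005,"dy": 0.004,"dz": -0.01,"wx": 0,"wy": -0.34,"wz": 0},
    {"dx": -0.007,"dy": 0.006,"dz": -0.015,"wx": 0,"wy": -0.51,"wz": 0},
    {"dx": -0.009,"dy": 0.008,"dz": -0.02,"wx": 0,"wy": -0.68,"wz": 0},
    {"dx": -0.011,"dy": 0.01,"dz": -0.024,"wx": 0,"wy": -0.822,"wz": 0}
  ]
}}

```text
clock: 28.6
tool_pos: [0.4733, 0.1803, 0.2892]
eef_rot: [0.697, -0.122, 0.121, -0.696]
contact_force: [0.1, 0.2, -1.9]
opening: 0.595
```

Run:
```python
from h import *
st(); plan([0.473,0.181,0.29],90)
```

```text
t 28.6 pos [0.4733 0.1803 0.2892] err [-0.0002 -0.0004 -0.0007] rot [-0.07 -0.27  0.04] F [ 0.1  0.2 -1.9] M [ 0.02 -0.04  0.01] open mm 52.3
cmd [0.4735 0.1807 0.2898] meas-cmd [-0.0002 -0.0004 -0.0007] rot [-0.07 -0.27  0.04]
d [-0.001 -0.     0.   ] w [-0.    -0.445  0.   ]
will be cmd [0.4725 0.1811 0.2898]
```

Call:
{"name": "arm_command", "arguments": {
  "deltas": [
    {"dx": -0.001,"dy": 0,"dz": 0,"wx": 0,"wy": -0.15,"wz": 0},
    {"dx": -0.001,"dy": 0,"dz": 0,"wx": 0,"wy": -0.3,"wz": 0},
    {"dx": -0.001,"dy": 0,"dz": 0,"wx": 0,"wy": -0.445,"wz": 0},
    {"dx": -0.001,"dy": 0,"dz": 0,"wx": 0,"wy": -0.445,"wz": 0},
    {"dx": -0.001,"dy": 0,"dz": 0,"wx": 0,"wy": -0.445,"wz": 0}
  ]
}}

```text
clock: 29.1
tool_pos: [0.4727, 0.1808, 0.2892]
eef_rot: [0.707, -0.001, 0.001, -0.707]
contact_force: [0.1, -0.9, -1.5]
opening: 0.594
```

Run:
```python
from h import *
st(); p,R=tcp(); wsnap('w16'); goto([0.473,0.1815,0.252],np.radians(90))
ringview('w16',p,p[2]-.1604,0,.053,'r16')
```

```text
t 29.1 pos [0.4727 0.1808 0.2892] err [ 0.0002 -0.0003 -0.0006] rot [-0.04  0.18  0.05] F [ 0.1 -0.9 -1.5] M [ 0.08  0.01 -0.04] open mm 52.2
pos [0.4727 0.1809 0.2892] yaw 89.86 d [0.0003 0.0372 0.0006] w [ 0.0007 -0.0032 -0.0007]
```

View pics/r16.png

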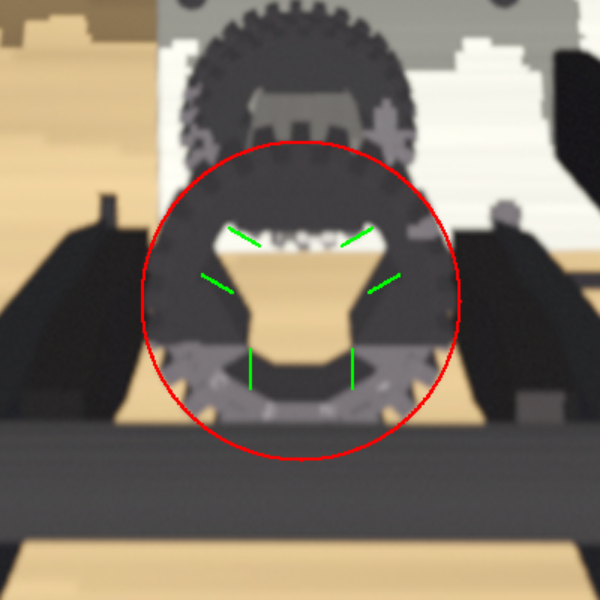

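Call:
{"name": "arm_command", "arguments": {
  "deltas": [
    {"dx": 0.0008,"dy": 0.01,"dz": 0.0009,"wx": 0,"wy": -0.003,"wz": 0},
    {"dx": 0.0008,"dy": 0.025,"dz": 0.0009,"wx": 0,"wy": -0.003,"wz": 0},
    {"dx": 0.0008,"dy": 0.034,"dz": 0.0009,"wx": 0,"wy": -0.003,"wz": 0},
    {"dx": 0.0008,"dy": 0.037,"dz": 0.0009,"wx": 0,"wy": -0.003,"wz": 0},
    {"dx": 0.0008,"dy": 0.037,"dz": 0.0009,"wx": 0,"wy": -0.003,"wz": 0}
  ]
}}

```text
clock: 29.65
tool_pos: [0.4733, 0.1819, 0.2516]
eef_rot: [0.707, 0.0, -0.001, -0.707]
contact_force: [-0.8, 0.2, -1.4]
opening: 0.597
```

Call:
{"name": "arm_command", "arguments": {
  "deltas": [
    {"dx": 0,"dy": 0.002,"dz": 0,"wx": 0,"wy": 0,"wz": 0},
    {"dx": 0,"dy": 0.004,"dz": 0,"wx": 0,"wy": 0,"wz": 0},
    {"dx": 0,"dy": 0.006,"dz": 0,"wx": 0,"wy": 0,"wz": 0},
    {"dx": 0,"dy": 0.008,"dz": 0,"wx": 0,"wy": 0,"wz": 0},
    {"dx": 0,"dy": 0.01,"dz": 0,"wx": 0,"wy": 0,"wz": 0}
  ]
}}

```text
clock: 30.15
tool_pos: [0.4735, 0.1819, 0.2422]
eef_rot: [0.707, 0.001, -0.001, -0.707]
contact_force: [-0.5, -0.3, -0.8]
opening: 0.594
```

Run:
```python
from h import *
sent([0.0008,.047,.0009],[0,-.003,0]); st()
```

```text
t 30.15 pos [0.4735 0.1819 0.2422] err [ 0.0002 -0.0001 -0.0006] rot [-0.02  0.01  0.03] F [-0.5 -0.3 -0.8] M [ 0.03 -0.01  0.  ] open mm 52.2
```

Call:
{"name": "arm_command", "arguments": {
  "deltas": [
    {"dx": 0,"dy": 0.005,"dz": 0,"wx": 0,"wy": 0,"wz": 0},
    {"dx": 0,"dy": 0.01,"dz": 0,"wx": 0,"wy": 0,"wz": 0},
    {"dx": 0,"dy": 0.015,"dz": 0,"wx": 0,"wy": 0,"wz": 0},
    {"dx": 0,"dy": 0.019,"dz": 0,"wx": 0,"wy": 0,"wz": 0},
    {"dx": 0,"dy": 0.021,"dz": 0,"wx": 0,"wy": 0,"wz": 0}
  ]
}}

```text
clock: 30.65
tool_pos: [0.4733, 0.1819, 0.2206]
eef_rot: [0.707, 0.0, -0.001, -0.707]
contact_force: [-0.5, -0.1, -1.0]
opening: 0.593
```

Call:
{"name": "arm_command", "arguments": {
  "deltas": [
    {"dx": 0,"dy": 0.0005,"dz": 0,"wx": 0,"wy": 0,"wz": 0},
    {"dx": 0,"dy": 0.001,"dz": 0,"wx": 0,"wy": 0,"wz": 0},
    {"dx": 0,"dy": 0.001,"dz": 0,"wx": 0,"wy": 0,"wz": 0},
    {"dx": 0,"dy": 0.001,"dz": 0,"wx": 0,"wy": 0,"wz": 0},
    {"dx": 0,"dy": 0.001,"dz": 0,"wx": 0,"wy": 0,"wz": 0}
  ]
}}

```text
clock: 31.15
tool_pos: [0.4733, 0.1818, 0.2204]
eef_rot: [0.707, 0.001, -0.001, -0.707]
contact_force: [-0.9, 0.3, 2.3]
opening: 0.595
```

Run:
```python
from h import *
sent([0,.022,0],[0,0,0]); st()
```

```text
t 31.15 pos [0.4733 0.1818 0.2204] err [ 0.     -0.0001 -0.0004] rot [-0.03  0.    0.05] F [-0.9  0.3  2.3] M [-0.01  0.19  0.07] open mm 52.3
```

Seated with upward force at the expected height. Release (to ~74 mm) and rise.

Call:
{"name": "arm_command", "arguments": {
  "deltas": [
    {"dx": 0,"dy": 0,"dz": 0,"wx": 0,"wy": 0,"wz": 0},
    {"dx": 0,"dy": 0,"dz": 0,"wx": 0,"wy": 0,"wz": 0},
    {"dx": 0,"dy": 0,"dz": 0,"wx": 0,"wy": 0,"wz": 0},
    {"dx": 0,"dy": 0,"dz": 0,"wx": 0,"wy": 0,"wz": 0},
    {"dx": 0,"dy": 0,"dz": 0,"wx": 0,"wy": 0,"wz": 0}
  ],
  "claw": 0.68
}}

```text
clock: 31.65
tool_pos: [0.4735, 0.1819, 0.2202]
eef_rot: [0.707, 0.001, -0.001, -0.707]
contact_force: [0.1, -0.5, 0.3]
opening: 0.84
```

Call:
{"name": "arm_command", "arguments": {
  "deltas": [
    {"dx": 0,"dy": -0.02,"dz": 0,"wx": 0,"wy": 0,"wz": 0},
    {"dx": 0,"dy": -0.05,"dz": 0,"wx": 0,"wy": 0,"wz": 0},
    {"dx": 0,"dy": -0.09,"dz": 0,"wx": 0,"wy": 0,"wz": 0},
    {"dx": 0,"dy": -0.11,"dz": 0,"wx": 0,"wy": 0,"wz": 0},
    {"dx": 0,"dy": -0.12,"dz": 0,"wx": 0,"wy": 0,"wz": 0}
  ]
}}

```text
clock: 32.15
tool_pos: [0.4739, 0.182, 0.3421]
eef_rot: [-0.707, -0.002, -0.0, 0.707]
contact_force: [1.1, 1.5, 0.1]
opening: 0.841
```

Run:
```python
from h import *
sent([0,-.12,0],[0,0,0]); st(); wsnap('w17'); up('w17','w17a',130,80,400,260,2.8)
snap('top','top5');up('top5','t5',130,120,350,245,3.6)
```

```text
t 32.15 pos [0.4739 0.182  0.3421] err [0.0005 0.     0.0013] rot [ 0.05  0.02 -0.13] F [1.1 1.5 0.1] M [ 0.05 -0.   -0.01] open mm 74.0
```

View pics/w17a.png

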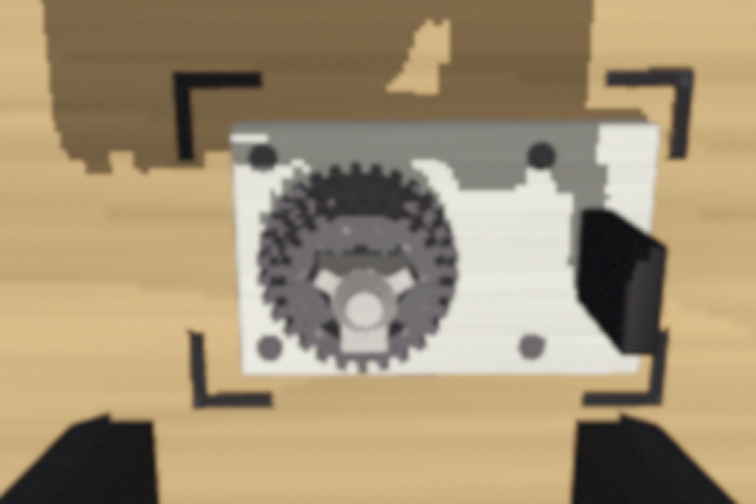

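View pics/t5.png

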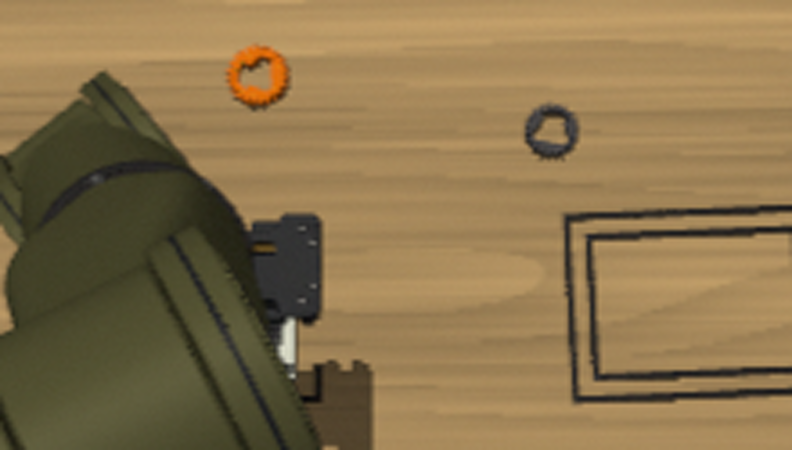

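Run:
```python
from h import *
plan([0.557,0.05,0.32],84)
```

```text
cmd [0.4733 0.1819 0.3408] meas-cmd [0.0004 0.     0.0003] rot [ 0.02  0.01 -0.08]
d [ 0.083  0.021 -0.132] w [-0.     0.136  0.   ]
will be cmd [0.5566 0.0502 0.3198]
```

Call:
{"name": "arm_command", "arguments": {
  "deltas": [
    {"dx": 0.017,"dy": 0.0,"dz": -0.026,"wx": 0,"wy": 0.03,"wz": 0},
    {"dx": 0.033,"dy": 0.005,"dz": -0.053,"wx": 0,"wy": 0.06,"wz": 0},
    {"dx": 0.05,"dy": 0.01,"dz": -0.079,"wx": 0,"wy": 0.09,"wz": 0},
    {"dx": 0.066,"dy": 0.016,"dz": -0.106,"wx": 0,"wy": 0.12,"wz": 0},
    {"dx": 0.083,"dy": 0.021,"dz": -0.132,"wx": 0,"wy": 0.136,"wz": 0}
  ]
}}

```text
clock: 32.75
tool_pos: [0.5567, 0.0488, 0.317]
eef_rot: [0.707, -0.039, 0.036, -0.706]
contact_force: [0.6, 0.7, 1.3]
opening: 0.843
```

Run:
```python
from h import *
st(); plan([0.6405,-0.0803,0.29],77.4)
```

```text
t 32.75 pos [0.5567 0.0488 0.317 ] err [ 0.0001 -0.0013 -0.0028] rot [-0.1   0.04  0.23] F [0.6 0.7 1.3] M [ 0.07 -0.03  0.04] open mm 74.2
cmd [0.5566 0.0502 0.3198] meas-cmd [ 0.0001 -0.0013 -0.0028] rot [-0.1   0.04  0.23]
d [ 0.097  0.03  -0.121] w [-0.     0.147  0.   ]
will be cmd [ 0.6405 -0.0803  0.2898]
```

Call:
{"name": "arm_command", "arguments": {
  "deltas": [
    {"dx": 0.024,"dy": 0.007,"dz": -0.03,"wx": 0,"wy": 0.04,"wz": 0},
    {"dx": 0.048,"dy": 0.015,"dz": -0.06,"wx": 0,"wy": 0.08,"wz": 0},
    {"dx": 0.072,"dy": 0.022,"dz": -0.09,"wx": 0,"wy": 0.12,"wz": 0},
    {"dx": 0.09,"dy": 0.028,"dz": -0.112,"wx": 0,"wy": 0.147,"wz": 0},
    {"dx": 0.097,"dy": 0.03,"dz": -0.121,"wx": 0,"wy": 0.147,"wz": 0}
  ]
}}

```text
clock: 33.25
tool_pos: [0.6408, -0.0838, 0.2864]
eef_rot: [0.704, -0.08, 0.078, -0.702]
contact_force: [-0.8, -0.2, -0.4]
opening: 0.84
```

Call:
{"name": "arm_command", "arguments": {
  "deltas": [
    {"dx": 0,"dy": 0,"dz": 0,"wx": 0,"wy": 0,"wz": 0},
    {"dx": 0,"dy": 0,"dz": 0,"wx": 0,"wy": 0,"wz": 0},
    {"dx": 0,"dy": 0,"dz": 0,"wx": 0,"wy": 0,"wz": 0},
    {"dx": 0,"dy": 0,"dz": 0,"wx": 0,"wy": 0,"wz": 0},
    {"dx": 0,"dy": 0,"dz": 0,"wx": 0,"wy": 0,"wz": 0}
  ]
}}

```text
clock: 33.75
tool_pos: [0.6405, -0.0792, 0.2896]
eef_rot: [0.703, -0.077, 0.077, -0.703]
contact_force: [-0.7, -0.4, -0.1]
opening: 0.84
```

Run:
```python
from h import *
st(); wsnap('w18'); setcmd()
for v in (30,62): q=cogfit('w18','d',.6405,-.0803,VMIN=v,out='f18_%d'%v)
```

```text
t 33.75 pos [ 0.6405 -0.0792  0.2896] err [-0.      0.0011 -0.0002] rot [-0.02 -0.09  0.02] F [-0.7 -0.4 -0.1] M [-0.   -0.06 -0.02] open mm 73.9
d xy [ 0.6407 -0.0808] ang 347.5 cost 0.0086 [(np.float64(0.008932284737870163), 345), (np.float64(0.013353264833054684), 0), (np.float64(0.013364964110839348), 225)]
d xy [ 0.6414 -0.0809] ang 346.6 cost 0.0058 [(np.float64(0.006764102585678673), 345), (np.float64(0.012248017652882725), 0), (np.float64(0.014324148074820455), 225)]
```

View pics/f18_30.png

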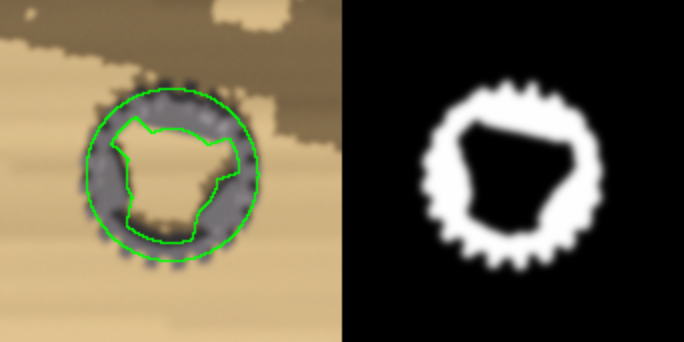

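View pics/w18.png

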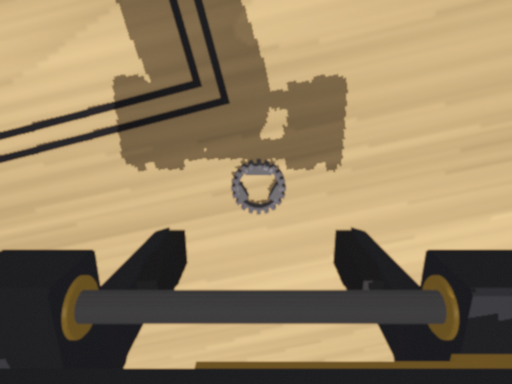

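Clear fit: (0.641, −0.0808), 347°. Descend.

Run:
```python
from h import *
plan([0.641,-0.0808,0.172],77.2)
```

```text
cmd [ 0.6406 -0.0795  0.2895] meas-cmd [0. 0. 0.] rot [0. 0. 0.]
d [ 0.001  0.118 -0.001] w [ 0.     0.006 -0.   ]
will be cmd [ 0.6413 -0.0808  0.1715]
```

Call:
{"name": "arm_command", "arguments": {
  "deltas": [
    {"dx": 0.001,"dy": 0.035,"dz": -0.001,"wx": 0,"wy": 0.006,"wz": 0},
    {"dx": 0.001,"dy": 0.07,"dz": -0.001,"wx": 0,"wy": 0.006,"wz": 0},
    {"dx": 0.001,"dy": 0.1,"dz": -0.001,"wx": 0,"wy": 0.006,"wz": 0},
    {"dx": 0.001,"dy": 0.112,"dz": -0.001,"wx": 0,"wy": 0.006,"wz": 0},
    {"dx": 0.001,"dy": 0.118,"dz": -0.001,"wx": 0,"wy": 0.006,"wz": 0}
  ]
}}

```text
clock: 34.3
tool_pos: [0.6411, -0.0813, 0.1703]
eef_rot: [0.703, -0.08, 0.078, -0.703]
contact_force: [0.4, -0.4, 1.2]
opening: 0.841
```

Call:
{"name": "arm_command", "arguments": {
  "deltas": [
    {"dx": 0,"dy": 0,"dz": 0,"wx": 0,"wy": 0,"wz": 0},
    {"dx": 0,"dy": 0,"dz": 0,"wx": 0,"wy": 0,"wz": 0},
    {"dx": 0,"dy": 0,"dz": 0,"wx": 0,"wy": 0,"wz": 0},
    {"dx": 0,"dy": 0,"dz": 0,"wx": 0,"wy": 0,"wz": 0},
    {"dx": 0,"dy": 0,"dz": 0,"wx": 0,"wy": 0,"wz": 0}
  ],
  "claw": -1,
  "grip_force": 25
}}

```text
clock: 34.8
tool_pos: [0.6419, -0.0816, 0.1724]
eef_rot: [0.703, -0.079, 0.08, -0.703]
contact_force: [0.1, 0.8, 5.8]
opening: 0.513
```

Run:
```python
from h import *
st(); plan([0.641,-0.0808,0.31],77.2)
```

```text
t 34.8 pos [ 0.6419 -0.0816  0.1724] err [ 0.0006 -0.0008  0.0009] rot [ 0.    0.07 -0.1 ] F [0.1 0.8 5.8] M [0.07 0.06 0.02] open mm 45.2
cmd [ 0.6413 -0.0808  0.1715] meas-cmd [ 0.0006 -0.0008  0.0009] rot [ 0.    0.07 -0.1 ]
d [-0.    -0.138 -0.   ] w [ 0.  0. -0.]
will be cmd [ 0.6413 -0.0807  0.3095]
```

Call:
{"name": "arm_command", "arguments": {
  "deltas": [
    {"dx": 0,"dy": -0.02,"dz": 0,"wx": 0,"wy": 0,"wz": 0},
    {"dx": 0,"dy": -0.05,"dz": 0,"wx": 0,"wy": 0,"wz": 0},
    {"dx": 0,"dy": -0.09,"dz": 0,"wx": 0,"wy": 0,"wz": 0},
    {"dx": 0,"dy": -0.12,"dz": 0,"wx": 0,"wy": 0,"wz": 0},
    {"dx": 0,"dy": -0.138,"dz": 0,"wx": 0,"wy": 0,"wz": 0}
  ]
}}

```text
clock: 35.3
tool_pos: [0.6419, -0.0816, 0.312]
eef_rot: [0.703, -0.078, 0.08, -0.703]
contact_force: [1.0, 0.4, -1.1]
opening: 0.51
```

Run:
```python
from h import *
st(); plan([0.557,0.05,0.31],84)
```

```text
t 35.3 pos [ 0.6419 -0.0816  0.312 ] err [ 0.0005 -0.0009  0.0025] rot [ 0.02  0.07 -0.18] F [ 1.   0.4 -1.1] M [-0.05  0.01  0.  ] open mm 44.8
cmd [ 0.6413 -0.0807  0.3095] meas-cmd [ 0.0005 -0.0009  0.0025] rot [ 0.02  0.07 -0.18]
d [-0.111 -0.     0.109] w [ 0.    -0.151 -0.   ]
will be cmd [0.5572 0.0501 0.3096]
```

Call:
{"name": "arm_command", "arguments": {
  "deltas": [
    {"dx": -0.022,"dy": 0,"dz": 0.022,"wx": 0,"wy": -0.03,"wz": 0},
    {"dx": -0.044,"dy": 0,"dz": 0.044,"wx": 0,"wy": -0.06,"wz": 0},
    {"dx": -0.066,"dy": 0,"dz": 0.066,"wx": 0,"wy": -0.09,"wz": 0},
    {"dx": -0.089,"dy": 0,"dz": 0.087,"wx": 0,"wy": -0.12,"wz": 0},
    {"dx": -0.111,"dy": 0,"dz": 0.109,"wx": 0,"wy": -0.151,"wz": 0}
  ]
}}

```text
clock: 35.8
tool_pos: [0.5565, 0.0502, 0.3093]
eef_rot: [0.706, -0.038, 0.037, -0.706]
contact_force: [0.2, 0.7, -0.8]
opening: 0.511
```

Run:
```python
from h import *
st(); plan([0.473,0.1812,0.29],90)
```

```text
t 35.8 pos [0.5565 0.0502 0.3093] err [-0.0008  0.     -0.0003] rot [-0.02  0.03  0.03] F [ 0.2  0.7 -0.8] M [ 0.05  0.01 -0.  ] open mm 44.9
cmd [0.5572 0.0501 0.3096] meas-cmd [-0.0008  0.     -0.0003] rot [-0.02  0.03  0.03]
d [-0.097  0.02   0.122] w [ 0.    -0.133 -0.   ]
will be cmd [0.4735 0.1816 0.2896]
```

Call:
{"name": "arm_command", "arguments": {
  "deltas": [
    {"dx": -0.022,"dy": 0.004,"dz": 0.027,"wx": 0,"wy": -0.03,"wz": 0},
    {"dx": -0.044,"dy": 0.008,"dz": 0.055,"wx": 0,"wy": -0.06,"wz": 0},
    {"dx": -0.066,"dy": 0.013,"dz": 0.083,"wx": 0,"wy": -0.1,"wz": 0},
    {"dx": -0.085,"dy": 0.017,"dz": 0.107,"wx": 0,"wy": -0.133,"wz": 0},
    {"dx": -0.097,"dy": 0.02,"dz": 0.122,"wx": 0,"wy": -0.133,"wz": 0}
  ]
}}

```text
clock: 36.3
tool_pos: [0.4723, 0.1834, 0.2892]
eef_rot: [-0.707, -0.0, 0.001, 0.707]
contact_force: [-0.5, 0.6, -1.5]
opening: 0.514
```

Call:
{"name": "arm_command", "arguments": {
  "deltas": [
    {"dx": 0,"dy": 0,"dz": 0,"wx": 0,"wy": 0,"wz": 0},
    {"dx": 0,"dy": 0,"dz": 0,"wx": 0,"wy": 0,"wz": 0},
    {"dx": 0,"dy": 0,"dz": 0,"wx": 0,"wy": 0,"wz": 0},
    {"dx": 0,"dy": 0,"dz": 0,"wx": 0,"wy": 0,"wz": 0},
    {"dx": 0,"dy": 0,"dz": 0,"wx": 0,"wy": 0,"wz": 0}
  ]
}}

```text
clock: 36.8
tool_pos: [0.4745, 0.1801, 0.2893]
eef_rot: [0.707, -0.001, 0.001, -0.707]
contact_force: [-0.3, 0.3, -0.1]
opening: 0.518
```

Run:
```python
from h import *
st(); p,R=tcp(); wsnap('w19'); setcmd(); goto([0.4735,0.1818,0.257],np.radians(90))
ringview('w19',p,p[2]-.1604,0,.046,'r19')
```

```text
t 36.8 pos [0.4745 0.1801 0.2893] err [ 0.001  -0.0016 -0.0002] rot [-0.03  0.18 -0.01] F [-0.3  0.3 -0.1] M [ 0.06 -0.01 -0.  ] open mm 45.6
pos [0.4743 0.1803 0.2893] yaw 89.83 d [-0.0008  0.0323  0.0015] w [ 0.0007 -0.0038 -0.0003]
```

View pics/r19.png

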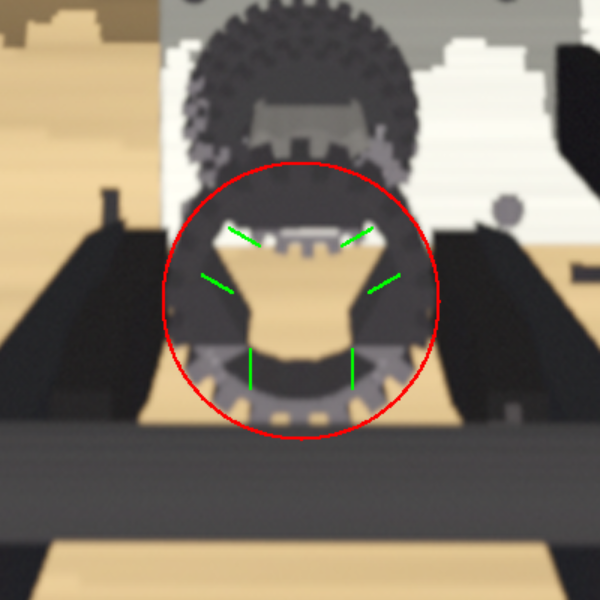

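Call:
{"name": "arm_command", "arguments": {
  "deltas": [
    {"dx": -0.0007,"dy": 0.01,"dz": 0.0015,"wx": 0,"wy": -0.004,"wz": 0},
    {"dx": -0.0007,"dy": 0.02,"dz": 0.0015,"wx": 0,"wy": -0.004,"wz": 0},
    {"dx": -0.0007,"dy": 0.028,"dz": 0.0015,"wx": 0,"wy": -0.004,"wz": 0},
    {"dx": -0.0007,"dy": 0.032,"dz": 0.0015,"wx": 0,"wy": -0.004,"wz": 0},
    {"dx": -0.0007,"dy": 0.035,"dz": 0.0015,"wx": 0,"wy": -0.004,"wz": 0}
  ]
}}

```text
clock: 37.35
tool_pos: [0.4731, 0.1825, 0.2534]
eef_rot: [0.707, 0.0, -0.001, -0.707]
contact_force: [-0.1, 0.4, -1.3]
opening: 0.513
```

Run:
```python
from h import *
sent([-.0007,.035,.0015],[0,-.004,0]); st()
```

```text
t 37.35 pos [0.4731 0.1825 0.2534] err [-0.0006  0.0007 -0.0009] rot [-0.02 -0.09  0.07] F [-0.1  0.4 -1.3] M [ 0.01 -0.03  0.02] open mm 45.1
```

Call:
{"name": "arm_command", "arguments": {
  "deltas": [
    {"dx": 0,"dy": 0.002,"dz": 0,"wx": 0,"wy": 0,"wz": 0},
    {"dx": 0,"dy": 0.005,"dz": 0,"wx": 0,"wy": 0,"wz": 0},
    {"dx": 0,"dy": 0.008,"dz": 0,"wx": 0,"wy": 0,"wz": 0},
    {"dx": 0,"dy": 0.011,"dz": 0,"wx": 0,"wy": 0,"wz": 0},
    {"dx": 0,"dy": 0.013,"dz": 0,"wx": 0,"wy": 0,"wz": 0}
  ]
}}

```text
clock: 37.85
tool_pos: [0.4732, 0.1825, 0.241]
eef_rot: [0.707, 0.0, -0.001, -0.707]
contact_force: [-0.0, -0.3, -1.4]
opening: 0.513
```

Run:
```python
from h import *
sent([0,.013,0],[0,0,0]); st()
```

```text
t 37.85 pos [0.4732 0.1825 0.241 ] err [-0.0004  0.0007 -0.0003] rot [ 0.01 -0.08  0.02] F [-0.  -0.3 -1.4] M [-0.    0.03 -0.03] open mm 45.1
```

Underside at 0.0686, below the spline tops with no contact. Down the last 8.5 mm.

Call:
{"name": "arm_command", "arguments": {
  "deltas": [
    {"dx": 0,"dy": 0.003,"dz": 0,"wx": 0,"wy": 0,"wz": 0},
    {"dx": 0,"dy": 0.005,"dz": 0,"wx": 0,"wy": 0,"wz": 0},
    {"dx": 0,"dy": 0.007,"dz": 0,"wx": 0,"wy": 0,"wz": 0},
    {"dx": 0,"dy": 0.0085,"dz": 0,"wx": 0,"wy": 0,"wz": 0},
    {"dx": 0,"dy": 0.0085,"dz": 0,"wx": 0,"wy": 0,"wz": 0}
  ]
}}

```text
clock: 38.35
tool_pos: [0.4732, 0.1825, 0.2326]
eef_rot: [0.707, 0.0, -0.001, -0.707]
contact_force: [-0.0, -0.0, -1.5]
opening: 0.514
```

Run:
```python
from h import *
sent([0,.0085,0],[0,0,0]); st()
```

```text
t 38.35 pos [0.4732 0.1825 0.2326] err [-0.0004  0.0008 -0.0002] rot [ 0.   -0.09  0.03] F [-0.  -0.  -1.5] M [ 0.08  0.01 -0.03] open mm 45.2
```

Call:
{"name": "arm_command", "arguments": {
  "deltas": [
    {"dx": 0,"dy": 0.0005,"dz": 0,"wx": 0,"wy": 0,"wz": 0},
    {"dx": 0,"dy": 0.001,"dz": 0,"wx": 0,"wy": 0,"wz": 0},
    {"dx": 0,"dy": 0.001,"dz": 0,"wx": 0,"wy": 0,"wz": 0},
    {"dx": 0,"dy": 0.001,"dz": 0,"wx": 0,"wy": 0,"wz": 0},
    {"dx": 0,"dy": 0.001,"dz": 0,"wx": 0,"wy": 0,"wz": 0}
  ]
}}

```text
clock: 38.85
tool_pos: [0.4732, 0.1825, 0.2323]
eef_rot: [0.707, 0.001, -0.001, -0.707]
contact_force: [-1.8, -1.1, 5.4]
opening: 0.518
```

Call:
{"name": "arm_command", "arguments": {
  "deltas": [
    {"dx": 0,"dy": 0,"dz": 0,"wx": 0,"wy": 0,"wz": 0},
    {"dx": 0,"dy": 0,"dz": 0,"wx": 0,"wy": 0,"wz": 0},
    {"dx": 0,"dy": 0,"dz": 0,"wx": 0,"wy": 0,"wz": 0},
    {"dx": 0,"dy": 0,"dz": 0,"wx": 0,"wy": 0,"wz": 0},
    {"dx": 0,"dy": 0,"dz": 0,"wx": 0,"wy": 0,"wz": 0}
  ],
  "claw": 0.5
}}

```text
clock: 39.35
tool_pos: [0.4732, 0.1825, 0.2316]
eef_rot: [0.707, 0.0, -0.001, -0.707]
contact_force: [0.2, -0.3, 0.3]
opening: 0.747
```

Call:
{"name": "arm_command", "arguments": {
  "deltas": [
    {"dx": 0,"dy": -0.02,"dz": 0,"wx": 0,"wy": 0,"wz": 0},
    {"dx": 0,"dy": -0.05,"dz": 0,"wx": 0,"wy": 0,"wz": 0},
    {"dx": 0,"dy": -0.09,"dz": 0,"wx": 0,"wy": 0,"wz": 0},
    {"dx": 0,"dy": -0.11,"dz": 0,"wx": 0,"wy": 0,"wz": 0},
    {"dx": 0,"dy": -0.12,"dz": 0,"wx": 0,"wy": 0,"wz": 0}
  ]
}}

```text
clock: 39.85
tool_pos: [0.4736, 0.1826, 0.3536]
eef_rot: [-0.707, -0.001, -0.0, 0.707]
contact_force: [0.5, 0.4, -0.7]
opening: 0.751
```

Run:
```python
from h import *
sent([0,-.119,0],[0,0,0]); st(); wsnap('w20'); up('w20','w20a',130,80,400,260,2.8); snap('scene','sc2'); up('sc2','sc2a',230,150,400,270,4.5)
```

```text
t 39.85 pos [0.4736 0.1826 0.3536] err [-0.0001  0.0008  0.0018] rot [ 0.09 -0.07 -0.14] F [ 0.5  0.4 -0.7] M [ 0.03 -0.01  0.01] open mm 66.1
```

View pics/w20a.png

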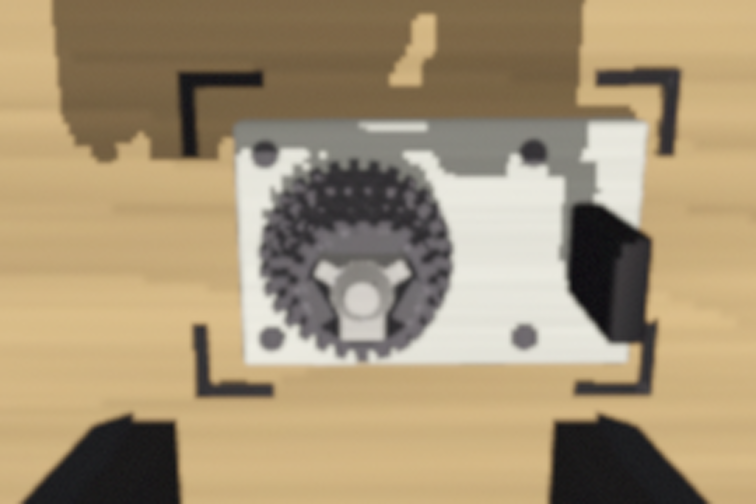

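View pics/sc2a.png

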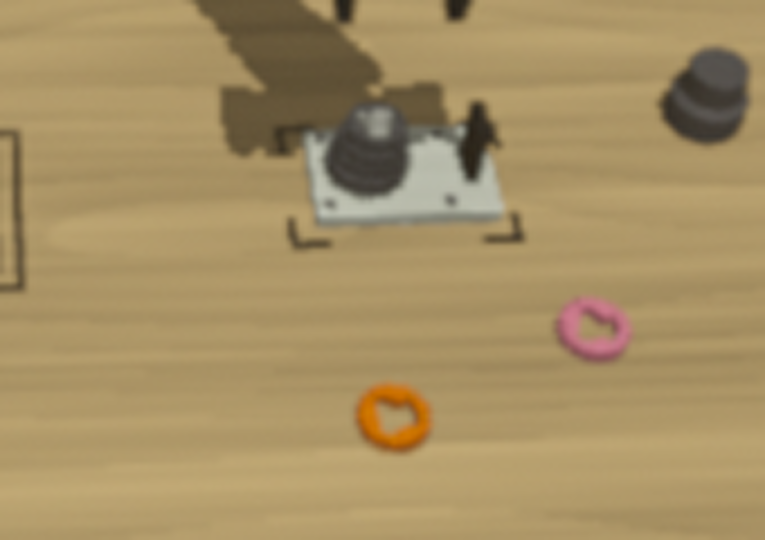

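Run:
```python
from h import *
c=lc('w20'); rect(c,cr([(234,122),(648,122),(627,361),(245,362)],130,80,2.8),.016)
W=[unproj(c,*p,.016)[:2] for p in cr([(265,154),(534,152),(271,338),(525,336)],130,80,2.8)]; print(np.mean(W,0)+[0,.0144])
setcmd(); plan([0.473,0.2615,0.27],90)
```

```text
[[0.4283, 0.1378], [0.4282, 0.2812], [0.5162, 0.2814], [0.5167, 0.1383]] centre [0.4723 0.2097] sides [0.1434 0.088  0.1431 0.0884] long ang 90.12
[0.47285156 0.20974198]
cmd [0.4735 0.1825 0.3525] meas-cmd [0. 0. 0.] rot [0. 0. 0.]
d [-0.     0.083  0.079] w [-0.001  0.002  0.002]
will be cmd [0.4735 0.2616 0.2696]
```

Call:
{"name": "arm_command", "arguments": {
  "deltas": [
    {"dx": 0,"dy": 0.0,"dz": 0.03,"wx": 0,"wy": 0.002,"wz": 0},
    {"dx": 0,"dy": 0.01,"dz": 0.06,"wx": 0,"wy": 0.002,"wz": 0.002},
    {"dx": 0,"dy": 0.04,"dz": 0.079,"wx": 0,"wy": 0.002,"wz": 0.002},
    {"dx": 0,"dy": 0.07,"dz": 0.079,"wx": 0,"wy": 0.002,"wz": 0.002},
    {"dx": 0,"dy": 0.083,"dz": 0.079,"wx": -0.001,"wy": 0.002,"wz": 0.002}
  ],
  "claw": -0.18
}}

```text
clock: 40.45
tool_pos: [0.4716, 0.2614, 0.265]
eef_rot: [0.709, -0.002, -0.003, -0.705]
contact_force: [-0.1, -0.1, -0.1]
opening: 0.41
```

Call:
{"name": "arm_command", "arguments": {
  "deltas": [
    {"dx": 0,"dy": 0,"dz": 0,"wx": 0,"wy": 0,"wz": 0},
    {"dx": 0,"dy": 0,"dz": 0,"wx": 0,"wy": 0,"wz": 0},
    {"dx": 0,"dy": 0,"dz": 0,"wx": 0,"wy": 0,"wz": 0},
    {"dx": 0,"dy": 0,"dz": 0,"wx": 0,"wy": 0,"wz": 0},
    {"dx": 0,"dy": 0,"dz": 0,"wx": 0,"wy": 0,"wz": 0}
  ]
}}

```text
clock: 40.95
tool_pos: [0.4734, 0.2614, 0.2696]
eef_rot: [0.707, -0.0, -0.0, -0.707]
contact_force: [0.7, -0.5, 0.1]
opening: 0.408
```

Run:
```python
from h import *
st(); wsnap('w21'); setcmd(); plan([0.473,0.2615,0.2075],90)
```

```text
t 40.95 pos [0.4734 0.2614 0.2696] err [-0.0001 -0.0002  0.    ] rot [0.   0.01 0.02] F [ 0.7 -0.5  0.1] M [0.01 0.04 0.04] open mm 35.9
cmd [0.4733 0.2614 0.2694] meas-cmd [0. 0. 0.] rot [0. 0. 0.]
d [-0.     0.062  0.   ] w [ 0.001 -0.    -0.001]
will be cmd [0.4733 0.2614 0.2074]
```

View pics/w21.png

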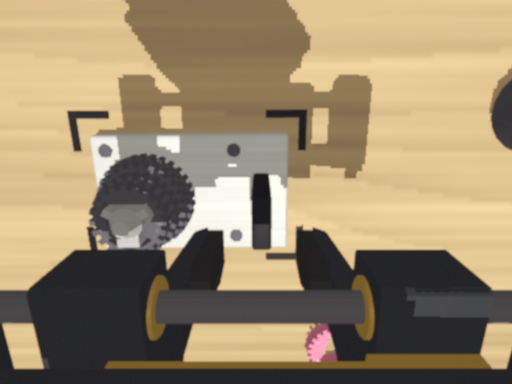

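Call:
{"name": "arm_command", "arguments": {
  "deltas": [
    {"dx": 0,"dy": 0.015,"dz": 0,"wx": 0,"wy": 0,"wz": 0},
    {"dx": 0,"dy": 0.03,"dz": 0,"wx": 0,"wy": 0,"wz": 0},
    {"dx": 0,"dy": 0.045,"dz": 0,"wx": 0,"wy": 0,"wz": 0},
    {"dx": 0,"dy": 0.056,"dz": 0,"wx": 0,"wy": 0,"wz": 0},
    {"dx": 0,"dy": 0.062,"dz": 0,"wx": 0,"wy": 0,"wz": 0}
  ]
}}

```text
clock: 41.5
tool_pos: [0.4728, 0.2614, 0.206]
eef_rot: [0.708, -0.001, -0.001, -0.707]
contact_force: [0.1, -0.9, 0.0]
opening: 0.409
```

Call:
{"name": "arm_command", "arguments": {
  "deltas": [
    {"dx": 0,"dy": 0,"dz": 0,"wx": 0,"wy": 0,"wz": 0},
    {"dx": 0,"dy": 0,"dz": 0,"wx": 0,"wy": 0,"wz": 0},
    {"dx": 0,"dy": 0,"dz": 0,"wx": 0,"wy": 0,"wz": 0},
    {"dx": 0,"dy": 0,"dz": 0,"wx": 0,"wy": 0,"wz": 0},
    {"dx": 0,"dy": 0,"dz": 0,"wx": 0,"wy": 0,"wz": 0}
  ],
  "claw": -1,
  "grip_force": 45
}}

```text
clock: 42.0
tool_pos: [0.4732, 0.262, 0.2073]
eef_rot: [-0.707, 0.0, 0.001, 0.707]
contact_force: [-0.3, 0.9, 2.5]
opening: 0.134
```

Run:
```python
from h import *
st()
```

```text
t 42.0 pos [0.4732 0.262  0.2073] err [-0.      0.0006 -0.0001] rot [-0.01 -0.05  0.03] F [-0.3  0.9  2.5] M [0.22 0.   0.1 ] open mm 11.8
```

Call:
{"name": "arm_command", "arguments": {
  "deltas": [
    {"dx": 0,"dy": 0.0005,"dz": 0,"wx": 0,"wy": 0,"wz": 0},
    {"dx": 0,"dy": 0.001,"dz": 0,"wx": 0,"wy": 0,"wz": 0},
    {"dx": 0,"dy": 0.001,"dz": 0,"wx": 0,"wy": 0,"wz": 0},
    {"dx": 0,"dy": 0.001,"dz": 0,"wx": 0,"wy": 0,"wz": 0},
    {"dx": 0,"dy": 0.001,"dz": -0.002,"wx": 0,"wy": 0,"wz": 0}
  ]
}}

```text
clock: 42.5
tool_pos: [0.4731, 0.2614, 0.2073]
eef_rot: [-0.706, -0.001, 0.0, 0.708]
contact_force: [-2.7, 6.2, 10.5]
opening: 0.131
```

Run:
```python
from h import *
sent([0,.001,-.002],[0,0,0]); st()
```

```text
t 42.5 pos [0.4731 0.2614 0.2073] err [-0.0002  0.002   0.0008] rot [ 0.17 -0.12 -0.04] F [-2.7  6.2 10.5] M [1.17 0.5  0.05] open mm 11.5
```

Call:
{"name": "arm_command", "arguments": {
  "deltas": [
    {"dx": 0.0005,"dy": 0,"dz": -0.01,"wx": 0,"wy": 0,"wz": 0},
    {"dx": 0.001,"dy": 0,"dz": -0.022,"wx": 0,"wy": 0,"wz": 0},
    {"dx": 0.0015,"dy": 0,"dz": -0.034,"wx": 0,"wy": 0,"wz": 0},
    {"dx": 0.002,"dy": 0,"dz": -0.046,"wx": 0,"wy": 0,"wz": 0},
    {"dx": 0.0026,"dy": 0,"dz": -0.058,"wx": 0,"wy": 0,"wz": 0}
  ]
}}

```text
clock: 43.0
tool_pos: [0.4765, 0.2069, 0.2073]
eef_rot: [-0.703, -0.003, 0.0, 0.711]
contact_force: [-0.2, 13.0, 6.3]
opening: 0.133
```

Run:
```python
from h import *
sent([0.0026,0,-.058],[0,0,0]); st()
```

```text
t 43.0 pos [0.4765 0.2069 0.2073] err [0.0006 0.0055 0.0008] rot [ 0.6  -0.31 -0.25] F [-0.2 13.   6.3] M [ 2.2   0.32 -0.05] open mm 11.7
```

Call:
{"name": "arm_command", "arguments": {
  "deltas": [
    {"dx": 0.0005,"dy": 0,"dz": -0.012,"wx": 0,"wy": 0,"wz": 0},
    {"dx": 0.001,"dy": 0,"dz": -0.024,"wx": 0,"wy": 0,"wz": 0},
    {"dx": 0.0015,"dy": 0,"dz": -0.036,"wx": 0,"wy": 0,"wz": 0},
    {"dx": 0.002,"dy": 0,"dz": -0.047,"wx": 0,"wy": 0,"wz": 0},
    {"dx": 0.0026,"dy": 0,"dz": -0.058,"wx": 0,"wy": 0,"wz": 0}
  ]
}}

```text
clock: 43.5
tool_pos: [0.4793, 0.1489, 0.2072]
eef_rot: [-0.703, -0.004, 0.0, 0.711]
contact_force: [-1.0, 13.3, 8.3]
opening: 0.133
```

Call:
{"name": "arm_command", "arguments": {
  "deltas": [
    {"dx": 0.0005,"dy": 0,"dz": -0.012,"wx": 0,"wy": 0,"wz": 0},
    {"dx": 0.001,"dy": 0,"dz": -0.024,"wx": 0,"wy": 0,"wz": 0},
    {"dx": 0.0015,"dy": 0,"dz": -0.036,"wx": 0,"wy": 0,"wz": 0},
    {"dx": 0.002,"dy": 0,"dz": -0.047,"wx": 0,"wy": 0,"wz": 0},
    {"dx": 0.0026,"dy": 0,"dz": -0.058,"wx": 0,"wy": 0,"wz": 0}
  ]
}}

```text
clock: 44.0
tool_pos: [0.4821, 0.0909, 0.2072]
eef_rot: [-0.704, -0.004, 0.001, 0.711]
contact_force: [-0.6, 14.6, 10.3]
opening: 0.129
```

Run:
```python
from h import *
sent([0.0052,0,-.116],[0,0,0]); st()
```

```text
t 44.0 pos [0.4821 0.0909 0.2072] err [0.0011 0.0055 0.0009] rot [ 0.55 -0.39 -0.3 ] F [-0.6 14.6 10.3] M [ 2.53  0.3  -0.04] open mm 11.4
```

Going well and steady. Continue.

Call:
{"name": "arm_command", "arguments": {
  "deltas": [
    {"dx": 0.0005,"dy": 0,"dz": -0.012,"wx": 0,"wy": 0,"wz": 0},
    {"dx": 0.001,"dy": 0,"dz": -0.024,"wx": 0,"wy": 0,"wz": 0},
    {"dx": 0.0015,"dy": 0,"dz": -0.036,"wx": 0,"wy": 0,"wz": 0},
    {"dx": 0.002,"dy": 0,"dz": -0.047,"wx": 0,"wy": 0,"wz": 0},
    {"dx": 0.0026,"dy": 0,"dz": -0.058,"wx": 0,"wy": 0,"wz": 0}
  ]
}}

```text
clock: 44.5
tool_pos: [0.4847, 0.0329, 0.2072]
eef_rot: [-0.704, -0.004, 0.001, 0.71]
contact_force: [-1.1, 14.8, 11.2]
opening: 0.135
```

Call:
{"name": "arm_command", "arguments": {
  "deltas": [
    {"dx": 0.0005,"dy": 0,"dz": -0.012,"wx": 0,"wy": 0,"wz": 0},
    {"dx": 0.001,"dy": 0,"dz": -0.024,"wx": 0,"wy": 0,"wz": 0},
    {"dx": 0.0015,"dy": 0,"dz": -0.036,"wx": 0,"wy": 0,"wz": 0},
    {"dx": 0.002,"dy": 0,"dz": -0.047,"wx": 0,"wy": 0,"wz": 0},
    {"dx": 0.0026,"dy": 0,"dz": -0.058,"wx": 0,"wy": 0,"wz": 0}
  ]
}}

```text
clock: 45.0
tool_pos: [0.4873, -0.0251, 0.2072]
eef_rot: [-0.704, -0.004, 0.001, 0.71]
contact_force: [-0.9, 16.1, 11.8]
opening: 0.128
```

Run:
```python
from h import *
sent([0.0052,0,-.116],[0,0,0]); st(); snap('top','top6'); up('top6','t6',200,130,390,250,4); wsnap('w22')
```

```text
t 45.0 pos [ 0.4873 -0.0251  0.2072] err [0.0011 0.0055 0.0009] rot [ 0.48 -0.44 -0.25] F [-0.9 16.1 11.8] M [ 2.82  0.35 -0.  ] open mm 11.2
```

View pics/t6.png

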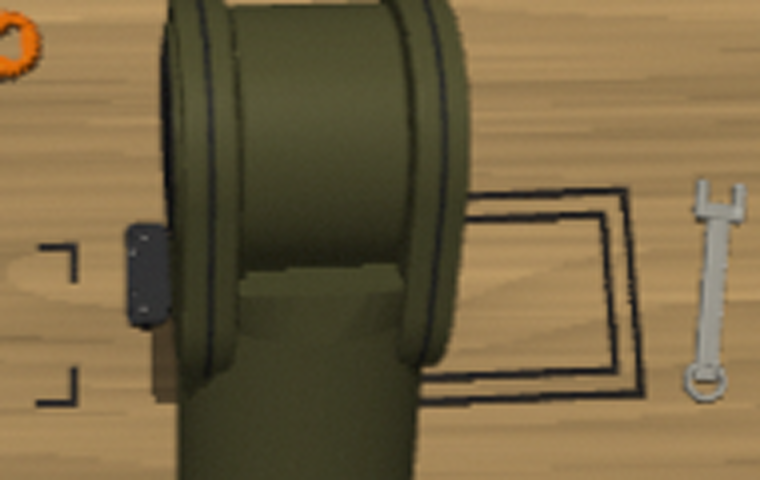

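View pics/w22.png

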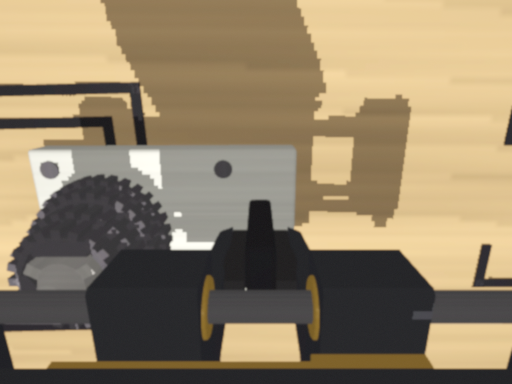

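Call:
{"name": "arm_command", "arguments": {
  "deltas": [
    {"dx": 0.0004,"dy": 0,"dz": -0.012,"wx": 0,"wy": -0.004,"wz": 0},
    {"dx": 0.0008,"dy": 0,"dz": -0.024,"wx": 0,"wy": -0.008,"wz": 0},
    {"dx": 0.0012,"dy": 0,"dz": -0.036,"wx": 0,"wy": -0.012,"wz": 0},
    {"dx": 0.0016,"dy": 0,"dz": -0.048,"wx": 0,"wy": -0.016,"wz": 0},
    {"dx": 0.002,"dy": 0,"dz": -0.059,"wx": 0,"wy": -0.02,"wz": 0}
  ]
}}

```text
clock: 45.6
tool_pos: [0.4892, -0.0842, 0.2072]
eef_rot: [-0.704, -0.009, 0.007, 0.71]
contact_force: [0.1, 15.3, 11.4]
opening: 0.13
```

Call:
{"name": "arm_command", "arguments": {
  "deltas": [
    {"dx": 0.0004,"dy": 0,"dz": -0.012,"wx": 0,"wy": 0,"wz": 0},
    {"dx": 0.0008,"dy": 0,"dz": -0.024,"wx": 0,"wy": 0,"wz": 0},
    {"dx": 0.0012,"dy": 0,"dz": -0.036,"wx": 0,"wy": 0,"wz": 0},
    {"dx": 0.0016,"dy": 0,"dz": -0.048,"wx": 0,"wy": 0,"wz": 0},
    {"dx": 0.002,"dy": 0,"dz": -0.059,"wx": 0,"wy": 0,"wz": 0}
  ]
}}

```text
clock: 46.1
tool_pos: [0.492, -0.1432, 0.2072]
eef_rot: [-0.704, -0.009, 0.007, 0.71]
contact_force: [0.2, 14.4, 10.9]
opening: 0.133
```

Call:
{"name": "arm_command", "arguments": {
  "deltas": [
    {"dx": 0,"dy": 0,"dz": 0,"wx": 0,"wy": 0,"wz": 0},
    {"dx": 0,"dy": 0,"dz": 0,"wx": 0,"wy": 0,"wz": 0},
    {"dx": 0,"dy": 0,"dz": 0,"wx": 0,"wy": 0,"wz": 0},
    {"dx": 0,"dy": 0,"dz": 0,"wx": 0,"wy": 0,"wz": 0},
    {"dx": 0,"dy": 0,"dz": 0,"wx": 0,"wy": 0,"wz": 0}
  ]
}}

```text
clock: 46.6
tool_pos: [0.492, -0.1455, 0.2072]
eef_rot: [-0.706, -0.008, 0.006, 0.708]
contact_force: [0.1, 7.4, 8.6]
opening: 0.131
```

Run:
```python
from h import *
sent([0.002,0,-.059],[0,-.02,0]); sent([0.002,0,-.059],[0,0,0]); st(); wsnap('w23'); goto([.4912,-.1467,.2074],np.radians(91.26))
```

```text
t 46.6 pos [ 0.492  -0.1455  0.2072] err [0.0009 0.003  0.0009] rot [ 0.15 -0.24 -0.12] F [0.1 7.4 8.6] M [ 1.44 -0.    0.13] open mm 11.5
pos [ 0.4921 -0.1455  0.2072] yaw 91.13 d [-0.0009 -0.0002 -0.0012] w [-0.0038 -0.003   0.0026]
```

View pics/w23.png

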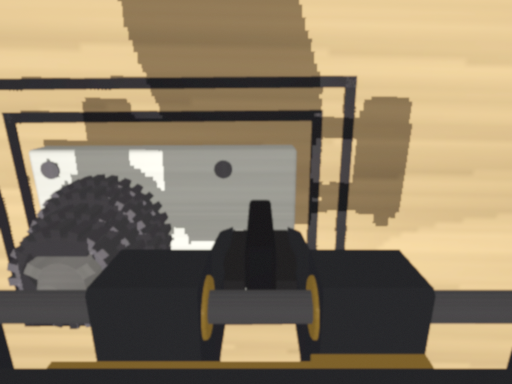

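Call:
{"name": "arm_command", "arguments": {
  "deltas": [
    {"dx": 0,"dy": 0,"dz": 0,"wx": 0,"wy": 0,"wz": 0},
    {"dx": 0,"dy": 0,"dz": 0,"wx": 0,"wy": 0,"wz": 0},
    {"dx": 0,"dy": 0,"dz": 0,"wx": 0,"wy": 0,"wz": 0},
    {"dx": 0,"dy": 0,"dz": 0,"wx": 0,"wy": 0,"wz": 0},
    {"dx": 0,"dy": 0,"dz": 0,"wx": 0,"wy": 0,"wz": 0}
  ],
  "claw": -0.18
}}

```text
clock: 47.15
tool_pos: [0.4908, -0.1489, 0.206]
eef_rot: [0.708, 0.004, -0.006, -0.707]
contact_force: [-0.5, -0.1, -0.6]
opening: 0.409
```

Call:
{"name": "arm_command", "arguments": {
  "deltas": [
    {"dx": 0,"dy": -0.02,"dz": 0,"wx": 0,"wy": 0,"wz": 0},
    {"dx": 0,"dy": -0.05,"dz": 0,"wx": 0,"wy": 0,"wz": 0},
    {"dx": 0,"dy": -0.09,"dz": 0,"wx": 0,"wy": 0,"wz": 0},
    {"dx": 0,"dy": -0.13,"dz": 0,"wx": 0,"wy": 0,"wz": 0},
    {"dx": 0,"dy": -0.16,"dz": 0,"wx": 0,"wy": 0,"wz": 0}
  ]
}}

```text
clock: 47.65
tool_pos: [0.4912, -0.1485, 0.3683]
eef_rot: [0.708, 0.005, -0.006, -0.707]
contact_force: [-0.3, -0.9, 0.5]
opening: 0.414
```

Call:
{"name": "arm_command", "arguments": {
  "deltas": [
    {"dx": 0.01,"dy": -0.01,"dz": -0.03,"wx": 0,"wy": 0,"wz": 0},
    {"dx": 0.02,"dy": -0.02,"dz": -0.05,"wx": 0,"wy": 0,"wz": 0},
    {"dx": 0.02,"dy": -0.02,"dz": -0.06,"wx": 0,"wy": 0,"wz": 0},
    {"dx": 0.02,"dy": -0.02,"dz": -0.06,"wx": 0,"wy": 0,"wz": 0},
    {"dx": 0.02,"dy": -0.02,"dz": -0.06,"wx": 0,"wy": 0,"wz": 0}
  ]
}}

```text
clock: 48.15
tool_pos: [0.5115, -0.207, 0.3852]
eef_rot: [-0.707, -0.004, 0.007, 0.707]
contact_force: [-0.9, -0.1, -0.0]
opening: 0.413
```

Run:
```python
from h import *
st(); wsnap('w24'); up('w24','w24a',110,60,410,260,2.6)
```

```text
t 48.15 pos [ 0.5115 -0.207   0.3852] err [ 0.0204 -0.0585  0.1789] rot [-0.   -0.06  0.25] F [-0.9 -0.1 -0. ] M [ 0.03 -0.01  0.  ] open mm 36.3
```

View pics/w24a.png

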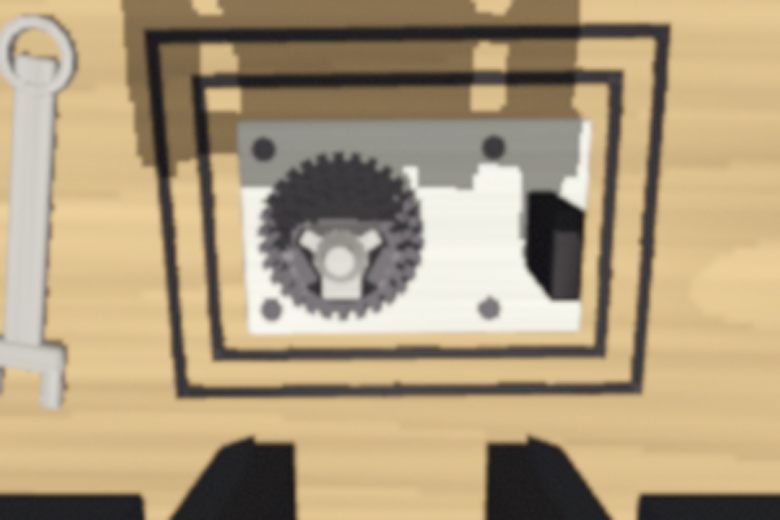

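Run:
```python
from h import *
c=lc('w24')
rect(c,cr([(204,86),(611,83),(598,348),(222,350)],110,60,2.6),0)
rect(c,cr([(237,122),(592,119),(579,330),(249,332)],110,60,2.6),.016)
snap('scene','sc3'); up('sc3','sc3a',100,130,330,260,3.4); snap('top','top7')
```

```text
[[0.4364, -0.2861], [0.4325, -0.1159], [0.5483, -0.1114], [0.552, -0.2833]] centre [ 0.4923 -0.1992] sides [0.1703 0.1159 0.1719 0.1156] long ang 91.28
[[0.4502, -0.27], [0.4467, -0.1264], [0.5354, -0.1246], [0.5386, -0.2679]] centre [ 0.4928 -0.1972] sides [0.1437 0.0887 0.1433 0.0884] long ang 91.34
```

View pics/sc3a.png

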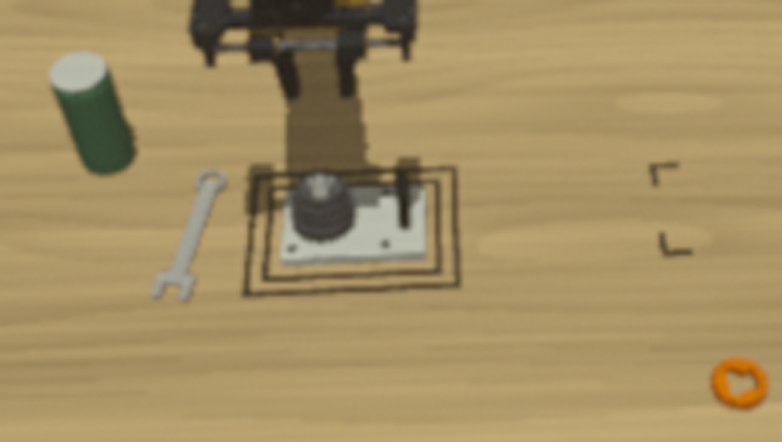

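View pics/top7.png

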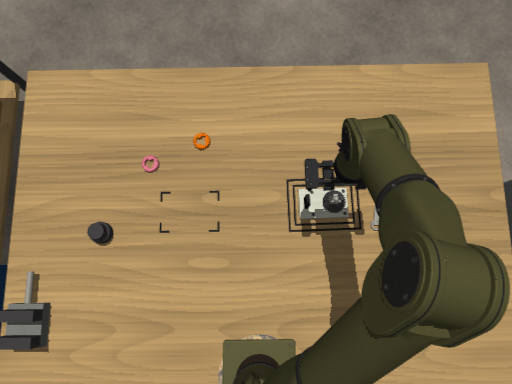

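Run:
```python
from h import *
print(r.get_state()['clock'], r.finish_job())
```

```text
the job is handed in; nothing more can be done
48.3 None
```

I finished the job and handed it in at 48.3 s of the 208 s allowed; no verdict is reported.

**What I did:**
- I slid the stand by its handle into the corner brackets.
- I fitted all four dark cogs (a, b, c, d, largest at the bottom), each turned to the master spline.
- Each cog passed below the spline tops with no contact force and stopped within about 0.5 mm of its expected height.
- I then slid the loaded stand into the double outline, let go and moved the arm clear. The stand stayed on the bench under light downward pressure while it slid.

**Last checks:**
- The plate's centre is about 2 mm from the place's centre, and its long side is within 0.1° of the place's, so it lies inside with about 10 mm or more on every side.
- The smallest cog sits just under the spline tops and no dark cog is left on the bench.
- I never reached for the oil can, chuck, spanner or the orange and pink look-alikes. In the last top picture the oil can was behind the arm, but the scene picture taken with it shows it standing.

**What disagreed:** after the first slide, the arm's position put the stand about 2.5 mm from where the camera did. Gripping the handle again later agreed with the camera. While sliding, the tool lagged by up to 5.5 mm and 0.6°. I judged from the forces that the plate stayed flat, but I did not measure that directly.

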